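Clamp the drying rail and hang the castings on it

ROBOT

A 6-joint arm with a two-finger parallel gripper is mounted at the origin on the work surface. World frame = base frame: x ahead of the robot, y to its left, z up, the work surface at z = 0. Lengths are in m, angles in rad, forces in N, time in s.
With the tool pointing down it reaches from about 0.225 to 0.875 m from the base axis. Payload 3.4 kg.
Tool frame: the origin (TCP) lies at the very end of the fingers, on their centre line; the grasp point (between the pads) lies bot.tcp_to_grasp behind it (bot.tcp_to_grasp is the distance from the TCP to the grasp point, in m); z points along the fingers, x is the direction in which the jaws open and shut, and the axes are right-handed (so a half turn about z gives the same grasp; the last joint's range is limited). The gripper opens to 85 mm and grips with 20 to 120 N. Pads are 22 mm wide; open, the fingers measure 114 mm over their backs; the gripper's body (76 mm by 85 mm) begins 54 mm behind the grasp point. The pads swing forward as they close: fully open they stand 13 mm farther back than shut.
Start: joints at [-1.371, 0.276, 1.505, -0, 1.361, -0.121], TCP at [0.181, -0.546, 0.231] pointing down, gripper open.
Joint ranges: [-2.89, 2.89], [-0.75, 2.08], [0.22, 2.7], [-1.18, 4.32], [0.11, 2.71], [-2.7, 2.7]. Speed limits (rad/s): [2.57, 2.57, 3.14, 3.14, 3.14, 3.14].

INTERFACE

Orientations are given as a unit quaternion [w, x, y, z].
In Python, from station import monitor, eyes, job_done, bot gives the robot as it stands.
- The arm moves only by the shell command python3 -m crank 'ROWS' [FORCE]. ROWS is a JSON object of lists of equal length, an entry for each row: "slide": the shift along the tool's x, y, z in m, a list of three; "delta_rot": the turn, a rotation vector about the tool's x, y, z in rad, a list of three; "hand": the closure, from -1 (fully open) to 1 (shut), so that 0 is half open. A call has exactly 5 rows; each row shifts and turns the commanded pose from where the row before left it, along the tool's axes as they then stand; what a row does not reach is not made up. A row lasts 1/10 s, in which the tool goes at most 50 mm and 8.59 degrees, less where a joint would pass 70% of its speed; a pose out of reach is approached as far as the arm can. A call with a gripper value outside its range is refused whole. The fingers move at their own pace and stop on an object; FORCE is the grip in N (left out, the last holds). Time passes only in rows, so rows that do not move let the fingers close, or fill a call up. It gives the time, the measured TCP pose, the force and the opening at its end, in the units of the state.
- monitor.get_obs(): the state, without advancing time (a new reading comes with each control period).
- eyes.camera(name): name is "scene" or "top" or "wrist"; returns a dict with "image" (480x640x3 uint8, red, green, blue), "fx", "fy", "cx", "cy" (pixels), "D" ([k1, k2, p1, p2, k3] as OpenCV has them; the pictures are not rectified), "R" (3x3) and "t" (3): a world point X has camera coordinates R X + t; the wrist camera has in their place "T_tool_cam" (4x4, takes a point from camera to tool coordinates, whose origin is the TCP and whose axes are the tool frame's). Camera axes: x right, y down, z forward; pixel columns grow to the right and rows downward; lengths in m; the calibration is good to about 2 mm. A picture is of the moment at which its call begins: read the wrist's pose just before it. There is no depth.
- job_done(): hands the job in, once; it reports no verdict.
The state is a dict: "clock": time; "joints": joint angles; "qvel": joint speeds; "joint_efforts": joint torques, N m; "position": TCP position; "eef_rot": TCP orientation; "ft_force": force on the tool from outside, world axes, zero at the start; "torque": the same for the moment, N m; "finger_gap": finger opening in m.
Only numpy, scipy, OpenCV 4.12 (cv2) and the standard library are available. Lean on these libraries where they do the work, as an engineer would, in place of code of your own. Each camera call takes 0.05 s, during which the arm holds its last target.

TASK

Set up the drying rail at this craft stall: lay the white tube in the saddles of both couplers on the stand, swing each coupler's hinged half shut over it, and only then swing that coupler's bolt fully upright into the slot. Lift every cast plaster arch out of the mould and hang it astride the tube, between the two couplers. Leave the other things on the table where they are.

Things in the scene. Friction and masses are not known exactly. Their poses are not given: they have to be found in the camera images.
- stand: Fixed wooden board 130 x 320 x 12 mm with two steel tube couplers on white pedestals, 40 mm wide, centred at y = +110 (left) and -110 mm (right). Origin: centre of its underside, z up, y along the rail to be, x away from the robot (within 0.2 rad). Each has an open-topped V saddle (mouth 33 mm wide, 113 mm up), a half hinged on the far (+x) side and a swing bolt on the robot's (-x) side.
- seat (a point): Point fixed on the stand, same axes as the stand, 115 mm above its underside, midway between the couplers: where the middle of the rail's axis belongs. Between the couplers (within 90 mm of this point along y) only the base board lies beneath. Below, 'from seat' means in these axes.
- cap_left (a joint): Hinge of the left (+y) coupler's hinged half, rad. Hinge line along y, 30 mm in +x of seat, at seat height. 0 = shut, 1.57 = upright, 2.05 = stop, leaning away from the robot; starts at 1.75 to 2.0. 150 g, stiff hinge: stays where left, about 2 N at the free edge moves it. Push it over from behind, press it shut from above. Nothing latches it until the bolt is in.
- cap_right (a joint): The same for the right (-y) coupler.
- cap_left_back (a point): Middle of the flat outer face of the left hinged half (52 x 40 mm): 40 mm from the hinge line towards the free edge, 22 mm out from it. Site z = outward normal (up when shut, the face then 22 mm above seat), point -x = towards the free edge. On that edge two prongs with a 15 mm slot between them reach 77 mm from the hinge line; shut, their tops are 8 mm above seat.
- cap_right_back (a point): The same for the right coupler.
- bolt_left (a joint): Pivot of the left coupler's swing bolt, rad. Pivot line along y, 36 mm in -x of seat and 30 mm below it. 0 = upright in the slot (stop), 1.57 = level, pointing to the stand's -x, 1.65 = lower stop; starts at 1.25 to 1.6. Stays where left (friction 0.06 N m, 60 g). Not to be swung up before its hinged half is shut.
- bolt_right (a joint): The same for the right coupler.
- bolt_left_knob (a point): Middle of the left bolt's black knob, 66 mm from the pivot; point z along the bolt, away from the pivot. The knob is a flat-sided bar 20 mm wide along the stand's y and 22 mm the other way, from 42 to 84 mm from the pivot; the shank below is 10 mm thick. Pinched across the 20 mm it can turn between the fingers while it is swung up.
- bolt_right_knob (a point): The same for the right coupler.
- rail: Loose white tube, 26 mm diameter, 304 mm long over two grey square end plugs (40 x 40 mm, the last 14 mm of each end), which keep it from rolling; 250 to 490 g. Origin: middle of its axis, x along the tube. It starts on the table at the robot's left, axis 20 mm up. Either way round is right. The plugs stay outside the couplers, 8 mm play at each end.
- mould: Fixed grey mould block 200 x 92 x 36 mm, origin at the centre of its underside, z up. Four open cavities in a row, at x = -69, -23, +23, +69 mm, each 34 (x) x 60 (y) mm and 26 mm deep (floor 10 mm above the underside), with a 26 mm wide core across the middle, up to 32 mm above the underside. Three or four hold an arch.
- arch1: Loose plaster casting, an upside-down U 56 mm wide (its y), 30 mm thick (its x), 68 mm tall: two 12 mm legs, 50 mm long and 32 mm apart, under an 18 mm crown; 85 to 155 g. Origin: midway between the feet, z up. It starts upright in a mould cavity, axes as the mould's, top 42 mm above the block. Hung on the rail, its x lies along the rail and its origin 37 mm below the rail's axis.
- arch2: The same as arch1. An arch's centre of mass lies 40 mm above its feet; held loosely across its width it swivels about the line through the fingers, so it is held firmly and carried smoothly. On the rail an arch can slide along.
- arch3: The same as arch1.
- arch4: The same as arch1.
- tape: Bystander: cream roll of tape, 72 mm across, 24 mm tall. Origin: centre of its underside. To be left alone.
- bottle: Bystander: small glass bottle with a cork, 76 mm tall. Origin: centre of its underside. To be left alone.
- tin: Bystander: flat metal tin 87 x 62 x 30 mm. Origin: centre of its underside. To be left alone.
- cone: Bystander: pine cone, 48 mm tall. Origin: centre of its underside. To be left alone.
Not all that is in view belongs to the job. What is shaped like the arch4 but pink is not meant.

How it is judged:
By the outcome, as a careful person would: the job done as asked, in the order asked, and still so for the second after the job is handed in, with the robot touching nothing.
Of arch1, arch2, arch3, arch4 only 3 to 4 are there at a start; the rules pass over those that are not, and their reading is None.
At some moment in a run one of rail, arch1, arch2, arch3, arch4 may be knocked a few centimetres aside while the robot is not near it.
Once in a run the grip may slacken for a moment while it holds something.
It also fails if it takes over 192 s, if anything falls off the work surface, if the arm or the gripper's body presses on something with over 40 N, if the wrist force passes 120 N, or if a joint passes its speed limit or range.

## Working session

There is one attempt and no reset: what is moved stays moved. The work goes in short steps, Python scripts to look and compute and a shell command to move; the robot and the scene stay as the last step left them, time stands still between calls to the robot, and variables do not carry over. Pictures are saved under pics/ and viewed, and the job is handed in when it is done.

```bash
ls -la; mkdir -p pics
python3 - <<'E'
from station import monitor, eyes, bot
import cv2
o=monitor.get_obs(); print(o); print(bot.tcp_to_grasp, [a for a in dir(bot) if a[0]!='_'])
for n in ("scene","top","wrist"):
    c=eyes.camera(n); cv2.imwrite(f"pics/a_{n}.png",c["image"][:,:,::-1])
    print(n,{k:v for k,v in c.items() if k!="image"})
E
```

```text
total 12
drwxr-xr-x  3 agent agent 4096 Dec  7 05:39 .
drwxr-xr-x 23 root  root  4096 Dec  7 05:39 ..
drwxr-xr-x  2 agent agent 4096 Dec  7 05:39 pics
{'clock': 0.0, 'joints': array([-1.37100419e+00,  2.76580614e-01,  1.50616640e+00, -8.88881525e-07,
        1.36070713e+00, -1.20989693e-01]), 'qvel': array([2.61356590e-04, 1.01110754e-03, 1.85172185e-03, 2.70371861e-03,
       6.03358996e-05, 2.53848757e-04]), 'joint_efforts': array([-7.09517026e-04, -4.16766679e+01, -2.45802748e+01, -2.31081349e-04,
        1.11913652e-02,  1.12533607e-05]), 'position': array([ 0.18119278, -0.5451261 ,  0.23043467]), 'eef_rot': array([-6.31382203e-04,  8.10958582e-01, -5.85102822e-01, -6.83845693e-04]), 'ft_force': array([ 0.00115328,  0.36176654, -0.41637934]), 'torque': array([-0.01752444,  0.01028949,  0.03999927]), 'finger_gap': 0.08548238877810992}
0.0187 ['MotionError', 'tcp_to_grasp']
scene {'fx': 616.3825852224712, 'fy': 616.3825852224712, 'cx': 325.32732882187474, 'cy': 248.89409702212043, 'D': array([-0.08421709,  0.        ,  0.        ,  0.        ,  0.        ]), 'R': array([[ 0.2426462
[... 414 characters left out ...]
2],
       [-0.96694906, -0.05781437, -0.24832844],
       [ 0.2478161 ,  0.01598332, -0.96867524]]), 't': array([-0.03603151,  0.61846961,  0.81658953])}
wrist {'fx': 355.75381971306246, 'fy': 355.75381971306246, 'cx': 315.42335392780956, 'cy': 236.72261480564555, 'D': array([-0.06105262,  0.        ,  0.        ,  0.        ,  0.        ]), 'T_tool_cam': array([[ 9.99999631e-01,  4.49249395e-04, -7.32150259e-04,
        -1.68529458e-03],
       [-2.26285367e-04,  9.60002659e-01,  2.79990791e-01,
        -7.10192899e-02],
       [ 8.28651889e-04, -2.79990522e-01,  9.60002407e-01,
        -1.41864273e-01],
       [ 0.00000000e+00,  0.00000000e+00,  0.00000000e+00,
         1.00000000e+00]])}
```

View pics/a_scene.png

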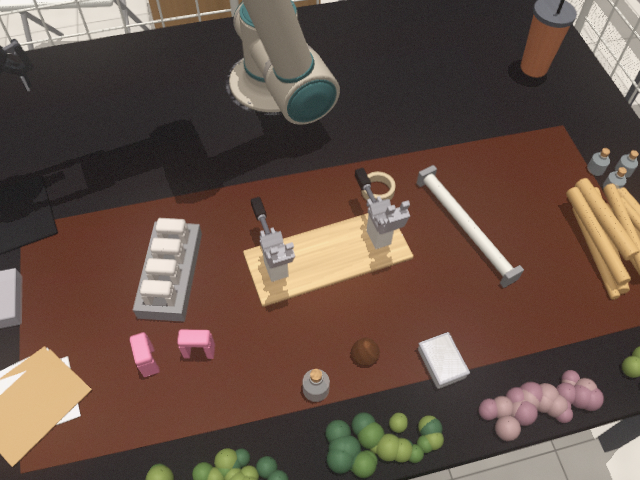

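View pics/a_top.png

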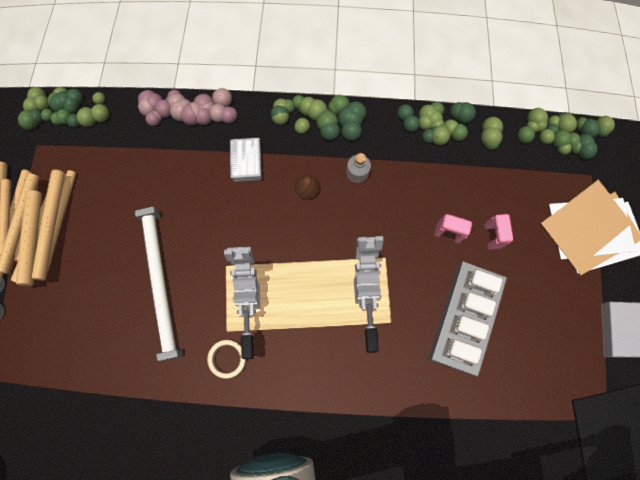

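View pics/a_wrist.png

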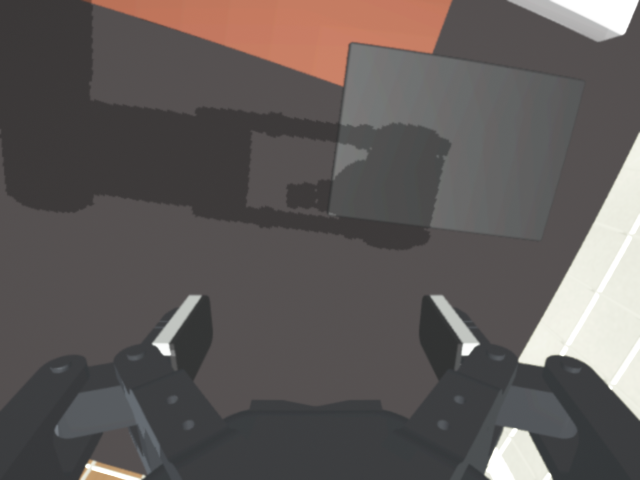

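```bash
cat > h.py <<'E'
import numpy as np, cv2, pickle
from scipy.spatial.transform import Rotation as Ro
from scipy.optimize import least_squares
def cam(n):
    from station import eyes,monitor
    o=monitor.get_obs(); c=eyes.camera(n)
    if n=="wrist":
        T=np.eye(4); w=o["eef_rot"]; T[:3,:3]=Ro.from_quat([w[1],w[2],w[3],w[0]]).as_matrix(); T[:3,3]=o["position"]
        C=np.linalg.inv(T@c["T_tool_cam"]); c["R"]=C[:3,:3]; c["t"]=C[:3,3]
    c["K"]=np.array([[c["fx"],0,c["cx"]],[0,c["fy"],c["cy"]],[0,0,1]])
    return c
def save(c,f): pickle.dump(c,open(f,"wb"))
def load(f): return pickle.load(open(f,"rb"))
def proj(c,X):
    X=np.atleast_2d(np.asarray(X,float))
    p,_=cv2.projectPoints(X.reshape(-1,1,3),cv2.Rodrigues(c["R"])[0],np.asarray(c["t"],float),c["K"],c["D"])
    return p.reshape(-1,2)
def atz(c,uv,z):
    n=cv2.undistortPoints(np.array([[uv]],float),c["K"],c["D"]).ravel()
    d=c["R"].T@np.array([n[0],n[1],1]); o=-c["R"].T@c["t"]
    return o+d*(z-o[2])/d[2]
def tri(cs,uvs):
    A=[];b=[]
    for c,uv in zip(cs,uvs):
        n=cv2.undistortPoints(np.array([[uv]],float),c["K"],c["D"]).ravel()
        d=c["R"].T@np.array([n[0],n[1],1]); d/=np.linalg.norm(d); o=-c["R"].T@c["t"]
        P=np.eye(3)-np.outer(d,d); A.append(P); b.append(P@o)
    return np.linalg.lstsq(np.vstack(A),np.hstack(b),rcond=None)[0]
def crop(c,f,x0,y0,x1,y1,s):
    im=c["image"][y0:y1,x0:x1,::-1]
    im=cv2.resize(im,None,fx=s,fy=s,interpolation=cv2.INTER_CUBIC)
    step=20 if s>=4 else 40
    for x in range((x0//step+1)*step,x1,step):
        cv2.line(im,(int((x-x0)*s),0),(int((x-x0)*s),6),(0,255,255),1); cv2.putText(im,str(x),(int((x-x0)*s)+2,12),0,.35,(0,255,255),1)
    for y in range((y0//step+1)*step,y1,step):
        cv2.line(im,(0,int((y-y0)*s)),(6,int((y-y0)*s)),(0,255,255),1); cv2.putText(im,str(y),(8,int((y-y0)*s)+4),0,.35,(0,255,255),1)
    cv2.imwrite("pics/"+f,im)
def Rdown(yaw):
    # tool z down, tool x axis at world angle yaw
    c,s=np.cos(yaw),np.sin(yaw)
    return np.array([[c,s,0],[s,-c,0],[0,0,-1.]])
def plan(target,R=None):
    from station import monitor
    o=monitor.get_obs(); w=o["eef_rot"]; r=Ro.from_quat([w[1],w[2],w[3],w[0]]).as_matrix()
    d=r.T@(np.asarray(target)-o["position"])
    print("pos",o["position"].round(4),"slide total",d.round(4))
    if R is not None:
        rv=Ro.from_matrix(r.T@R).as_rotvec(); print("delta_rot total (tool)",rv.round(4)); print("slide if rotated first", (R.T@(np.asarray(target)-o["position"])).round(4))
E
python3 - <<'E'
from h import *
for n in("top","scene"): save(cam(n),n+"0.pkl")
t=load("top0.pkl"); s=load("scene0.pkl")
crop(t,"t_stand.png",200,220,400,370,4)
crop(s,"s_stand.png",235,155,425,305,4.2)
crop(t,"t_mould.png",420,200,520,385,3.2)
crop(s,"s_mould.png",125,205,225,330,4.8)
E
```

```text
(no output)
```

View pics/t_stand.png

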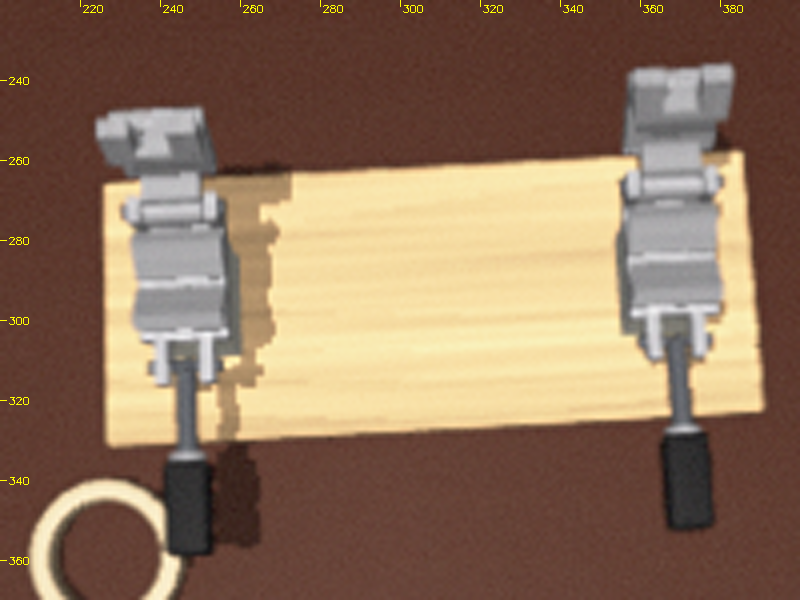

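View pics/s_stand.png

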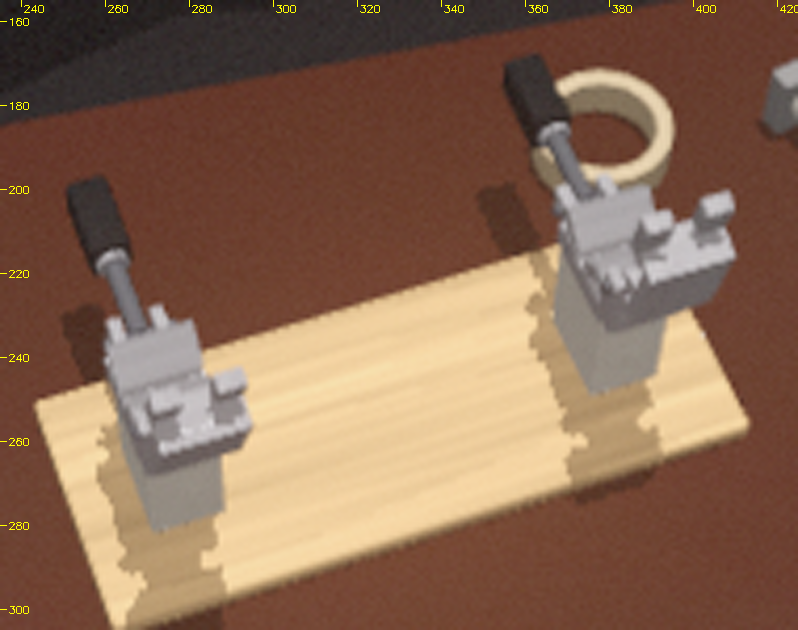

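View pics/t_mould.png

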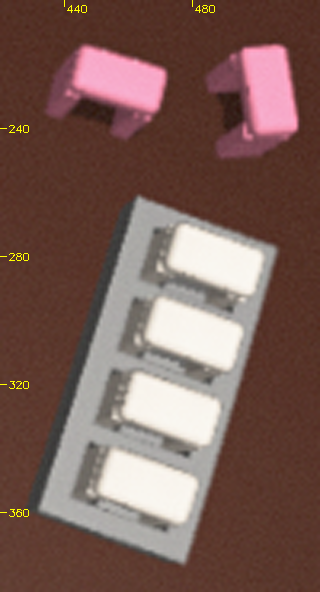

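View pics/s_mould.png

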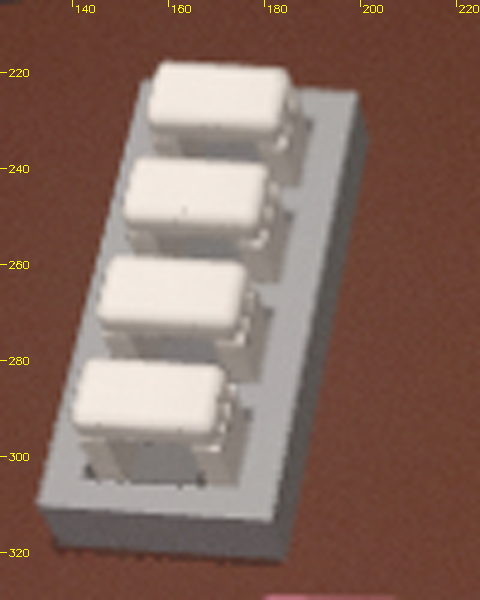

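```bash
cat > fit.py <<'E'
from h import *
t=load("top0.pkl"); s=load("scene0.pkl")
def fit(obs,x0):
    def f(p):
        c,sn=np.cos(p[2]),np.sin(p[2]); r=[]
        for cm,uv,X in obs:
            W=[p[0]+c*X[0]-sn*X[1],p[1]+sn*X[0]+c*X[1],X[2]]
            r+=list(proj(cm,W)[0]-uv)
        return r
    q=least_squares(f,x0,loss="soft_l1"); print(q.x.round(4),np.round(q.fun,1)); return q.x
def T(p): 
    return lambda X:np.array([p[0]+np.cos(p[2])*X[0]-np.sin(p[2])*X[1],p[1]+np.sin(p[2])*X[0]+np.cos(p[2])*X[1],X[2]])
z=.012
st=[(t,(226,266.2),(.065,.16,z)),(t,(385.5,258),(.065,-.16,z)),(t,(391.2,322.8),(-.065,-.16,z)),(t,(227,331.2),(-.065,.16,z)),
 (s,(243.3,251),(-.065,-.16,z)),(s,(262.4,304.5),(.065,-.16,z)),(s,(413.1,256.2),(.065,.16,z))]
S=fit(st,[.5,0,0])
z=.036
# mould: x along long axis pointing away(+x world-ish), y = left
mo=[(t,(464.5,262),(.1,.046,z)),(t,(506.6,277.2),(.1,-.046,z)),(t,(478.1,375.9),(-.1,-.046,z)),(t,(434,360.3),(-.1,.046,z)),
 (s,(155.8,221.7),(-.1,-.046,z)),(s,(199.4,224.4),(-.1,.046,z)),(s,(181.7,313.3),(.1,.046,z)),(s,(132.9,309.8),(.1,-.046,z))]
M=fit(mo,[.45,-.35,-.2])
E
python3 - <<'E'
from fit import *
for c,n in((t,"top"),(s,"scene")):
    d=dict(c); im=cv2.resize(c["image"],None,fx=4,fy=4,interpolation=cv2.INTER_CUBIC).copy()
    def P(X): return tuple(int(v*4+1.5) for v in proj(c,X)[0])
    def box(p,cx,cy,a,b,z,col):
        q=[P(T(p)((cx+i*a,cy+j*b,z))) for i,j in((1,1),(1,-1),(-1,-1),(-1,1))]
        for k in range(4): cv2.line(im,q[k],q[(k+1)%4],col,1)
    box(S,0,0,.065,.16,.012,(0,255,0)); box(M,0,0,.1,.046,.036,(0,255,0))
    for m in(-.069,-.023,.023,.069): box(M,m,0,.015,.028,.078,(255,0,0))
    for y in(.11,-.11):
        box(S,0,y,.0165,.02,.113,(255,0,0))
        cv2.line(im,P(T(S)((.03,y-.02,.115))),P(T(S)((.03,y+.02,.115))),(0,0,255),1)
    bb=(810,870,1570,1360) if n=="top" else (940,620,1700,1220)
    cv2.imwrite(f"pics/o1_{n}.png",im[bb[1]:bb[3],bb[0]:bb[2],::-1])
    bb=(1680,1000,2080,1560) if n=="top" else (500,820,900,1320)
    cv2.imwrite(f"pics/o2_{n}.png",im[bb[1]:bb[3],bb[0]:bb[2],::-1])
crop(t,"t_rail.png",125,195,195,375,3.2)
crop(s,"s_rail.png",405,155,535,295,4.2)
E
```

```text
[0.523  0.0075 0.1132] [-0.8 -0.7  0.2 -0.9  0.2 -0.1 -0.9  0.3 -1.3 -0.8 -1.   0.2  0.5 -0.6]
[ 0.4913 -0.3071 -0.3025] [-1.8 -0.6 -0.1  0.3 -0.3  0.4 -2.  -0.7 -1.7 -0.2 -0.6 -0.4 -0.6 -0.1
 -0.4  0.3]
```

```bash
cd pics
python3 - <<'E'
import cv2,numpy as np
a=cv2.imread("o1_top.png");b=cv2.imread("o2_top.png");
h=560; im=np.zeros((h,800,3),np.uint8); a2=cv2.resize(a,(490,316));im[:316,:490]=a2; b2=cv2.resize(b,(310,434)); im[:434,490:]=b2
cv2.imwrite("m1.png",im)
a=cv2.imread("o1_scene.png");b=cv2.imread("o2_scene.png");
im=np.zeros((h,800,3),np.uint8); a2=cv2.resize(a,(480,379));im[:379,:480]=a2; b2=cv2.resize(b,(320,400)); im[:400,480:]=b2
cv2.imwrite("m2.png",im)
E
```

```text
(no output)
```

View pics/m1.png

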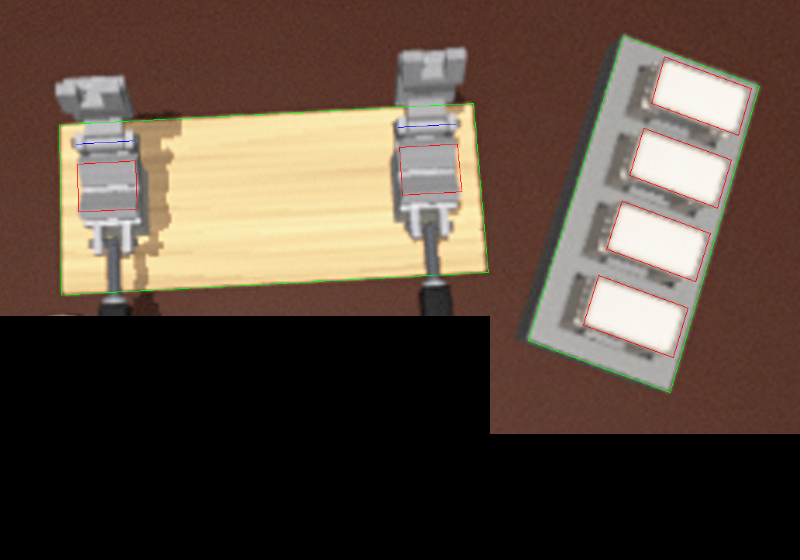

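View pics/m2.png

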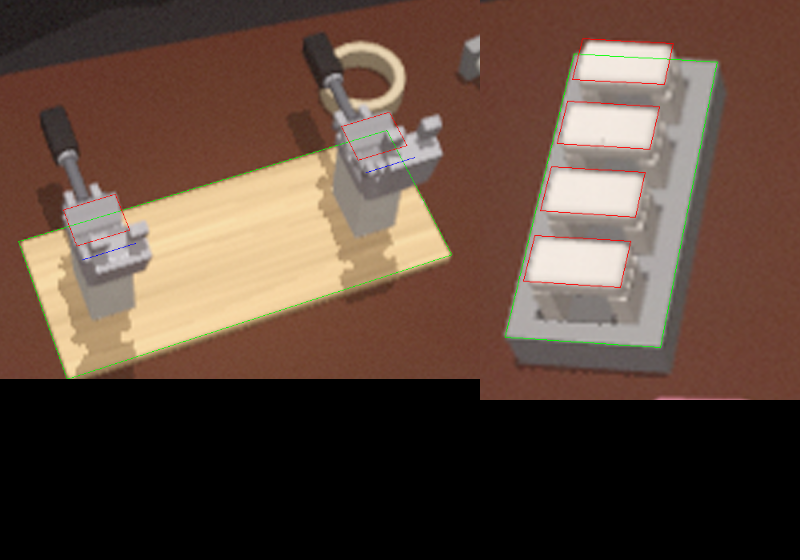

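View pics/t_rail.png

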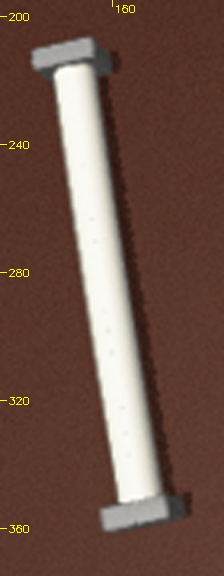

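View pics/s_rail.png

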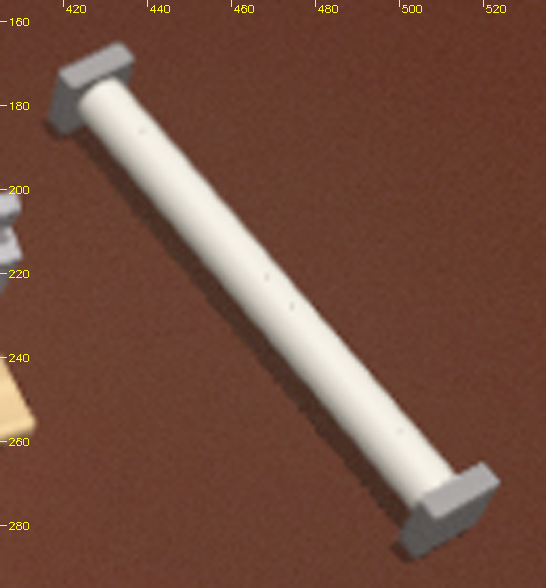

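Run:
```python
from fit import *
z=.04
R=fit([(t,(135.3,211.6),(.138,.02,z)),(t,(154.4,206.9),(.152,-.02,z)),(t,(156.3,212.5),(.138,-.02,z)),
(t,(156.6,353.8),(-.138,.02,z)),(t,(178.1,349.4),(-.138,-.02,z)),(t,(157.8,360.6),(-.152,.02,z)),(t,(180,355.9),(-.152,-.02,z)),
(s,(419.3,171.7),(-.152,-.02,z)),(s,(434,165.2),(-.152,.02,z)),(s,(436.7,169.3),(-.138,.02,z)),(s,(422.1,175.5),(-.138,-.02,z)),
(s,(520.5,265),(.138,.02,z)),(s,(524,270),(.152,.02,z)),(s,(508.6,278.1),(.152,-.02,z)),(s,(504.5,272.9),(.138,-.02,z))],[.5,.3,.2])
print("tape",atz(t,(226.5,359),.024),atz(s,(378,187),.024))
for k,y in(("L",.11),("R",-.11)): print(k,T(S)((0,y,.115)),"knob level",T(S)((-.036-.066,y,.085)), "edge open", T(S)((.03+.03,y,.115+.07)))
print("seat",T(S)((0,0,.115)))
for m in(-.069,-.023,.023,.069): print(T(M)((m,0,.078)).round(4))
# bolt knob heights
print(tri([t,s],[(247,350),(363,176)]),tri([t,s],[(372,340),(259,207)]))
# cap prong ends
```

```text
[0.523  0.0075 0.1132] [-0.8 -0.7  0.2 -0.9  0.2 -0.1 -0.9  0.3 -1.3 -0.8 -1.   0.2  0.5 -0.6]
[ 0.4913 -0.3071 -0.3025] [-1.8 -0.6 -0.1  0.3 -0.3  0.4 -2.  -0.7 -1.7 -0.2 -0.6 -0.4 -0.6 -0.1
 -0.4  0.3]
[0.5268 0.3028 0.2913] [ 0.1  4.5 -0.8 -1.7 -1.8 -0.9 -0.3 -0.6 -1.3 -0.7 -0.2  0.  -1.9  0.2
 -1.6  0.1 -1.3 -0.6 -0.2 -0.3 -0.6  0.7 -1.1 -0.5  0.  -0.1 -0.3  0.9
 -0.7  0.6]
tape [0.38841411 0.15130061 0.024     ] [0.39526655 0.14999629 0.024     ]
L [0.51053959 0.11676958 0.115     ] knob level [0.40919286 0.10524389 0.085     ] edge open [0.57015531 0.1235494  0.185     ]
R [ 0.53539892 -0.10182139  0.115     ] knob level [ 0.4340522  -0.11334708  0.085     ] edge open [ 0.59501464 -0.09504157  0.185     ]
seat [0.52296925 0.0074741  0.115     ]
[ 0.4255 -0.2866  0.078 ]
[ 0.4694 -0.3003  0.078 ]
[ 0.5133 -0.314   0.078 ]
[ 0.5572 -0.3277  0.078 ]
[0.40749637 0.10685455 0.08845255] [ 0.43783779 -0.111615    0.09330245]
```

Run:
```python
from h import *
plan([.527,.303,.28],Rdown(-1.2795))
```

```text
pos [ 0.1813 -0.5455  0.2309] slide total [-0.6962 -0.5957 -0.0485]
delta_rot total (tool) [-0.0001  0.0008  0.0295]
slide if rotated first [-0.7134 -0.5748 -0.0491]
```

```bash
python3 -m crank '{"slide":[[0,0,-0.049],[-0.03,-0.024,0],[-0.0357,-0.0287,0],[-0.0357,-0.0287,0],[-0.0357,-0.0287,0]],"delta_rot":[[0,0,0.0295],[0,0,0],[0,0,0],[0,0,0],[0,0,0]],"hand":[-1,-1,-1,-1,-1]}' 60
python3 -m crank '{"slide":[[-0.0357,-0.0287,0],[-0.0357,-0.0287,0],[-0.0357,-0.0287,0],[-0.0357,-0.0287,0],[-0.0357,-0.0287,0]],"delta_rot":[[0,0,0],[0,0,0],[0,0,0],[0,0,0],[0,0,0]],"hand":[-1,-1,-1,-1,-1]}'
python3 -m crank '{"slide":[[-0.0357,-0.0287,0],[-0.0357,-0.0287,0],[-0.0357,-0.0287,0],[-0.0357,-0.0287,0],[-0.0357,-0.0287,0]],"delta_rot":[[0,0,0],[0,0,0],[0,0,0],[0,0,0],[0,0,0]],"hand":[-1,-1,-1,-1,-1]}'
python3 -c '
from h import *
plan([.527,.303,.28],Rdown(-1.2795))'
```

```text
clock: 0.75
position: [0.2477, -0.3811, 0.2802]
eef_rot: [-0.0, 0.802, -0.597, 0.0]
ft_force: [1.8, 0.7, 0.3]
finger_gap: 0.0853
clock: 1.25
position: [0.3338, -0.1688, 0.2805]
eef_rot: [-0.0, 0.802, -0.597, 0.0]
ft_force: [1.3, -1.1, 0.2]
finger_gap: 0.0858
clock: 1.75
position: [0.42, 0.0436, 0.2805]
eef_rot: [-0.0, 0.802, -0.597, 0.0]
ft_force: [0.9, -0.7, 0.1]
finger_gap: 0.0849
pos [0.42   0.0436 0.2805] slide total [-0.2177 -0.177   0.0005]
delta_rot total (tool) [-0.0007 -0.0006  0.0003]
slide if rotated first [-0.2178 -0.177   0.0005]
```

```bash
python3 -m crank '{"slide":[[-0.0378,-0.0306,0],[-0.0378,-0.0306,0],[-0.0378,-0.0306,0],[-0.0378,-0.0306,0],[-0.0378,-0.0306,0]],"delta_rot":[[0,0,0],[0,0,0],[0,0,0],[0,0,0],[0,0,0]],"hand":[-1,-1,-1,-1,-1]}'
python3 -m crank '{"slide":[[-0.0288,-0.024,0],[0,0,0.04],[0,0,0.04],[0,0,0],[0,0,0]],"delta_rot":[[0,0,0],[0,0,0],[0,0,0],[0,0,0],[0,0,0]],"hand":[-1,-1,-1,-1,-1]}'
python3 - <<'E'
from h import *
c=cam("wrist"); save(c,"w1.pkl"); crop(c,"w1.png",0,0,640,480,1.2)
E
```

```text
clock: 2.25
position: [0.5124, 0.2687, 0.2802]
eef_rot: [0.0, 0.802, -0.597, 0.0]
ft_force: [0.0, -1.4, -1.1]
finger_gap: 0.0857
clock: 2.75
position: [0.5267, 0.301, 0.2003]
eef_rot: [0.001, 0.802, -0.597, -0.0]
ft_force: [-0.5, 0.2, 0.1]
finger_gap: 0.0854
```

View pics/w1.png

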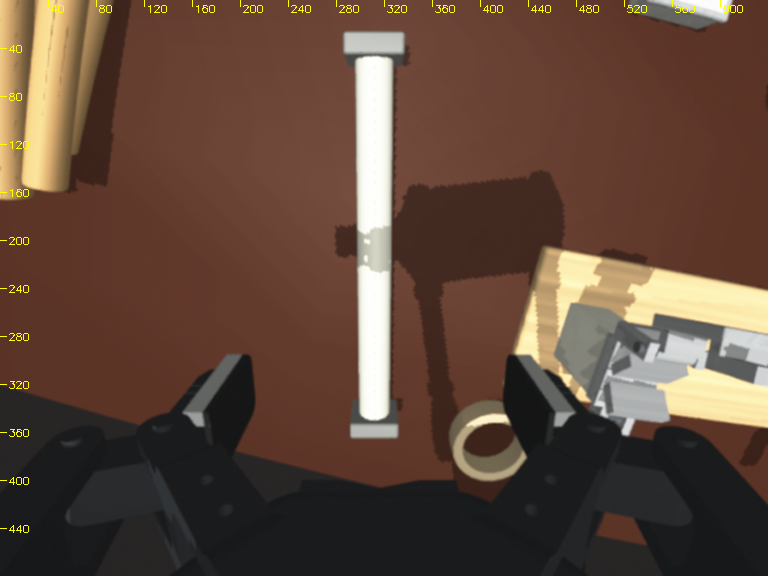

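Run:
```python
from h import *
c=load("w1.pkl")
a=atz(c,(311.7,26.9),.04);b=atz(c,(311.9,364),.04); print(a,b,(a+b)/2,np.linalg.norm(a-b),np.arctan2(*(a-b)[[1,0]]))
m=(a+b)/2; plan([m[0],m[1],.004],Rdown(np.arctan2(*(a-b)[[1,0]])-np.pi/2))
```

```text
[0.66978218 0.34889212 0.04      ] [0.38186476 0.26319012 0.04      ] [0.52582347 0.30604112 0.04      ] 0.3004018486331485 0.2893102192091514
pos [0.5278 0.3013 0.202 ] slide total [-0.005  0.001  0.198]
delta_rot total (tool) [-0.0025  0.0002  0.0017]
slide if rotated first [-0.0051  0.0006  0.198 ]
```

```bash
python3 -m crank '{"slide":[[-0.003,0,0.045],[0,0,0.045],[0,0,0.045],[0,0,0.04],[0,0,0.022]],"delta_rot":[[0,0,0],[0,0,0],[0,0,0],[0,0,0],[0,0,0]],"hand":[-1,-1,-1,-1,-1]}'
python3 -m crank '{"slide":[[0,0,0],[0,0,0],[0,0,0],[0,0,0],[0,0,0]],"delta_rot":[[0,0,0],[0,0,0],[0,0,0],[0,0,0],[0,0,0]],"hand":[1,1,1,1,1]}' 60
python3 -m crank '{"slide":[[0,0,0],[0,0,0],[0,0,-0.02],[0,0,-0.03],[0,0,-0.03]],"delta_rot":[[0,0,0],[0,0,0],[0,0,0],[0,0,0],[0,0,0]],"hand":[1,1,1,1,1]}'
```

```text
clock: 3.3
position: [0.5267, 0.3038, 0.0029]
eef_rot: [-0.0, 0.802, -0.597, 0.0]
ft_force: [0.3, -0.3, 0.6]
finger_gap: 0.0852
clock: 3.8
position: [0.5276, 0.3049, 0.0059]
eef_rot: [-0.002, 0.802, -0.597, 0.001]
ft_force: [-0.7, 0.8, 7.1]
finger_gap: 0.0242
clock: 4.3
position: [0.5254, 0.3037, 0.0843]
eef_rot: [0.0, 0.802, -0.597, -0.0]
ft_force: [1.2, 0.6, -3.1]
finger_gap: 0.0243
```

```bash
python3 -m crank '{"slide":[[0,0,-0.045],[0,0,-0.045],[0,0,-0.045],[0,0,-0.045],[0,0,-0.016]],"delta_rot":[[0,0,0],[0,0,0],[0,0,0],[0,0,-0.1],[0,0,-0.139]],"hand":[1,1,1,1,1]}'
python3 -c '
from h import *
plan([.523,.15,.28],Rdown(.1132))'
```

```text
clock: 4.8
position: [0.5274, 0.3047, 0.2857]
eef_rot: [-0.004, 0.869, -0.495, 0.003]
ft_force: [0.6, -0.8, -3.3]
finger_gap: 0.0238
pos [0.5274 0.3047 0.2857] slide total [0.1308 0.0828 0.005 ]
delta_rot total (tool) [-0.008  -0.0069 -1.1485]
slide if rotated first [-0.0218  0.1532  0.0057]
```

```bash
python3 -m crank '{"slide":[[0.026,0.015,0],[0.0235,0.0187,0],[0.0207,0.0217,0],[0.0174,0.0244,0],[0.0139,0.0266,0]],"delta_rot":[[0,0,-0.139],[0,0,-0.139],[0,0,-0.139],[0,0,-0.139],[0,0,-0.139]],"hand":[1,1,1,1,1]}'
python3 -m crank '{"slide":[[0,0,0],[0,0,0],[0,0,0],[0,0,0],[0,0,0]],"delta_rot":[[0,0,-0.139],[0,0,-0.139],[0,0,-0.139],[0,0,-0.0365],[0,0,0]],"hand":[1,1,1,1,1]}'
python3 -c '
from h import *
plan([.523,.0075,.24],Rdown(.1132))'
```

```text
clock: 5.3
position: [0.525, 0.1528, 0.2797]
eef_rot: [0.0, 0.986, -0.169, 0.0]
ft_force: [0.4, 0.1, -2.8]
finger_gap: 0.0242
clock: 5.8
position: [0.5252, 0.1538, 0.2796]
eef_rot: [0.0, 0.999, 0.054, 0.0]
ft_force: [0.7, 0.5, -2.4]
finger_gap: 0.0239
pos [0.5252 0.1538 0.2796] slide total [-0.018   0.1452  0.0396]
delta_rot total (tool) [ 0.0001 -0.     -0.0054]
slide if rotated first [-0.0187  0.1451  0.0396]
```

```bash
python3 -m crank '{"slide":[[-0.005,0.036,0],[-0.005,0.036,0],[-0.005,0.036,0],[-0.0037,0.037,0],[0,0,0]],"delta_rot":[[0,0,-0.0054],[0,0,0],[0,0,0],[0,0,0],[0,0,0]],"hand":[1,1,1,1,1]}'
python3 - <<'E'
from h import *
plan([.523,.0075,.24],Rdown(.1132))
c=cam("wrist"); save(c,"w2.pkl"); crop(c,"w2.png",0,0,640,480,1.2)
c=cam("top"); save(c,"t2.pkl"); crop(c,"t2.png",180,220,420,370,3.3)
c=cam("scene"); save(c,"s2.pkl"); crop(c,"s2.png",230,100,470,310,3.3)
E
```

```text
clock: 6.3
position: [0.5233, 0.0034, 0.2795]
eef_rot: [0.002, 0.999, 0.054, 0.0]
ft_force: [0.0, -0.1, -3.5]
finger_gap: 0.0243
pos [0.5233 0.0034 0.2795] slide total [ 0.0002 -0.0042  0.0395]
delta_rot total (tool) [ 0.0037  0.0001 -0.0055]
slide if rotated first [ 0.0002 -0.0041  0.0395]
```

View pics/w2.png

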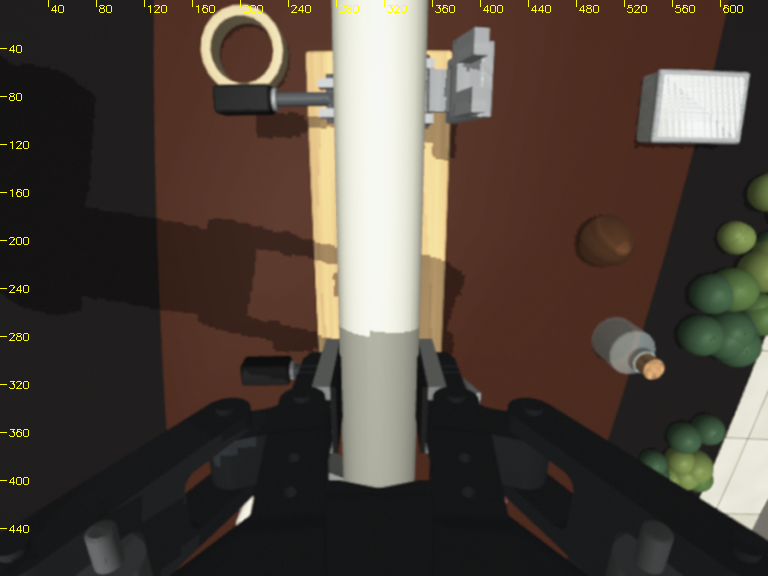

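View pics/t2.png

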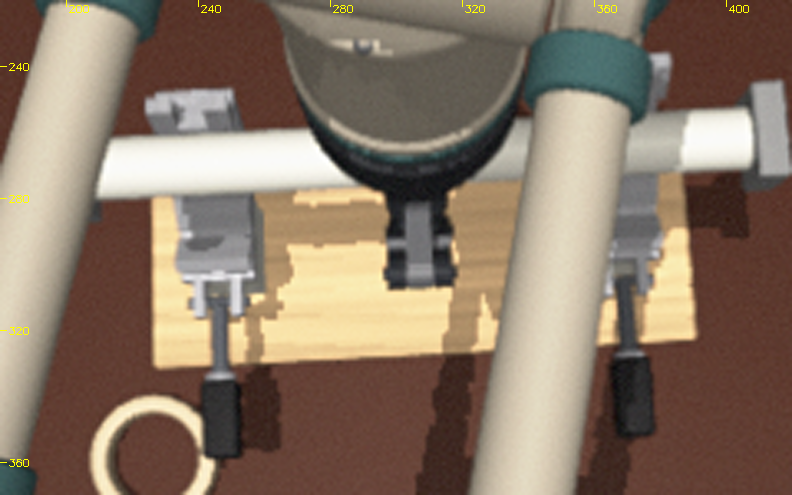

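View pics/s2.png

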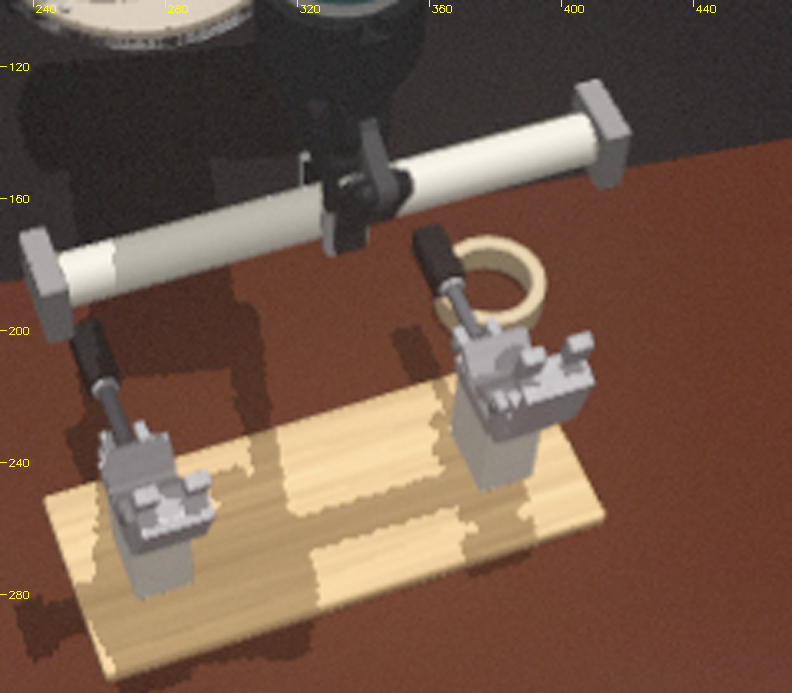

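```bash
python3 -m crank '{"slide":[[0,-0.0042,0.03],[0,0,0.035],[0,0,0.03],[0,0,0.03],[0,0,0]],"delta_rot":[[0,0,-0.005],[0,0,0],[0,0,0],[0,0,0],[0,0,0]],"hand":[1,1,1,1,1]}'
python3 - <<'E'
from h import *
plan([.523,.0075,.1005],Rdown(.1132))
c=cam("wrist"); save(c,"w3.pkl"); crop(c,"w3.png",0,0,640,480,1.2)
c=cam("top"); save(c,"t3.pkl"); crop(c,"t3.png",180,220,420,370,3.3)
c=cam("scene"); save(c,"s3.pkl"); crop(c,"s3.png",230,120,450,310,3.5)
E
```

```text
clock: 6.95
position: [0.5194, 0.0138, 0.1506]
eef_rot: [-0.001, 0.998, 0.06, -0.005]
ft_force: [-1.2, -0.9, -3.6]
finger_gap: 0.0242
pos [0.5194 0.0138 0.1506] slide total [0.0033 0.0068 0.05  ]
delta_rot total (tool) [-0.0026  0.0093  0.0068]
slide if rotated first [0.0029 0.0066 0.0501]
```

View pics/w3.png

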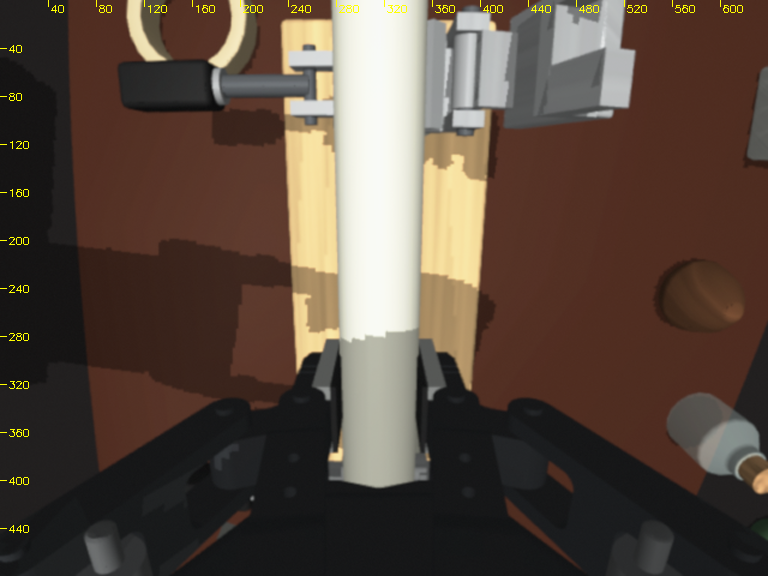

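View pics/s3.png

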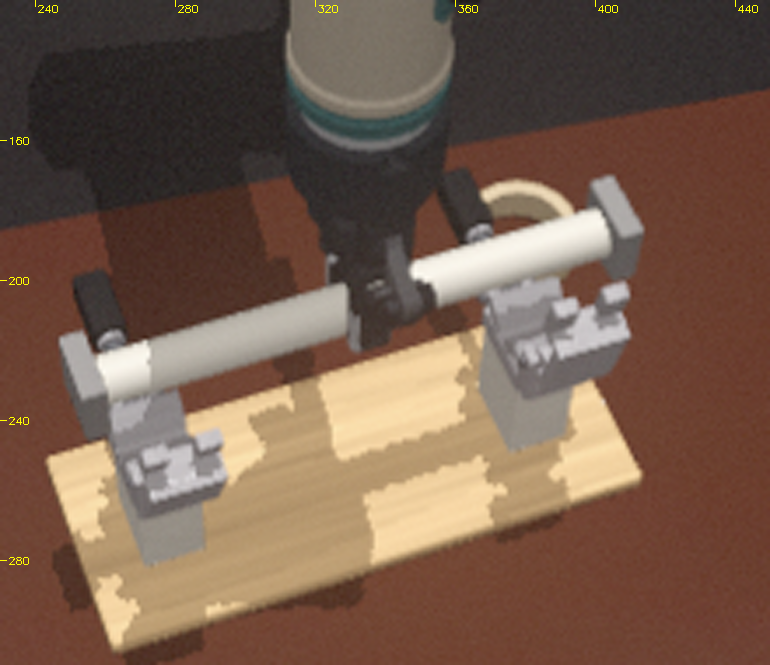

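View pics/t3.png

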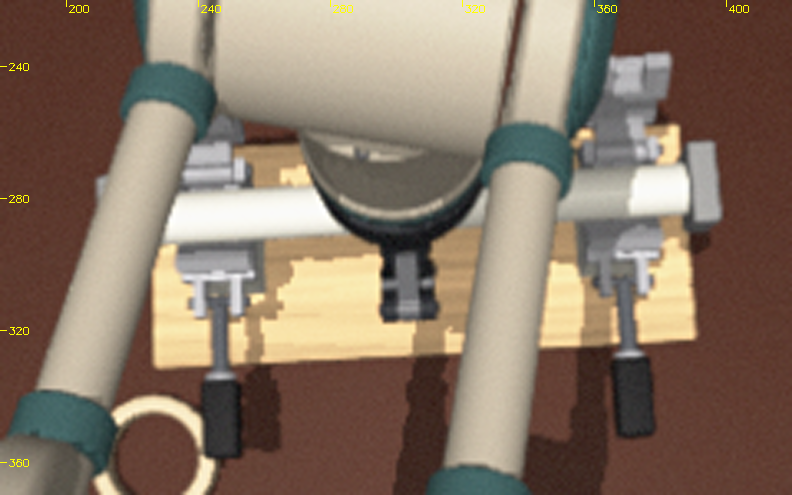

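Run:
```python
from h import *
plan([.523,.0075,.1005],Rdown(.1132))
from station import eyes
c=cam("wrist")
plan([.523,.0075,.1005],Rdown(.1132))
```

```text
pos [0.5241 0.0126 0.1557] slide total [-0.0019  0.0049  0.0552]
delta_rot total (tool) [ 0.0005 -0.0025  0.0062]
slide if rotated first [-0.0017  0.005   0.0552]
pos [0.5246 0.0124 0.1562] slide total [-0.0023  0.0046  0.0557]
delta_rot total (tool) [ 0.0008 -0.0038  0.006 ]
slide if rotated first [-0.0021  0.0047  0.0557]
```

```bash
python3 -m crank '{"slide":[[-0.002,0.0048,0.005],[0,0,0.005],[0,0,0],[0,0,0],[0,0,0]],"delta_rot":[[0,0,0.006],[0,0,0],[0,0,0],[0,0,0],[0,0,0]],"hand":[1,1,1,1,1]}'
python3 - <<'E'
from fit import *
from station import monitor
cam("top"); 
plan([.523,.0075,.1005],Rdown(.1132))
c=cam("wrist"); save(c,"w4.pkl")
im=cv2.resize(c["image"],None,fx=1.2,fy=1.2)[:,:,::-1].copy()
def L(a,b,col):
    p=[tuple((v*1.2).astype(int)) for v in proj(c,[T(S)(a),T(S)(b)])]; cv2.line(im,p[0],p[1],col,1)
L((.03,.09,.115),(.03,.13,.115),(0,0,255))
L((-.0165,.09,.113),(-.0165,.13,.113),(255,0,0));L((.0165,.09,.113),(.0165,.13,.113),(255,0,0))
L((-.036,.09,.085),(-.036,.13,.085),(0,255,255))
for z in(.012,):
  L((-.065,.0,z),(-.065,.16,z),(0,255,0));L((.065,0,z),(.065,.16,z),(0,255,0));L((-.065,.16,z),(.065,.16,z),(0,255,0))
cv2.imwrite("pics/w4.png",im)
E
```

```text
clock: 7.65
position: [0.5217, 0.0068, 0.1444]
eef_rot: [0.0, 0.998, 0.056, 0.0]
ft_force: [0.3, 0.3, -3.2]
finger_gap: 0.024
[0.523  0.0075 0.1132] [-0.8 -0.7  0.2 -0.9  0.2 -0.1 -0.9  0.3 -1.3 -0.8 -1.   0.2  0.5 -0.6]
[ 0.4913 -0.3071 -0.3025] [-1.8 -0.6 -0.1  0.3 -0.3  0.4 -2.  -0.7 -1.7 -0.2 -0.6 -0.4 -0.6 -0.1
 -0.4  0.3]
pos [0.5217 0.0069 0.1445] slide total [ 0.0014 -0.0005  0.044 ]
delta_rot total (tool) [ 0.0001 -0.0004 -0.001 ]
slide if rotated first [ 0.0014 -0.0005  0.044 ]
```

View pics/w4.png

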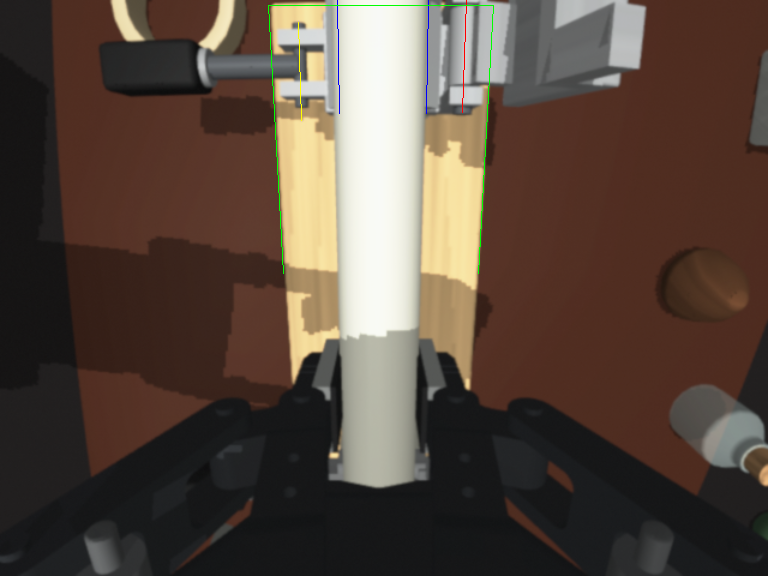

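```bash
python3 -m crank '{"slide":[[0.001,0,0.01],[0,0,0.01],[0,0,0.01],[0,0,0.006],[0,0,0.003]],"delta_rot":[[0,0,0],[0,0,0],[0,0,0],[0,0,0],[0,0,0]],"hand":[1,1,1,1,1]}'
python3 -m crank '{"slide":[[0,0,0.003],[0,0,0.002],[0,0,0],[0,0,0],[0,0,0]],"delta_rot":[[0,0,0],[0,0,0],[0,0,0],[0,0,0],[0,0,0]],"hand":[1,1,1,1,1]}'
```

```text
clock: 8.25
position: [0.5218, 0.0072, 0.104]
eef_rot: [-0.0, 0.998, 0.056, -0.001]
ft_force: [0.4, -0.0, -3.7]
finger_gap: 0.0241
clock: 8.75
position: [0.5234, 0.007, 0.1009]
eef_rot: [0.0, 0.998, 0.056, 0.001]
ft_force: [1.3, 0.9, 0.2]
finger_gap: 0.0241
```

```bash
python3 -m crank '{"slide":[[0,0,0.001],[0,0,0],[0,0,0],[0,0,0],[0,0,0]],"delta_rot":[[0,0,0],[0,0,0],[0,0,0],[0,0,0],[0,0,0]],"hand":[1,1,-0.4,-1,-1]}'
python3 -m crank '{"slide":[[0,0,-0.02],[0,0,-0.04],[0,0,-0.045],[0,0,-0.045],[0,0,0]],"delta_rot":[[0,0,0],[0,0,0],[0,0,0],[0,0,0],[0,0,0]],"hand":[-1,-1,-1,-1,-1]}'
python3 - <<'E'
from h import *
c=cam("top"); save(c,"t3.pkl"); crop(c,"t5.png",190,230,410,370,3.5)
c=cam("scene"); save(c,"s3.pkl"); crop(c,"s5.png",230,140,440,310,3.5)
E
```

```text
clock: 9.25
position: [0.5222, 0.007, 0.0991]
eef_rot: [0.0, 0.998, 0.056, -0.0]
ft_force: [0.7, -0.1, 0.7]
finger_gap: 0.0666
clock: 9.75
position: [0.5262, 0.0066, 0.2557]
eef_rot: [0.001, 0.998, 0.056, 0.006]
ft_force: [0.7, -0.3, 0.5]
finger_gap: 0.085
```

View pics/t5.png

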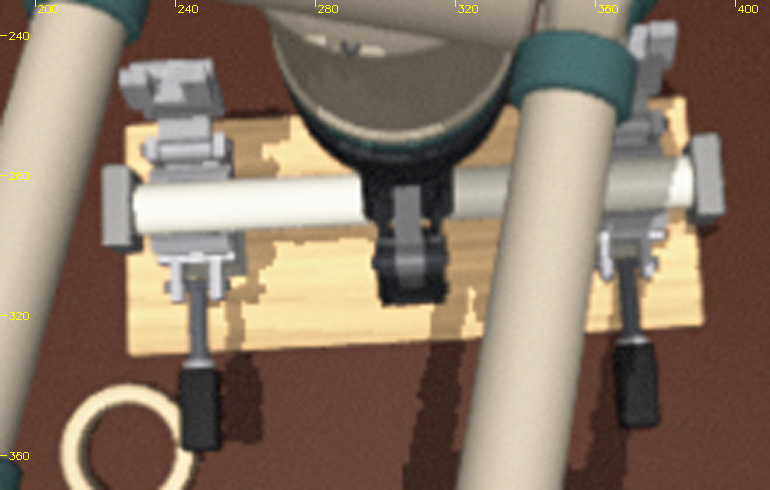

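View pics/s5.png

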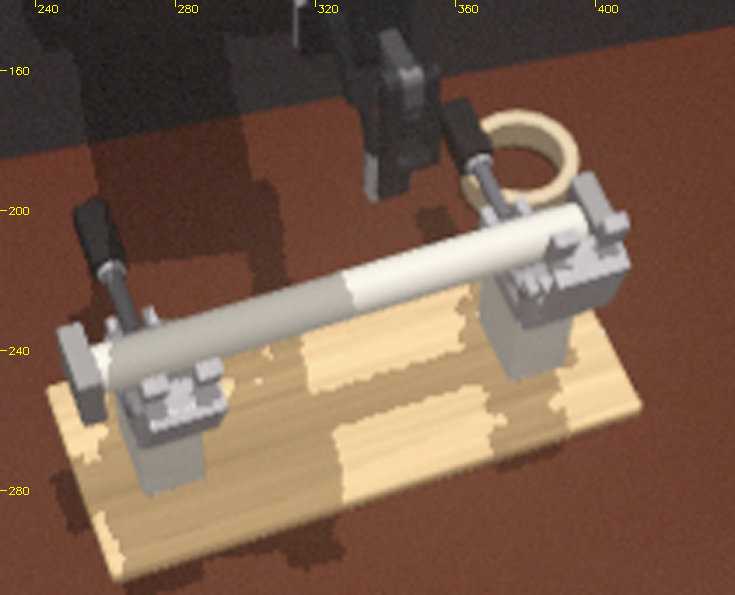

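```bash
python3 -m crank '{"slide":[[0.025,-0.022,0],[0.025,-0.022,0],[0.025,-0.022,0],[0.025,-0.022,0],[0.005,-0.022,0]],"delta_rot":[[0,0,0],[0,0,0],[0,0,0],[0,0,0],[0,0,0]],"hand":[1,1,1,1,1]}' 60
python3 -m crank '{"slide":[[0,0,0.035],[0,0,0.04],[0,0,0.02],[0,0,0],[0,0,0]],"delta_rot":[[0,0,0],[0,0,0],[0,0,0],[0,0,0],[0,0,0]],"hand":[1,1,1,1,1]}'
python3 - <<'E'
from fit import *
plan(T(S)((.105,.11,.16)),Rdown(.1132))
c=cam("top"); crop(c,"t6.png",190,200,410,370,3.5)
c=cam("scene"); crop(c,"s6.png",230,140,440,310,3.5)
E
```

```text
clock: 10.35
position: [0.6158, 0.1291, 0.2458]
eef_rot: [0.0, 0.998, 0.056, -0.002]
ft_force: [-0.7, 0.4, -0.2]
finger_gap: 0.0121
clock: 10.85
position: [0.6139, 0.128, 0.153]
eef_rot: [0.0, 0.998, 0.056, -0.001]
ft_force: [0.2, 0.7, 0.7]
finger_gap: -0.0
[0.523  0.0075 0.1132] [-0.8 -0.7  0.2 -0.9  0.2 -0.1 -0.9  0.3 -1.3 -0.8 -1.   0.2  0.5 -0.6]
[ 0.4913 -0.3071 -0.3025] [-1.8 -0.6 -0.1  0.3 -0.3  0.4 -2.  -0.7 -1.7 -0.2 -0.6 -0.4 -0.6 -0.1
 -0.4  0.3]
pos [0.6139 0.128  0.153 ] slide total [ 0.001  -0.0005 -0.007 ]
delta_rot total (tool) [ 0.0001  0.0029 -0.0009]
slide if rotated first [ 0.0011 -0.0005 -0.007 ]
```

View pics/s6.png

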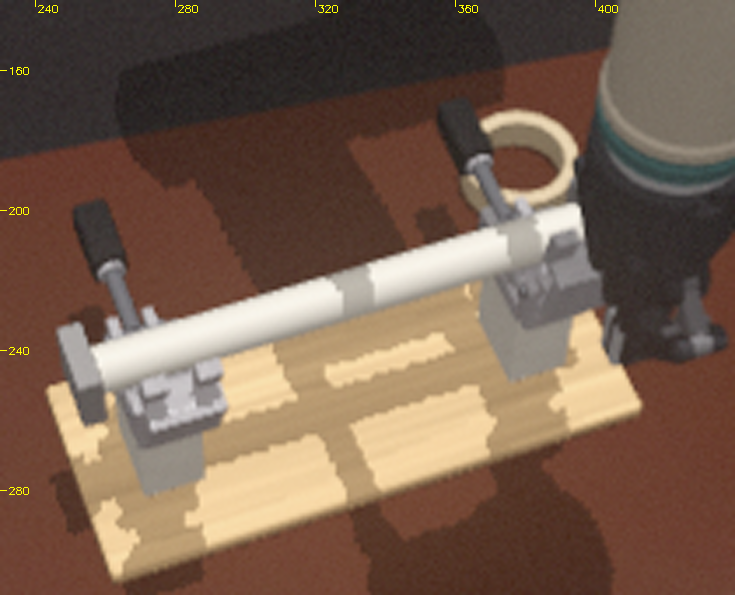

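```bash
python3 -m crank '{"slide":[[-0.01,0,-0.005],[-0.015,0,-0.002],[-0.015,0,0],[-0.015,0,0],[-0.01,0,0]],"delta_rot":[[0,0,0],[0,0,0],[0,0,0],[0,0,0],[0,0,0]],"hand":[1,1,1,1,1]}'
python3 -m crank '{"slide":[[-0.012,0,0],[-0.012,0,0],[-0.012,0,0],[-0.012,0,0],[0,0,0]],"delta_rot":[[0,0,0],[0,0,0],[0,0,0],[0,0,0],[0,0,0]],"hand":[1,1,1,1,1]}'
python3 - <<'E'
from fit import *
plan(T(S)((-.008,.11,.16)),Rdown(.1132))
c=cam("top"); crop(c,"t7.png",190,200,410,370,3.5)
c=cam("scene"); crop(c,"s7.png",230,140,440,310,3.5)
E
```

```text
clock: 11.45
position: [0.5561, 0.1214, 0.168]
eef_rot: [-0.0, 0.998, 0.056, 0.01]
ft_force: [5.4, 0.9, 17.2]
finger_gap: 0.0006
clock: 11.95
position: [0.499, 0.1152, 0.1612]
eef_rot: [0.0, 0.998, 0.056, -0.002]
ft_force: [-2.2, 0.0, 2.6]
finger_gap: -0.0
[0.523  0.0075 0.1132] [-0.8 -0.7  0.2 -0.9  0.2 -0.1 -0.9  0.3 -1.3 -0.8 -1.   0.2  0.5 -0.6]
[ 0.4913 -0.3071 -0.3025] [-1.8 -0.6 -0.1  0.3 -0.3  0.4 -2.  -0.7 -1.7 -0.2 -0.6 -0.4 -0.6 -0.1
 -0.4  0.3]
pos [0.499  0.1152 0.1612] slide total [ 0.0036 -0.0003  0.0011]
delta_rot total (tool) [ 0.      0.0037 -0.0006]
slide if rotated first [ 0.0036 -0.0003  0.0012]
```

View pics/s7.png

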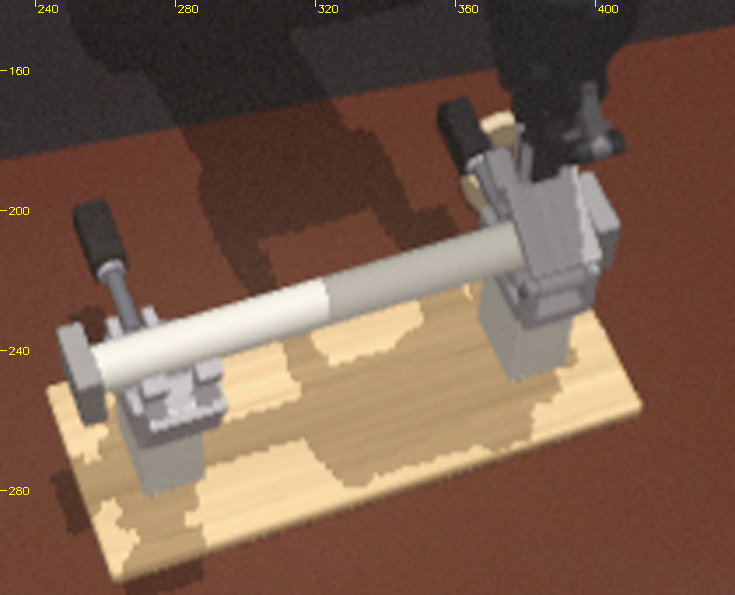

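```bash
python3 -m crank '{"slide":[[0.001,0,0.006],[0.001,0,0.006],[0.001,0,0.006],[0,0,0.005],[0,0,0.002]],"delta_rot":[[0,0,0],[0,0,0],[0,0,0],[0,0,0],[0,0,0]],"hand":[1,1,1,1,1]}'
python3 -m crank '{"slide":[[0,0,0.001],[0,0,0.001],[0,0,0],[0,0,0],[0,0,0]],"delta_rot":[[0,0,0],[0,0,0],[0,0,0],[0,0,0],[0,0,0]],"hand":[1,1,1,1,1]}'
python3 - <<'E'
from h import *
c=cam("scene"); crop(c,"s8.png",340,150,440,270,5)
E
```

```text
clock: 12.55
position: [0.5026, 0.1156, 0.1368]
eef_rot: [0.0, 0.998, 0.056, -0.003]
ft_force: [-11.3, -1.6, 24.2]
finger_gap: -0.0
clock: 13.05
position: [0.5026, 0.1156, 0.1367]
eef_rot: [0.0, 0.998, 0.056, -0.003]
ft_force: [-13.4, -2.0, 25.3]
finger_gap: -0.0001
```

View pics/s8.png

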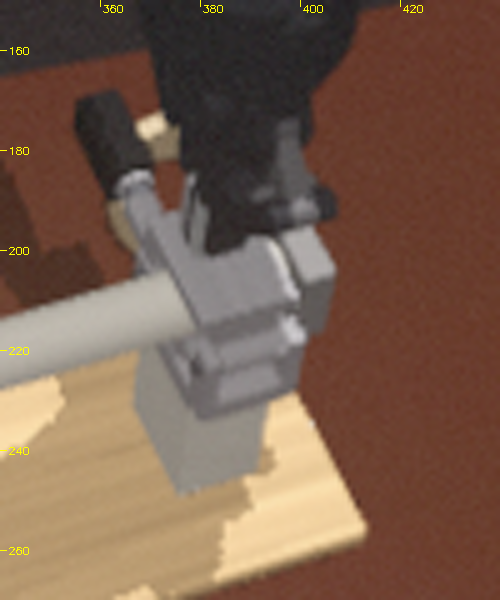

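```bash
python3 -m crank '{"slide":[[0,0,-0.02],[0,0,-0.04],[0,0,-0.045],[0.02,0.044,0],[0.022,0.044,0]],"delta_rot":[[0,0,0],[0,0,0],[0,0,0],[0,0,0],[0,0,0]],"hand":[1,1,1,1,1]}'
python3 -m crank '{"slide":[[0.022,0.044,0],[0.022,0.044,0],[0.022,0.044,0],[0,0,0],[0,0,0]],"delta_rot":[[0,0,0],[0,0,0],[0,0,0],[0,0,0],[0,0,0]],"hand":[1,1,1,1,1]}'
python3 - <<'E'
from fit import *
cam("top")
plan(T(S)((.105,-.11,.16)),Rdown(.1132))
c=cam("scene"); crop(c,"s9.png",230,140,440,310,3.5)
E
```

```text
clock: 13.6
position: [0.5594, 0.0331, 0.2414]
eef_rot: [0.0, 0.998, 0.058, 0.003]
ft_force: [1.1, 0.4, -0.1]
finger_gap: 0.0
clock: 14.1
position: [0.6383, -0.092, 0.2377]
eef_rot: [-0.0, 0.998, 0.055, -0.0]
ft_force: [1.0, -0.2, -1.0]
finger_gap: 0.0001
[0.523  0.0075 0.1132] [-0.8 -0.7  0.2 -0.9  0.2 -0.1 -0.9  0.3 -1.3 -0.8 -1.   0.2  0.5 -0.6]
[ 0.4913 -0.3071 -0.3025] [-1.8 -0.6 -0.1  0.3 -0.3  0.4 -2.  -0.7 -1.7 -0.2 -0.6 -0.4 -0.6 -0.1
 -0.4  0.3]
pos [ 0.6376 -0.0907  0.2382] slide total [ 0.0023 -0.0004  0.0782]
delta_rot total (tool) [-0.0011  0.0011 -0.0015]
slide if rotated first [ 0.0022 -0.0005  0.0782]
```

View pics/s9.png

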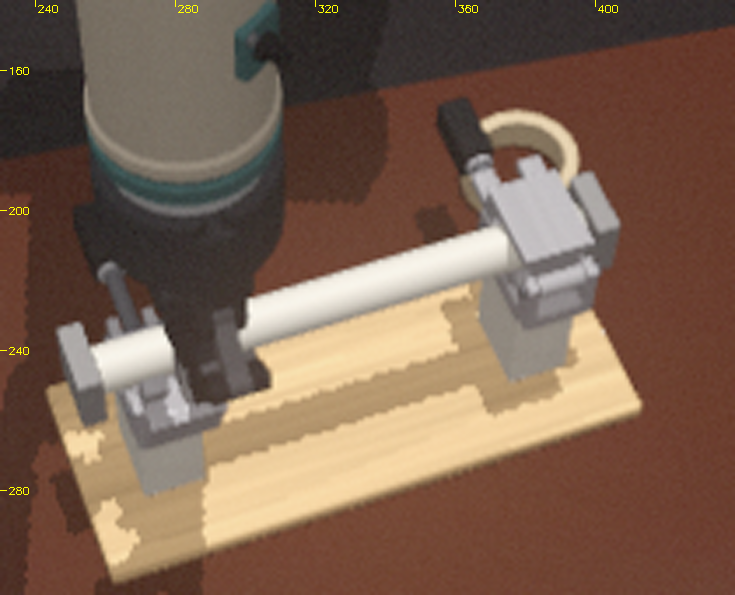

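Left cap is shut (flat top at about 382,212). Now the right one, the same way.

```bash
python3 -m crank '{"slide":[[0.002,0,0.03],[0,0,0.03],[0,0,0.016],[0,0,0],[-0.01,0,0]],"delta_rot":[[0,0,0],[0,0,0],[0,0,0],[0,0,0],[0,0,0]],"hand":[1,1,1,1,1]}'
python3 -m crank '{"slide":[[-0.012,0,0],[-0.012,0,0],[-0.012,0,0],[-0.012,0,0],[-0.012,0,0]],"delta_rot":[[0,0,0],[0,0,0],[0,0,0],[0,0,0],[0,0,0]],"hand":[1,1,1,1,1]}'
python3 -m crank '{"slide":[[-0.01,0,0],[-0.01,0,0],[-0.01,0,0],[-0.01,0,0],[0,0,0]],"delta_rot":[[0,0,0],[0,0,0],[0,0,0],[0,0,0],[0,0,0]],"hand":[1,1,1,1,1]}'
python3 - <<'E'
from fit import *
cam("top")
plan(T(S)((-.008,-.11,.16)),Rdown(.1132))
c=cam("scene"); crop(c,"s10.png",230,140,440,310,3.5)
E
```

```text
clock: 14.7
position: [0.6301, -0.0905, 0.1639]
eef_rot: [0.0, 0.998, 0.057, 0.001]
ft_force: [-0.3, -0.1, 0.9]
finger_gap: 0.0002
clock: 15.2
position: [0.5794, -0.0968, 0.1722]
eef_rot: [-0.0, 0.998, 0.055, 0.014]
ft_force: [9.8, 9.3, 32.1]
finger_gap: 0.0002
clock: 15.7
position: [0.5272, -0.1033, 0.1648]
eef_rot: [0.001, 0.998, 0.056, -0.001]
ft_force: [-6.0, -0.2, 10.9]
finger_gap: -0.0002
[0.523  0.0075 0.1132] [-0.8 -0.7  0.2 -0.9  0.2 -0.1 -0.9  0.3 -1.3 -0.8 -1.   0.2  0.5 -0.6]
[ 0.4913 -0.3071 -0.3025] [-1.8 -0.6 -0.1  0.3 -0.3  0.4 -2.  -0.7 -1.7 -0.2 -0.6 -0.4 -0.6 -0.1
 -0.4  0.3]
pos [ 0.527  -0.1033  0.1647] slide total [ 0.0005 -0.0005  0.0047]
delta_rot total (tool) [ 0.001   0.0033 -0.0009]
slide if rotated first [ 0.0005 -0.0005  0.0047]
```

View pics/s10.png

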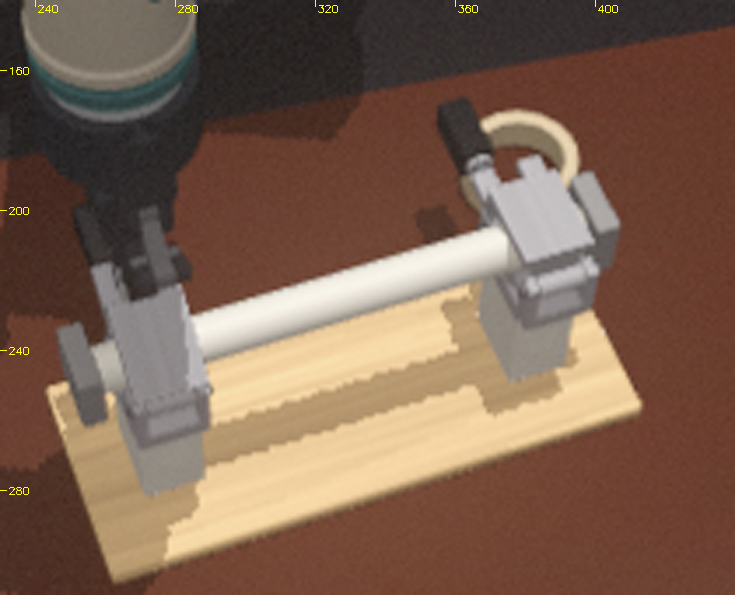

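```bash
python3 -m crank '{"slide":[[0.001,0,0.007],[0,0,0.007],[0,0,0.007],[0,0,0.006],[0,0,0.003]],"delta_rot":[[0,0,0],[0,0,0],[0,0,0],[0,0,0],[0,0,0]],"hand":[1,1,1,1,1]}'
python3 -m crank '{"slide":[[0,0,0.001],[0,0,0],[0,0,0],[0,0,0],[0,0,0]],"delta_rot":[[0,0,0],[0,0,0],[0,0,0],[0,0,0],[0,0,0]],"hand":[1,1,1,1,1]}'
```

```text
clock: 16.3
position: [0.5239, -0.1034, 0.1365]
eef_rot: [0.0, 0.998, 0.057, -0.007]
ft_force: [-21.7, 0.8, 48.6]
finger_gap: 0.0001
clock: 16.8
position: [0.5239, -0.1034, 0.1366]
eef_rot: [0.001, 0.998, 0.057, -0.006]
ft_force: [-19.9, 0.3, 37.7]
finger_gap: -0.0002
```

```bash
python3 -m crank '{"slide":[[0,0,-0.02],[0,0,-0.04],[0,0,-0.045],[-0.04,0,0],[-0.04,0,0]],"delta_rot":[[0,0,0],[0,0,0.14],[0,0,0.14],[0,0,0.14],[0,0,0.14]],"hand":[1,1,1,0,-0.2]}' 25
python3 -m crank '{"slide":[[0,0,0],[0,0,0],[0,0,0],[0,0,0],[0,0,0]],"delta_rot":[[0,0,0.145],[0,0,0.145],[0,0,0.145],[0,0,0.145],[0,0,0.145]],"hand":[-0.2,-0.2,-0.2,-0.2,-0.2]}'
python3 -m crank '{"slide":[[0,0,0],[0,0,0],[0,0,0],[0,0,0],[0,0,0]],"delta_rot":[[0,0,0.145],[0,0,0.141],[0,0,0],[0,0,0],[0,0,0]],"hand":[-0.2,-0.2,-0.2,-0.2,-0.2]}'
python3 - <<'E'
from fit import *
f=1.44
plan(T(S)((-.036-.068*np.sin(f),-.11,.085+.068*np.cos(f)-.010)),Rdown(.1132-np.pi/2))
c=cam("wrist"); save(c,"w5.pkl"); crop(c,"w5.png",0,0,640,480,1.2)
c=cam("scene"); crop(c,"s11.png",230,140,440,310,3.5)
c=cam("top"); crop(c,"t11.png",190,230,410,370,3.5)
E
```

```text
clock: 17.3
position: [0.4536, -0.085, 0.2382]
eef_rot: [0.001, 0.974, -0.225, 0.001]
ft_force: [-1.2, 0.3, -0.1]
finger_gap: 0.0287
clock: 17.8
position: [0.4528, -0.0842, 0.2368]
eef_rot: [0.0, 0.831, -0.556, -0.0]
ft_force: [0.3, 0.2, 0.4]
finger_gap: 0.0512
clock: 18.3
position: [0.4531, -0.0841, 0.237]
eef_rot: [0.0, 0.746, -0.666, -0.0]
ft_force: [0.4, 0.3, -1.0]
finger_gap: 0.0509
[0.523  0.0075 0.1132] [-0.8 -0.7  0.2 -0.9  0.2 -0.1 -0.9  0.3 -1.3 -0.8 -1.   0.2  0.5 -0.6]
[ 0.4913 -0.3071 -0.3025] [-1.8 -0.6 -0.1  0.3 -0.3  0.4 -2.  -0.7 -1.7 -0.2 -0.6 -0.4 -0.6 -0.1
 -0.4  0.3]
pos [ 0.4531 -0.0841  0.237 ] slide total [0.0269 0.0236 0.1532]
delta_rot total (tool) [ 0.0005 -0.      0.0007]
slide if rotated first [0.027  0.0237 0.1532]
```

View pics/w5.png

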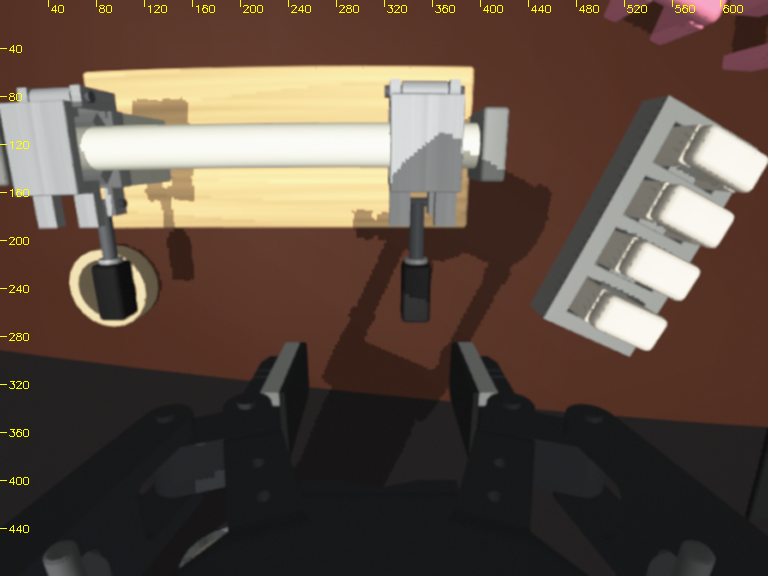

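View pics/s11.png

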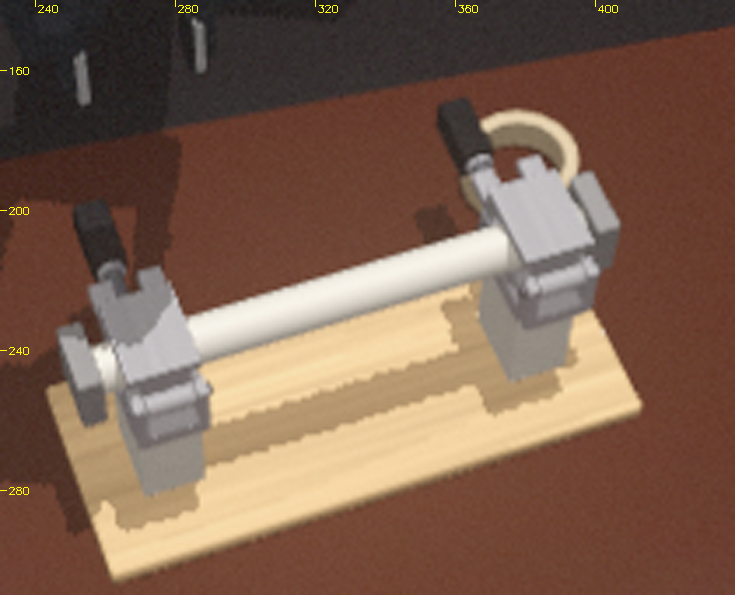

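Run:
```python
from fit import *
c=load("w5.pkl"); t5=load("top0.pkl")
for y,obs in((-.11,[(416,262),(416,321)]),(.11,[(107,262),(118,318)])):
  print(obs)
  for f in(1.25,1.35,1.45,1.55,1.6): print(f,(proj(c,[T(S)((-.036-r*np.sin(f),y,.085+r*np.cos(f)+.011*np.sin(f))) for r in(.042,.084)])*1.2).round().tolist())
```

```text
[0.523  0.0075 0.1132] [-0.8 -0.7  0.2 -0.9  0.2 -0.1 -0.9  0.3 -1.3 -0.8 -1.   0.2  0.5 -0.6]
[ 0.4913 -0.3071 -0.3025] [-1.8 -0.6 -0.1  0.3 -0.3  0.4 -2.  -0.7 -1.7 -0.2 -0.6 -0.4 -0.6 -0.1
 -0.4  0.3]
[(416, 262), (416, 321)]
1.25 [[423.0, 266.0], [423.0, 331.0]]
1.35 [[422.0, 267.0], [422.0, 329.0]]
1.45 [[421.0, 266.0], [420.0, 327.0]]
1.55 [[421.0, 265.0], [419.0, 323.0]]
1.6 [[421.0, 264.0], [419.0, 321.0]]
[(107, 262), (118, 318)]
1.25 [[94.0, 266.0], [92.0, 329.0]]
1.35 [[97.0, 267.0], [100.0, 328.0]]
1.45 [[101.0, 266.0], [107.0, 325.0]]
1.55 [[105.0, 265.0], [114.0, 322.0]]
1.6 [[106.0, 265.0], [117.0, 320.0]]
```

```bash
python3 -m crank '{"slide":[[0.025,0.024,0.03],[0,0,0.04],[0,0,0.04],[0,0,0.03],[0,0,0.017]],"delta_rot":[[0,0,0],[0,0,0],[0,0,0],[0,0,0],[0,0,0]],"hand":[-0.2,-0.2,-0.2,-0.2,-0.2]}'
python3 -m crank '{"slide":[[0,0,0],[0,0,0],[0,0,0],[0,0,0],[0,0,0]],"delta_rot":[[0,0,0],[0,0,0],[0,0,0],[0,0,0],[0,0,0]],"hand":[-0.2,1,1,1,1]}' 25
python3 - <<'E'
from fit import *
for f in(1.5,1.44): plan(T(S)((-.036-.068*np.sin(f),-.11,.085+.068*np.cos(f)-.010)),Rdown(.1132-np.pi/2))
c=cam("wrist"); save(c,"w6.pkl"); crop(c,"w6.png",0,0,640,480,1.2)
c=cam("scene"); crop(c,"s12.png",230,140,440,310,3.5)
E
```

```text
clock: 18.95
position: [0.4307, -0.1109, 0.078]
eef_rot: [0.001, 0.746, -0.666, -0.002]
ft_force: [-0.6, 0.1, 0.9]
finger_gap: 0.0512
clock: 19.45
position: [0.4335, -0.1123, 0.0815]
eef_rot: [-0.0, 0.746, -0.666, 0.002]
ft_force: [-0.2, -3.0, 2.0]
finger_gap: 0.019
[0.523  0.0075 0.1132] [-0.8 -0.7  0.2 -0.9  0.2 -0.1 -0.9  0.3 -1.3 -0.8 -1.   0.2  0.5 -0.6]
[ 0.4913 -0.3071 -0.3025] [-1.8 -0.6 -0.1  0.3 -0.3  0.4 -2.  -0.7 -1.7 -0.2 -0.6 -0.4 -0.6 -0.1
 -0.4  0.3]
pos [ 0.4335 -0.1123  0.0815] slide total [0.0011 0.0014 0.0017]
delta_rot total (tool) [-0.0028 -0.0024 -0.0006]
slide if rotated first [0.0011 0.0014 0.0017]
pos [ 0.4335 -0.1123  0.0815] slide total [ 0.0011  0.001  -0.0024]
delta_rot total (tool) [-0.0028 -0.0024 -0.0006]
slide if rotated first [ 0.0011  0.001  -0.0024]
```

View pics/w6.png

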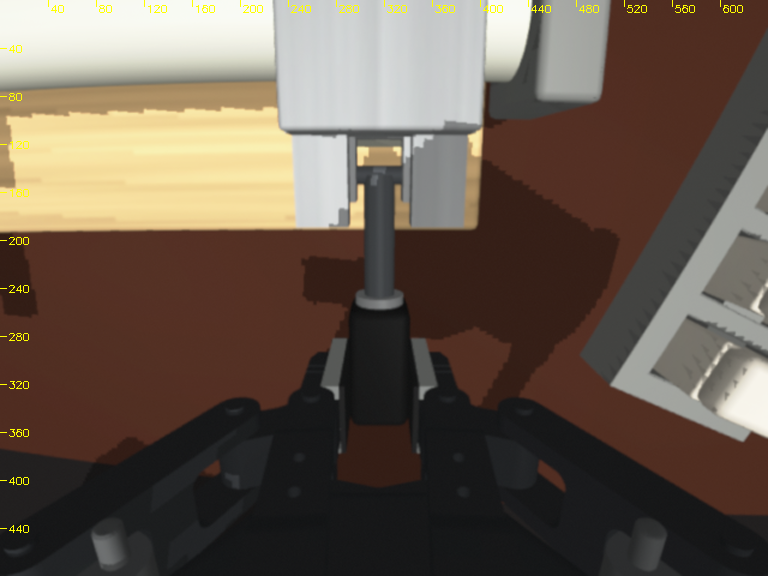

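View pics/s12.png

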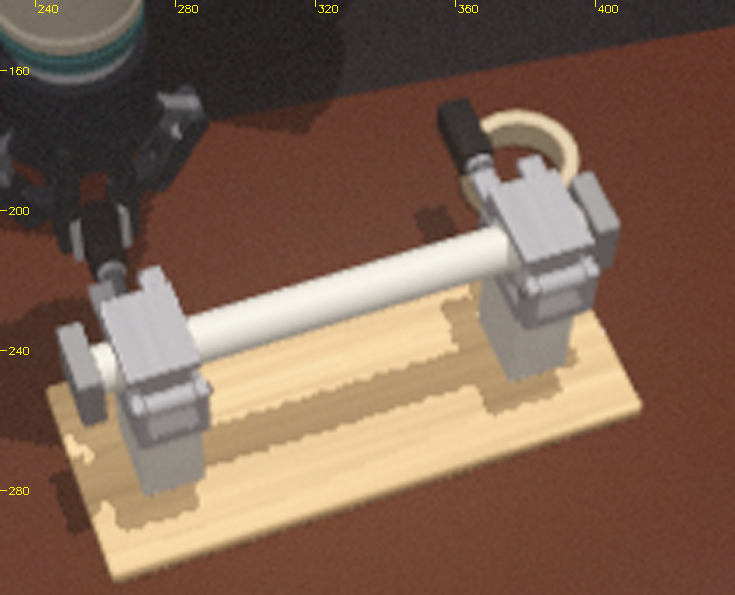

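```bash
python3 -m crank '{"slide":[[0,-0.0015,-0.0101],[0,-0.003,-0.0098],[0,-0.0044,-0.0092],[0,-0.0057,-0.0084],[0,-0.0069,-0.0075]],"delta_rot":[[0,0,0],[0,0,0],[0,0,0],[0,0,0],[0,0,0]],"hand":[1,1,1,1,1]}'
python3 - <<'E'
from fit import *
for f in(.75,): plan(T(S)((-.036-.068*np.sin(f),-.11,.085+.068*np.cos(f)-.010)),Rdown(.1132-np.pi/2))
c=cam("wrist"); save(c,"w6.pkl"); crop(c,"w7.png",0,0,640,480,1.2)
c=cam("scene"); crop(c,"s13.png",230,140,440,310,3.5)
E
```

```text
clock: 20.05
position: [0.4536, -0.1099, 0.1249]
eef_rot: [0.001, 0.746, -0.666, 0.0]
ft_force: [1.5, -4.3, -9.6]
finger_gap: 0.0191
[0.523  0.0075 0.1132] [-0.8 -0.7  0.2 -0.9  0.2 -0.1 -0.9  0.3 -1.3 -0.8 -1.   0.2  0.5 -0.6]
[ 0.4913 -0.3071 -0.3025] [-1.8 -0.6 -0.1  0.3 -0.3  0.4 -2.  -0.7 -1.7 -0.2 -0.6 -0.4 -0.6 -0.1
 -0.4  0.3]
pos [ 0.4536 -0.1099  0.1249] slide total [0.0012 0.0001 0.0002]
delta_rot total (tool) [ 0.001  -0.0018 -0.0003]
slide if rotated first [0.0012 0.0001 0.0002]
```

View pics/w7.png

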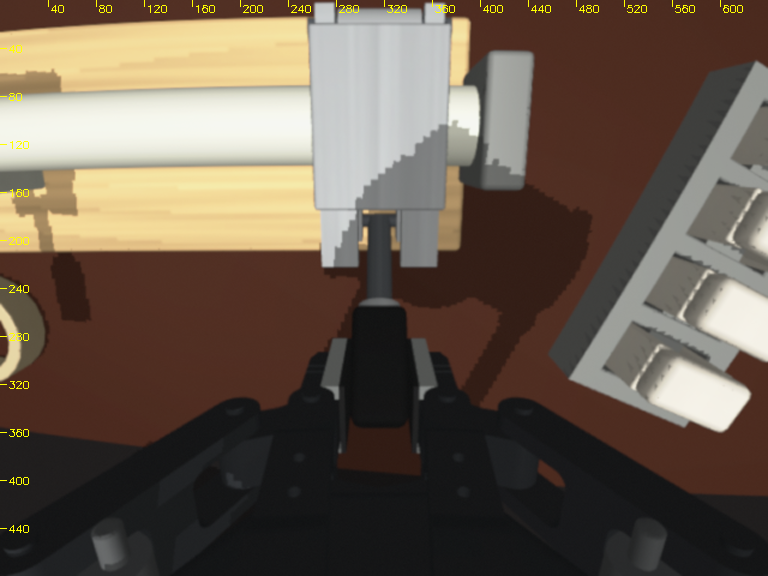

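View pics/s13.png

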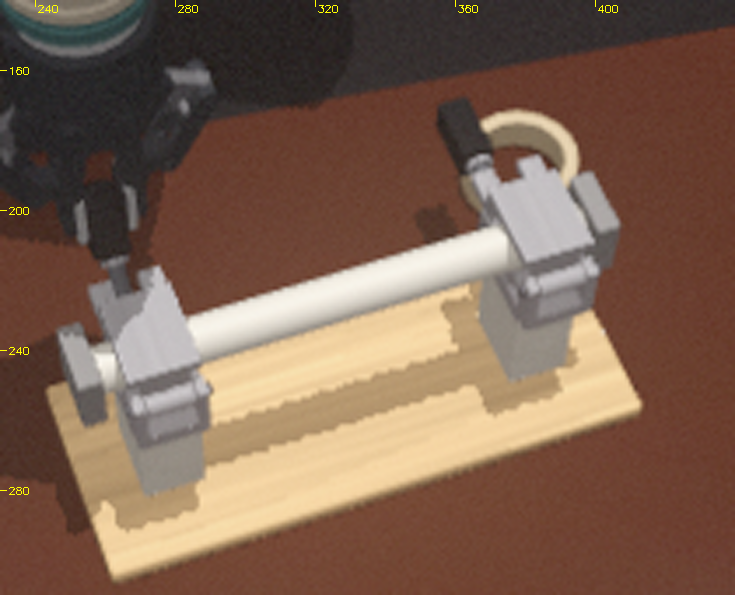

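The bolt is turning in the fingers as expected. I'll finish the arc.

```bash
python3 -m crank '{"slide":[[0,-0.008,-0.0064],[0,-0.0088,-0.0051],[0,-0.0095,-0.0037],[0,-0.0099,-0.0023],[0,-0.0102,-0.0008]],"delta_rot":[[0,0,0],[0,0,0],[0,0,0],[0,0,0],[0,0,0]],"hand":[1,1,1,1,1]}'
python3 -m crank '{"slide":[[0,-0.003,0],[0,0,0],[0,0,0],[0,0,0],[0,0,0]],"delta_rot":[[0,0,0],[0,0,0],[0,0,0],[0,0,0],[0,0,0]],"hand":[1,1,1,1,1]}'
python3 - <<'E'
from fit import *
for f in(0,): plan(T(S)((-.036-.068*np.sin(f),-.11,.085+.068*np.cos(f)-.010)),Rdown(.1132-np.pi/2))
c=cam("wrist"); save(c,"w6.pkl"); crop(c,"w8.png",0,0,640,480,1.2)
E
```

```text
clock: 20.65
position: [0.497, -0.105, 0.1435]
eef_rot: [0.003, 0.746, -0.666, -0.001]
ft_force: [-4.2, -5.9, 2.7]
finger_gap: 0.0193
clock: 21.15
position: [0.5012, -0.1046, 0.1436]
eef_rot: [0.002, 0.746, -0.666, -0.0]
ft_force: [-0.9, -3.8, 1.4]
finger_gap: 0.0196
[0.523  0.0075 0.1132] [-0.8 -0.7  0.2 -0.9  0.2 -0.1 -0.9  0.3 -1.3 -0.8 -1.   0.2  0.5 -0.6]
[ 0.4913 -0.3071 -0.3025] [-1.8 -0.6 -0.1  0.3 -0.3  0.4 -2.  -0.7 -1.7 -0.2 -0.6 -0.4 -0.6 -0.1
 -0.4  0.3]
pos [ 0.5012 -0.1046  0.1436] slide total [0.0011 0.0017 0.0006]
delta_rot total (tool) [ 0.0029 -0.0019 -0.0002]
slide if rotated first [0.0011 0.0017 0.0006]
```

View pics/w8.png

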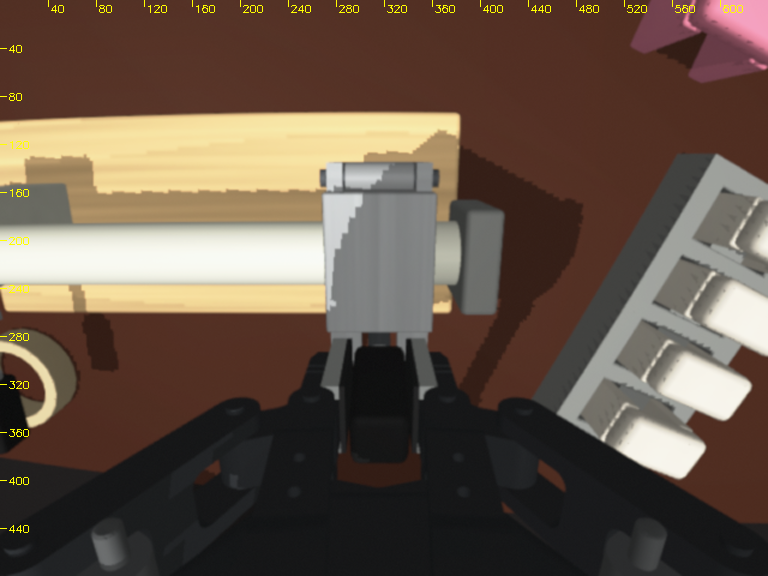

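```bash
python3 -m crank '{"slide":[[0,-0.002,0],[0,-0.002,0],[0,0,0],[0,0,0],[0,0,0]],"delta_rot":[[0,0,0],[0,0,0],[0,0,0],[0,0,0],[0,0,0]],"hand":[1,1,1,1,1]}'
python3 - <<'E'
from fit import *
for f in(0,): plan(T(S)((-.036-.068*np.sin(f),-.11,.085+.068*np.cos(f)-.010)),Rdown(.1132-np.pi/2))
c=cam("scene"); save(c,"s14.pkl"); crop(c,"s14.png",230,140,440,310,3.5)
c=cam("top"); crop(c,"t14.png",340,230,420,330,6)
E
```

```text
clock: 21.7
position: [0.5045, -0.1042, 0.1436]
eef_rot: [0.002, 0.746, -0.666, -0.001]
ft_force: [-2.8, -4.7, 1.7]
finger_gap: 0.0197
[0.523  0.0075 0.1132] [-0.8 -0.7  0.2 -0.9  0.2 -0.1 -0.9  0.3 -1.3 -0.8 -1.   0.2  0.5 -0.6]
[ 0.4913 -0.3071 -0.3025] [-1.8 -0.6 -0.1  0.3 -0.3  0.4 -2.  -0.7 -1.7 -0.2 -0.6 -0.4 -0.6 -0.1
 -0.4  0.3]
pos [ 0.5045 -0.1042  0.1436] slide total [0.0011 0.0051 0.0006]
delta_rot total (tool) [ 0.0043 -0.0019 -0.0001]
slide if rotated first [0.0011 0.0051 0.0006]
```

View pics/s14.png

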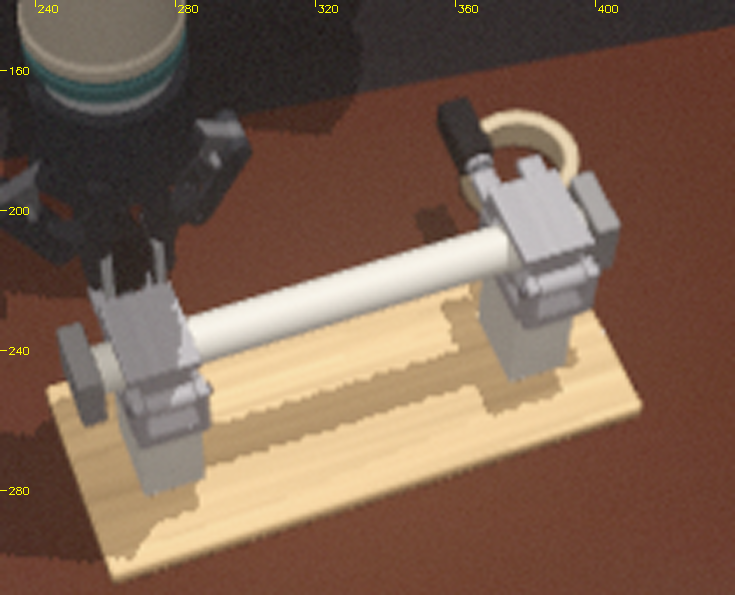

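View pics/t14.png

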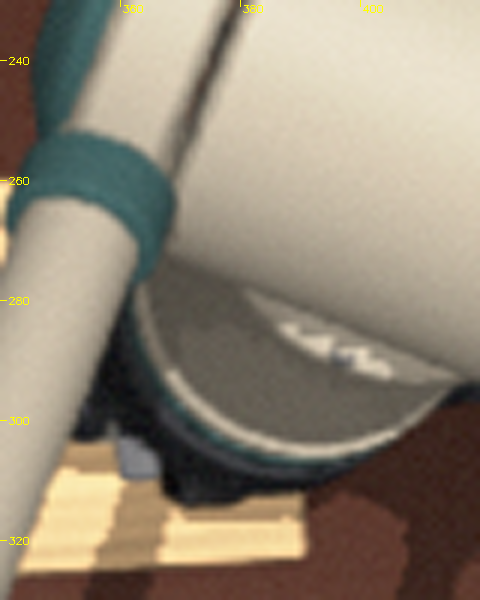

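```bash
python3 -m crank '{"slide":[[0,-0.002,0],[0,-0.002,0],[0,0,0],[0,0,0],[0,0,0]],"delta_rot":[[0,0,0],[0,0,0],[0,0,0],[0,0,0],[0,0,0]],"hand":[1,1,1,1,1]}'
python3 - <<'E'
from fit import *
for f in(0,): plan(T(S)((-.036-.068*np.sin(f),-.11,.085+.068*np.cos(f)-.010)),Rdown(.1132-np.pi/2))
c=cam("wrist"); save(c,"w9.pkl"); crop(c,"w9.png",200,200,440,420,3.2)
E
```

```text
clock: 22.3
position: [0.5083, -0.1038, 0.1434]
eef_rot: [0.002, 0.746, -0.666, -0.001]
ft_force: [-2.4, -4.9, 1.0]
finger_gap: 0.0191
[0.523  0.0075 0.1132] [-0.8 -0.7  0.2 -0.9  0.2 -0.1 -0.9  0.3 -1.3 -0.8 -1.   0.2  0.5 -0.6]
[ 0.4913 -0.3071 -0.3025] [-1.8 -0.6 -0.1  0.3 -0.3  0.4 -2.  -0.7 -1.7 -0.2 -0.6 -0.4 -0.6 -0.1
 -0.4  0.3]
pos [ 0.5083 -0.1038  0.1434] slide total [0.0011 0.0089 0.0004]
delta_rot total (tool) [ 0.0047 -0.0018 -0.0001]
slide if rotated first [0.0011 0.0089 0.0004]
```

View pics/w9.png

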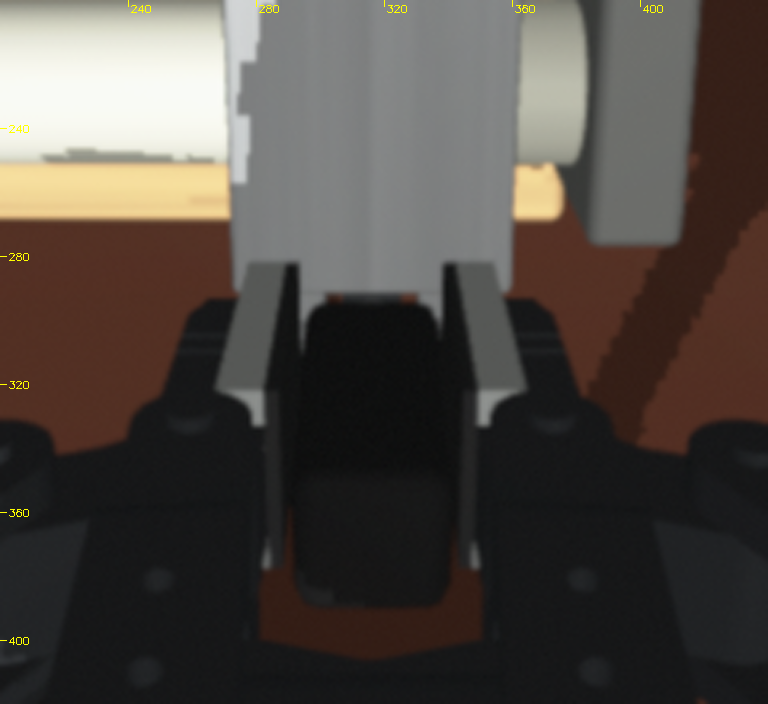

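```bash
python3 -m crank '{"slide":[[0,0,0],[0,0,0],[0,0,-0.03],[0,0,-0.04],[0,0.03,-0.03]],"delta_rot":[[0,0,0],[0,0,0],[0,0,0],[0,0,0],[0,0,0]],"hand":[-0.4,-0.4,-0.4,-0.4,-0.4]}'
python3 -m crank '{"slide":[[0,0.04,0],[0,0.04,0],[0,0,0],[0,0,0],[0,0,0]],"delta_rot":[[0,0,0],[0,0,0],[0,0,0],[0,0,0],[0,0,0]],"hand":[-0.4,-0.4,-0.4,-0.4,-0.4]}'
python3 - <<'E'
from fit import *
c=cam("wrist"); save(c,"w10.pkl"); crop(c,"w10.png",200,20,500,270,2.6)
plan([0,0,0])
for f in(0,.1,.2): print(f,proj(c,[T(S)((-.036-r*np.sin(f)+d*np.cos(f),-.11,.085+r*np.cos(f)+d*np.sin(f))) for r,d in((.084,.011),(.084,-.011),(.042,-.011))]).round().tolist())
c=cam("scene"); save(c,"s15.pkl"); crop(c,"s15.png",230,140,440,310,3.5)
E
```

```text
clock: 22.85
position: [0.484, -0.1057, 0.2454]
eef_rot: [-0.002, 0.746, -0.666, 0.002]
ft_force: [-0.0, -0.4, 1.4]
finger_gap: 0.0597
clock: 23.35
position: [0.4024, -0.1148, 0.2438]
eef_rot: [-0.001, 0.746, -0.666, 0.0]
ft_force: [0.5, 0.2, 0.7]
finger_gap: 0.0594
[0.523  0.0075 0.1132] [-0.8 -0.7  0.2 -0.9  0.2 -0.1 -0.9  0.3 -1.3 -0.8 -1.   0.2  0.5 -0.6]
[ 0.4913 -0.3071 -0.3025] [-1.8 -0.6 -0.1  0.3 -0.3  0.4 -2.  -0.7 -1.7 -0.2 -0.6 -0.4 -0.6 -0.1
 -0.4  0.3]
pos [ 0.4025 -0.1148  0.2436] slide total [-0.1593  0.3873  0.2433]
0 [[322.0, 64.0], [322.0, 105.0], [321.0, 110.0]]
0.1 [[322.0, 80.0], [322.0, 120.0], [321.0, 116.0]]
0.2 [[322.0, 96.0], [322.0, 134.0], [321.0, 122.0]]
```

View pics/w10.png

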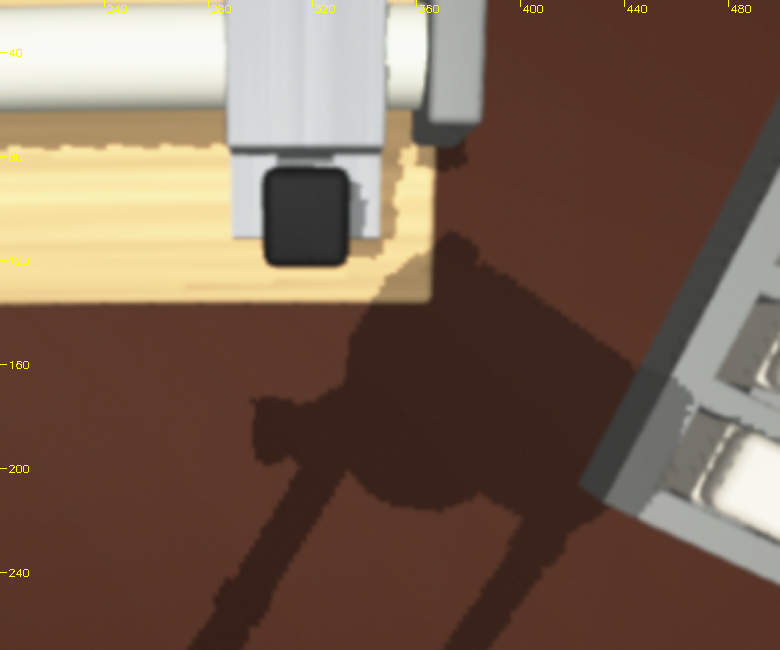

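View pics/s15.png

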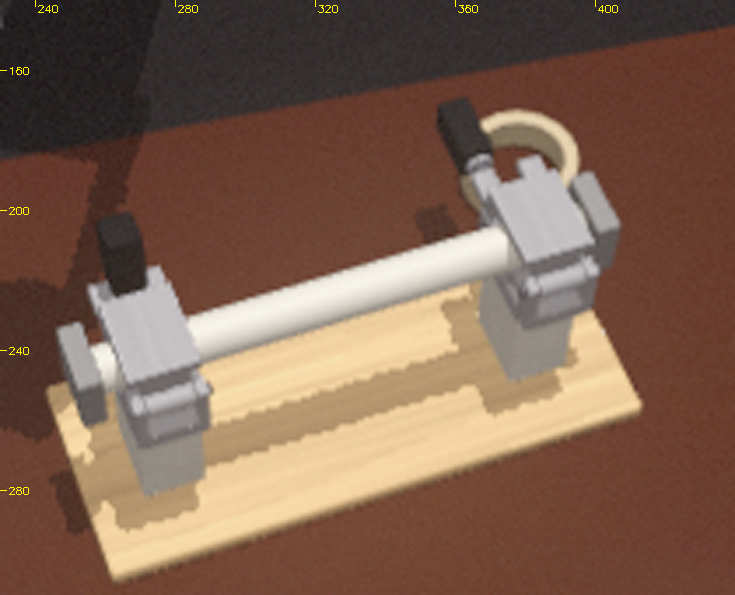

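Run:
```python
from fit import *
plan(T(S)((-.095,-.11,.152)),Rdown(.1132-np.pi/2))
```

```text
[0.523  0.0075 0.1132] [-0.8 -0.7  0.2 -0.9  0.2 -0.1 -0.9  0.3 -1.3 -0.8 -1.   0.2  0.5 -0.6]
[ 0.4913 -0.3071 -0.3025] [-1.8 -0.6 -0.1  0.3 -0.3  0.4 -2.  -0.7 -1.7 -0.2 -0.6 -0.4 -0.6 -0.1
 -0.4  0.3]
pos [ 0.4025 -0.1148  0.2435] slide total [ 0.0021 -0.0385  0.0915]
delta_rot total (tool) [-0.0004  0.0003 -0.0004]
slide if rotated first [ 0.0021 -0.0386  0.0915]
```

```bash
sed -i 's/; print(q.x.round(4),np.round(q.fun,1))//' fit.py; python3 -m crank '{"slide":[[0.001,-0.018,0],[0,-0.0185,0.03],[0,0,0.03],[0,0,0.0315],[0,0,0]],"delta_rot":[[0,0,0],[0,0,0],[0,0,0],[0,0,0],[0,0,0]],"hand":[1,1,1,1,1]}' 60
python3 -m crank '{"slide":[[0,-0.01,0],[0,-0.01,0],[0,-0.01,0],[0,-0.006,0],[0,-0.003,0]],"delta_rot":[[0,0,0],[0,0,0],[0,0,0],[0,0,0],[0,0,0]],"hand":[1,1,1,1,1]}'
python3 -m crank '{"slide":[[0,-0.001,0],[0,-0.001,0],[0,0,0],[0,0,0],[0,0,0]],"delta_rot":[[0,0,0],[0,0,0],[0,0,0],[0,0,0],[0,0,0]],"hand":[1,1,1,1,1]}'
python3 - <<'E'
from fit import *
plan(T(S)((-.058,-.11,.152)),Rdown(.1132-np.pi/2))
E
```

```text
clock: 23.95
position: [0.4365, -0.1104, 0.1482]
eef_rot: [0.001, 0.746, -0.666, -0.004]
ft_force: [-0.2, 0.4, 1.1]
finger_gap: 0.0001
clock: 24.45
position: [0.4777, -0.1076, 0.1528]
eef_rot: [-0.0, 0.746, -0.666, 0.001]
ft_force: [-0.7, -0.5, 1.6]
finger_gap: 0.0001
clock: 24.95
position: [0.478, -0.1073, 0.1521]
eef_rot: [0.0, 0.746, -0.666, -0.0]
ft_force: [-2.7, -0.4, 1.7]
finger_gap: -0.0
pos [ 0.478  -0.1073  0.1521] slide total [0.0011 0.0003 0.0001]
delta_rot total (tool) [ 0.0007  0.     -0.0012]
slide if rotated first [0.0011 0.0003 0.0001]
```

```bash
python3 -m crank '{"slide":[[0,-0.001,0],[0,-0.001,0],[0,-0.001,0],[0,0,0],[0,0,0]],"delta_rot":[[0,0,0],[0,0,0],[0,0,0],[0,0,0],[0,0,0]],"hand":[1,1,1,1,1]}'
python3 -m crank '{"slide":[[0,-0.001,0],[0,-0.001,0],[0,-0.001,0],[0,0,0],[0,0,0]],"delta_rot":[[0,0,0],[0,0,0],[0,0,0],[0,0,0],[0,0,0]],"hand":[1,1,1,1,1]}'
python3 -c '
from fit import *
c=cam("wrist");crop(c,"w11.png",200,150,440,400,3)'
```

```text
clock: 25.45
position: [0.4781, -0.1072, 0.1521]
eef_rot: [0.003, 0.746, -0.666, -0.002]
ft_force: [-9.4, -2.1, 6.4]
finger_gap: -0.0001
clock: 25.95
position: [0.4782, -0.1072, 0.1522]
eef_rot: [0.005, 0.746, -0.666, -0.004]
ft_force: [-16.4, -4.0, 11.3]
finger_gap: 0.0001
```

View pics/w11.png

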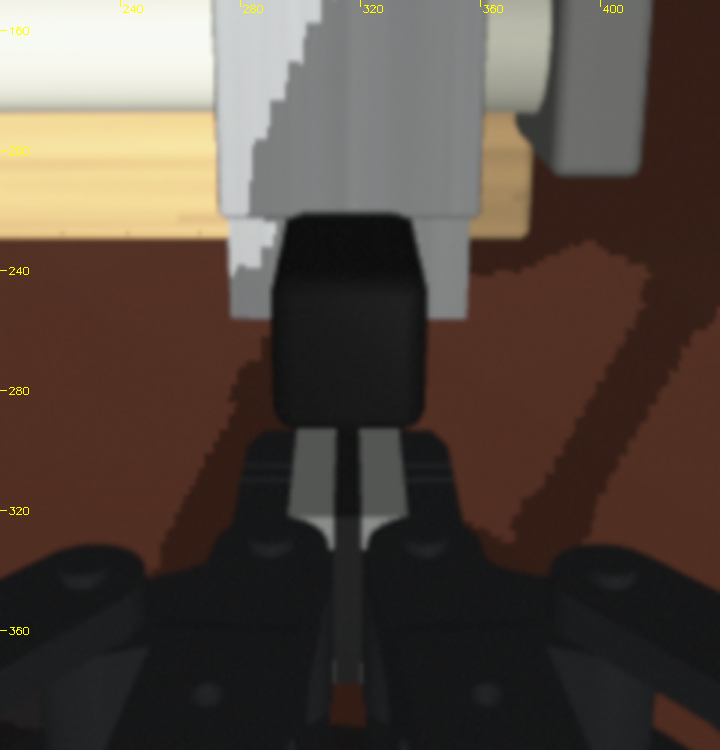

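```bash
python3 -m crank '{"slide":[[0,0.015,0],[0,0.02,-0.02],[0,0,-0.04],[-0.045,0,0],[-0.045,0,0]],"delta_rot":[[0,0,0],[0,0,0],[0,0,0],[0,0,0],[0,0,0]],"hand":[1,1,1,-0.2,-0.2]}' 30
python3 -m crank '{"slide":[[-0.045,0,0],[-0.045,0,0],[-0.04,0.01,0],[0,0,0],[0,0,0]],"delta_rot":[[0,0,0],[0,0,0],[0,0,0],[0,0,0],[0,0,0]],"hand":[-0.2,-0.2,-0.2,-0.2,-0.2]}'
python3 -c '
from fit import *
c=cam("wrist");crop(c,"w12.png",0,0,640,480,1.2)
f=1.53
plan(T(S)((-.036-.068*np.sin(f),.11,.085+.068*np.cos(f)-.010)),Rdown(.1132-np.pi/2))'
```

```text
clock: 26.5
position: [0.4413, -0.021, 0.2135]
eef_rot: [-0.002, 0.744, -0.668, 0.002]
ft_force: [0.2, 0.6, 0.2]
finger_gap: 0.0285
clock: 27.0
position: [0.4153, 0.1078, 0.2122]
eef_rot: [-0.001, 0.747, -0.665, 0.001]
ft_force: [0.4, -0.5, 0.4]
finger_gap: 0.0513
pos [0.4156 0.1069 0.2121] slide total [0.0009 0.0087 0.1344]
delta_rot total (tool) [-0.0015 -0.0004 -0.0002]
slide if rotated first [0.0009 0.0085 0.1344]
```

View pics/w12.png

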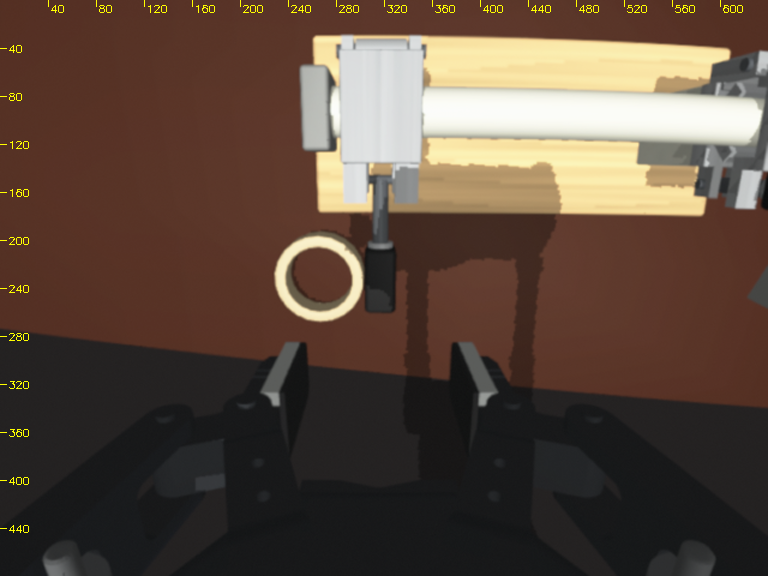

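```bash
python3 -m crank '{"slide":[[0,0.0087,0.03],[0,0,0.035],[0,0,0.03],[0,0,0.025],[0,0,0.0145]],"delta_rot":[[0,0,0],[0,0,0],[0,0,0],[0,0,0],[0,0,0]],"hand":[-0.2,-0.2,-0.2,-0.2,-0.2]}'
python3 -m crank '{"slide":[[0,0,0],[0,0,0],[0,0,0],[0,0,0],[0,0,0]],"delta_rot":[[0,0,0],[0,0,0],[0,0,0],[0,0,0],[0,0,0]],"hand":[-0.2,1,1,1,1]}' 30
python3 - <<'E'
from fit import *
f=1.53
plan(T(S)((-.036-.068*np.sin(f),.11,.085+.068*np.cos(f)-.010)),Rdown(.1132-np.pi/2))
c=cam("wrist"); crop(c,"w13.png",0,0,640,480,1.2)
E
```

```text
clock: 27.55
position: [0.4062, 0.1043, 0.0757]
eef_rot: [0.001, 0.745, -0.667, -0.001]
ft_force: [-0.7, 0.4, -0.3]
finger_gap: 0.0513
clock: 28.05
position: [0.4077, 0.1061, 0.0785]
eef_rot: [-0.001, 0.746, -0.666, 0.001]
ft_force: [0.3, 0.9, 1.0]
finger_gap: 0.0192
pos [0.4077 0.1061 0.0785] slide total [0.001  0.0006 0.0007]
delta_rot total (tool) [-0.0031 -0.0001 -0.0013]
slide if rotated first [0.001  0.0006 0.0007]
```

View pics/w13.png

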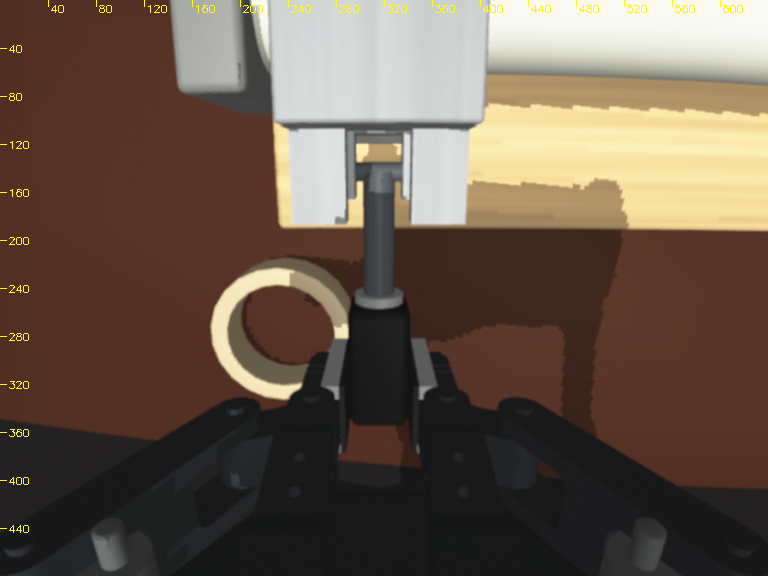

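```bash
python3 -m crank '{"slide":[[0,-0.0016,-0.012],[0,-0.003,-0.0098],[0,-0.0044,-0.0092],[0,-0.0057,-0.0084],[0,-0.0069,-0.0075]],"delta_rot":[[0,0,0],[0,0,0],[0,0,0],[0,0,0],[0,0,0]],"hand":[1,1,1,1,1]}'
python3 -m crank '{"slide":[[0,-0.008,-0.0064],[0,-0.0088,-0.0051],[0,-0.0095,-0.0037],[0,-0.0099,-0.0023],[0,-0.0102,-0.0008]],"delta_rot":[[0,0,0],[0,0,0],[0,0,0],[0,0,0],[0,0,0]],"hand":[1,1,1,1,1]}'
python3 -m crank '{"slide":[[0,-0.003,0],[0,0,0],[0,0,0],[0,0,-0.01],[0,0,-0.03]],"delta_rot":[[0,0,0],[0,0,0],[0,0,0],[0,0,0],[0,0,0]],"hand":[1,-0.4,-0.4,-0.4,-0.4]}'
python3 -m crank '{"slide":[[0,0,-0.03],[0,0.04,0],[0,0.025,0],[0,0,0],[0,0,0]],"delta_rot":[[0,0,0],[0,0,0],[0,0,0],[0,0,0],[0,0,0]],"hand":[-0.4,-0.4,1,1,1]}' 60
python3 - <<'E'
from fit import *
plan(T(S)((-.095,.11,.152)),Rdown(.1132-np.pi/2))
c=cam("wrist"); crop(c,"w14.png",0,0,640,480,1.2)
E
```

```text
clock: 28.6
position: [0.4271, 0.1083, 0.1244]
eef_rot: [0.001, 0.746, -0.666, -0.001]
ft_force: [2.6, 0.2, -10.9]
finger_gap: 0.0193
clock: 29.1
position: [0.4725, 0.1134, 0.1437]
eef_rot: [0.002, 0.746, -0.666, -0.001]
ft_force: [-4.7, -1.3, 2.7]
finger_gap: 0.0196
clock: 29.6
position: [0.4754, 0.1138, 0.1816]
eef_rot: [0.002, 0.746, -0.666, -0.002]
ft_force: [-1.0, -0.3, 0.7]
finger_gap: 0.0595
clock: 30.1
position: [0.4131, 0.1068, 0.2139]
eef_rot: [-0.001, 0.746, -0.666, 0.001]
ft_force: [0.3, 0.0, 0.5]
finger_gap: 0.0166
pos [0.4131 0.1068 0.2139] slide total [ 0.0011 -0.0027  0.0619]
delta_rot total (tool) [-0.0037 -0.0001 -0.0009]
slide if rotated first [ 0.0011 -0.0029  0.0619]
```

View pics/w14.png

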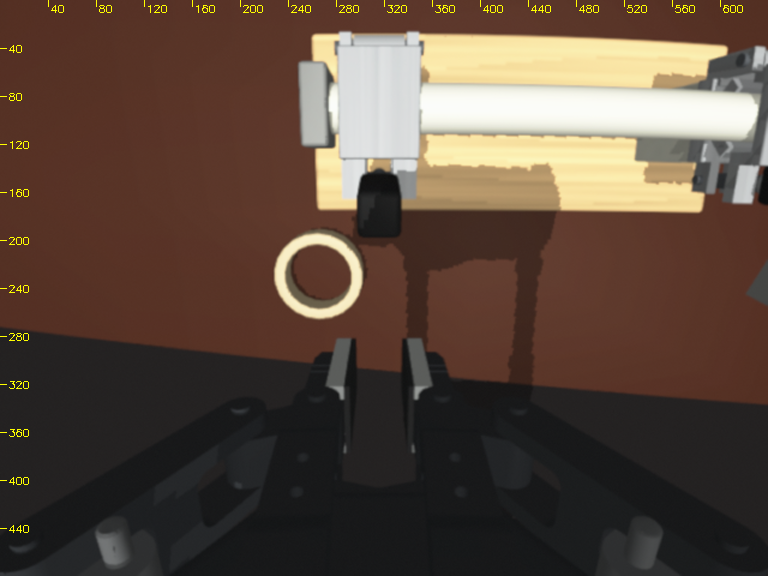

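```bash
python3 -m crank '{"slide":[[0,-0.002,0.02],[0,0,0.02],[0,0,0.0215],[0,0,0],[0,-0.006,0]],"delta_rot":[[0,0,0],[0,0,0],[0,0,0],[0,0,0],[0,0,0]],"hand":[1,1,1,1,1]}' 60
python3 -m crank '{"slide":[[0,-0.008,0],[0,-0.008,0],[0,-0.007,0],[0,-0.006,0],[0,-0.003,0]],"delta_rot":[[0,0,0],[0,0,0],[0,0,0],[0,0,0],[0,0,0]],"hand":[1,1,1,1,1]}'
python3 -m crank '{"slide":[[0,-0.001,0],[0,-0.001,0],[0,-0.001,0],[0,-0.001,0],[0,0,0]],"delta_rot":[[0,0,0],[0,0,0],[0,0,0],[0,0,0],[0,0,0]],"hand":[1,1,1,1,1]}'
python3 - <<'E'
from fit import *
plan(T(S)((-.058,.11,.152)),Rdown(.1132-np.pi/2))
E
```

```text
clock: 30.65
position: [0.4208, 0.1076, 0.1513]
eef_rot: [0.0, 0.746, -0.666, -0.0]
ft_force: [-0.2, 0.5, 0.3]
finger_gap: 0.0001
clock: 31.15
position: [0.453, 0.1112, 0.1515]
eef_rot: [-0.0, 0.746, -0.666, 0.0]
ft_force: [-0.8, -1.3, 1.3]
finger_gap: 0.0001
clock: 31.65
position: [0.4534, 0.1113, 0.1511]
eef_rot: [0.002, 0.746, -0.666, -0.002]
ft_force: [-6.9, -1.2, 5.8]
finger_gap: 0.0003
pos [0.4534 0.1113 0.1511] slide total [ 0.001   0.0006 -0.0008]
delta_rot total (tool) [ 0.0054 -0.0002 -0.0008]
slide if rotated first [ 0.001   0.0006 -0.0009]
```

```bash
python3 -m crank '{"slide":[[0,-0.001,0],[0,-0.001,0],[0,0,0],[0,0.02,0],[0,0.02,-0.03]],"delta_rot":[[0,0,0],[0,0,0],[0,0,0],[0,0,0],[0,0,0]],"hand":[1,1,1,1,1]}'
python3 -m crank '{"slide":[[0,0.01,-0.045],[0.04,0.01,-0.02],[0.045,0,0],[0.045,0,0],[0,0,0]],"delta_rot":[[0,0,0],[0,0,0],[0,0,0],[0,0,0],[0,0,0]],"hand":[-1,-1,-1,-1,-1]}'
python3 - <<'E'
from fit import *
c=cam("wrist"); save(c,"w15.pkl"); crop(c,"w15.png",0,0,640,480,1.2)
c=cam("scene"); save(c,"s16.pkl"); crop(c,"s16.png",230,140,440,310,3.5)
c=cam("top"); save(c,"t16.pkl"); crop(c,"t16.png",190,200,540,400,2.2)
plan([0,0,0])
E
```

```text
clock: 32.15
position: [0.4159, 0.1071, 0.1786]
eef_rot: [0.002, 0.746, -0.666, -0.002]
ft_force: [-1.7, 0.3, 0.2]
finger_gap: -0.0
clock: 32.65
position: [0.4147, -0.0291, 0.2469]
eef_rot: [0.0, 0.743, -0.669, 0.003]
ft_force: [-0.5, 0.5, -0.7]
finger_gap: 0.0722
pos [ 0.4132 -0.0239  0.2462] slide total [-0.0693  0.4081  0.246 ]
```

View pics/w15.png

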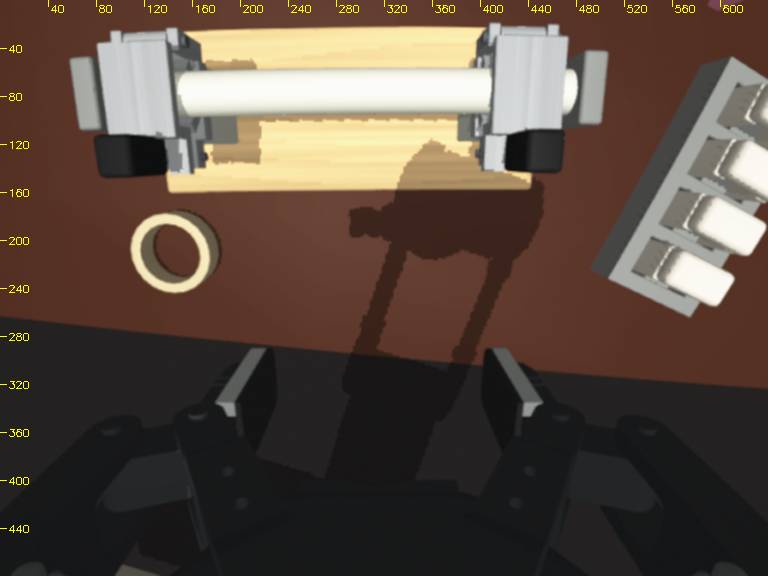

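View pics/s16.png

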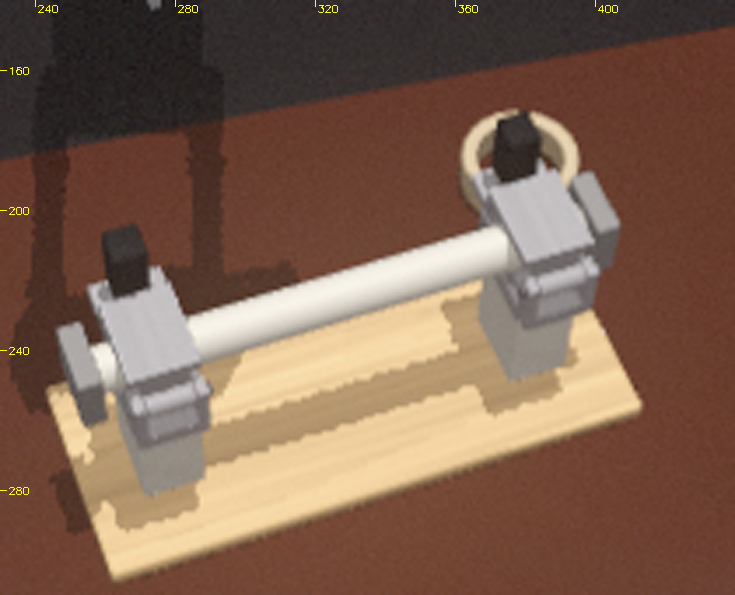

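View pics/t16.png

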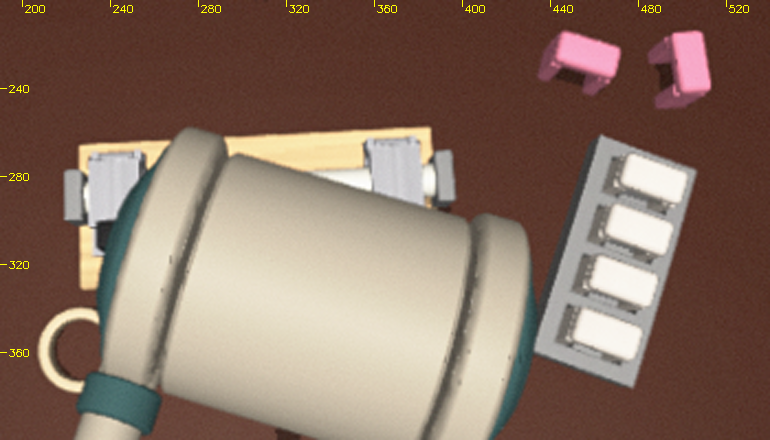

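```bash
python3 -m crank '{"slide":[[0.048,0.005,0],[0.047,0.012,0],[0.0445,0.019,0],[0.041,0.025,0],[0.037,0.03,0]],"delta_rot":[[0,0,-0.1435],[0,0,-0.1435],[0,0,-0.1435],[0,0,-0.1435],[0,0,-0.1435]],"hand":[-1,-1,-1,-1,-1]}'
python3 -m crank '{"slide":[[0,0,0],[0,0,0],[0,0,0],[0,0,0],[0,0,0]],"delta_rot":[[0,0,-0.1435],[0,0,-0.1435],[0,0,-0.1435],[0,0,-0.1435],[0,0,-0.1435]],"hand":[-1,-1,-1,-1,-1]}'
python3 -m crank '{"slide":[[0,0,0],[0,0,0],[0,0,0],[0,0,0],[0,0,0]],"delta_rot":[[0,0,-0.1435],[0,0,-0.1435],[0,0,-0.1435],[0,0,-0.1435],[0,0,-0.1435]],"hand":[-1,-1,-1,-1,-1]}'
python3 -m crank '{"slide":[[0,0,0],[0,0,0],[0,0,0],[0,0,0],[0,0,0]],"delta_rot":[[0,0,-0.1435],[0,0,-0.1435],[0,0,-0.1435],[0,0,-0.1434],[0,0,0]],"hand":[-1,-1,-1,-1,-1]}'
python3 - <<'E'
from fit import *
plan([.4255,-.2866,.16],Rdown(M[2]+np.pi/2))
c=cam("wrist"); save(c,"w16.pkl"); crop(c,"w16.png",0,0,640,480,1.2)
E
```

```text
clock: 33.3
position: [0.4075, -0.24, 0.2463]
eef_rot: [-0.0, 0.92, -0.391, 0.0]
ft_force: [0.8, -0.5, 0.2]
finger_gap: 0.0854
clock: 33.8
position: [0.4077, -0.2385, 0.2461]
eef_rot: [-0.0, 0.999, -0.043, 0.0]
ft_force: [-0.4, -0.3, 1.4]
finger_gap: 0.0853
clock: 34.3
position: [0.4078, -0.2384, 0.2462]
eef_rot: [-0.0, 0.951, 0.31, 0.0]
ft_force: [0.8, -1.0, 0.6]
finger_gap: 0.085
clock: 34.8
position: [0.4076, -0.2385, 0.2462]
eef_rot: [-0.0, 0.826, 0.564, 0.0]
ft_force: [0.1, -0.0, -0.1]
finger_gap: 0.0858
pos [ 0.4076 -0.2385  0.2462] slide total [-0.0383  0.0341  0.0862]
delta_rot total (tool) [ 0.0001 -0.0005 -0.07  ]
slide if rotated first [-0.0406  0.0314  0.0862]
```

View pics/w16.png

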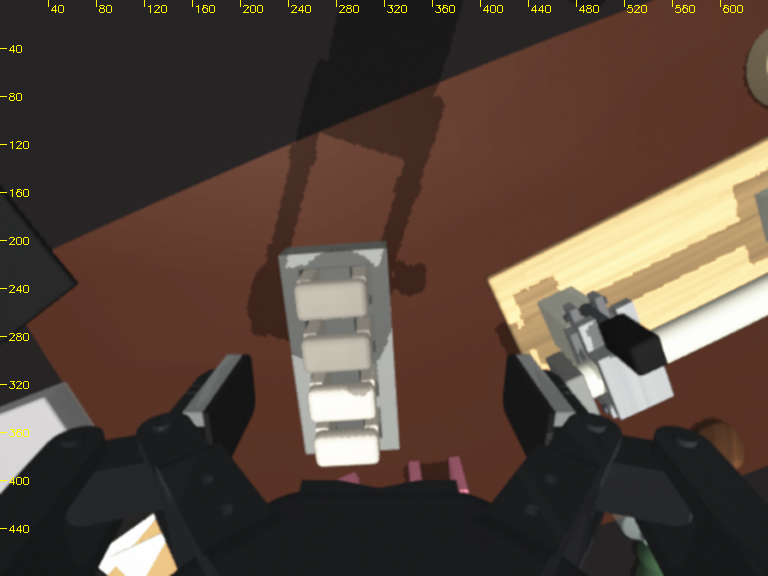

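Run:
```python
from fit import *
c=load("w16.pkl")
for p,m in zip([(331.5,300),(337,353),(342,402),(347,447)],(-.069,-.023,.023,.069)):
    print(atz(c,np.array(p)/1.2,.078)[:2].round(4),T(M)((m,0,.078))[:2].round(4))
```

```text
[ 0.4237 -0.2818] [ 0.4255 -0.2866]
[ 0.4661 -0.2952] [ 0.4694 -0.3003]
[ 0.5086 -0.3088] [ 0.5133 -0.314 ]
[ 0.5511 -0.322 ] [ 0.5572 -0.3277]
```

```bash
python3 -m crank '{"slide":[[-0.019,0.016,0.02],[-0.019,0.015,0.03],[0,0,0.036],[0,0,0],[0,0,0]],"delta_rot":[[0,0,-0.07],[0,0,0],[0,0,0],[0,0,0],[0,0,0]],"hand":[-1,-1,-1,-1,-1]}'
python3 - <<'E'
from fit import *
cam("top")
plan([.4245,-.284,.16],Rdown(M[2]+np.pi/2))
c=cam("wrist"); save(c,"w17.pkl"); crop(c,"w17.png",0,0,640,480,1.2)
E
```

```text
clock: 35.35
position: [0.4234, -0.2856, 0.1603]
eef_rot: [-0.001, 0.807, 0.591, -0.0]
ft_force: [0.6, -0.2, 0.9]
finger_gap: 0.0856
pos [ 0.4241 -0.2863  0.1615] slide total [ 0.0023 -0.0003  0.0015]
delta_rot total (tool) [ 0.0014  0.0005 -0.0029]
slide if rotated first [ 0.0023 -0.0003  0.0015]
```

View pics/w17.png

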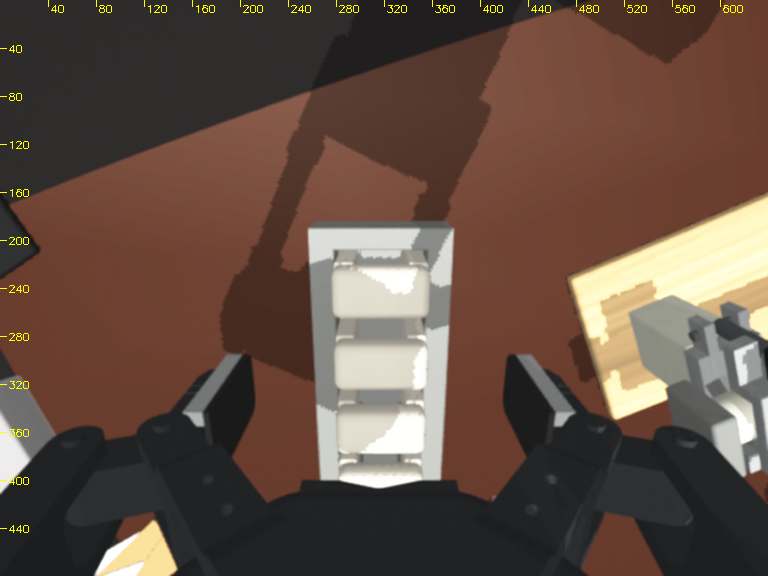

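Run:
```python
from fit import *
c=load("w17.pkl")
for p in[(381.5,291.5),(381,363),(381,428)]:
    print(atz(c,np.array(p)/1.2,.078).round(4))
p=atz(c,np.array((381.5,291.5))/1.2,.078); plan([p[0],p[1],.043],Rdown(M[2]+np.pi/2))
```

```text
[ 0.423  -0.2827  0.078 ]
[ 0.4645 -0.296   0.078 ]
[ 0.5068 -0.3092  0.078 ]
pos [ 0.4244 -0.2866  0.1621] slide total [ 0.0035 -0.003   0.1191]
delta_rot total (tool) [ 0.0029  0.0012 -0.0026]
slide if rotated first [ 0.0033 -0.0026  0.1191]
```

```bash
python3 -m crank '{"slide":[[0.0025,-0.0015,0.03],[0,0,0.03],[0,0,0.03],[0,0,0.02],[0,0,0.009]],"delta_rot":[[0,0,0],[0,0,0],[0,0,0],[0,0,0],[0,0,0]],"hand":[-1,-1,-1,-1,-1]}' 60
python3 -m crank '{"slide":[[0,0,0],[0,0,0],[0,0,0],[0,0,0],[0,0,0]],"delta_rot":[[0,0,0],[0,0,0],[0,0,0],[0,0,0],[0,0,0]],"hand":[-1,1,1,1,1]}' 60
python3 -c '
from fit import *
plan([.4245,-.284,.043],Rdown(M[2]+np.pi/2))
c=cam("wrist"); crop(c,"w18.png",0,0,640,480,1.2)'
```

```text
clock: 35.95
position: [0.423, -0.2835, 0.0415]
eef_rot: [0.0, 0.806, 0.591, 0.0]
ft_force: [0.3, 0.1, -0.5]
finger_gap: 0.0854
clock: 36.45
position: [0.4238, -0.2845, 0.0431]
eef_rot: [0.002, 0.806, 0.591, 0.0]
ft_force: [-0.8, -0.3, 6.0]
finger_gap: 0.0557
pos [ 0.4238 -0.2845  0.0431] slide total [0.0007 0.0005 0.0001]
delta_rot total (tool) [ 0.0034  0.0015 -0.0027]
slide if rotated first [0.0007 0.0005 0.0001]
```

View pics/w18.png

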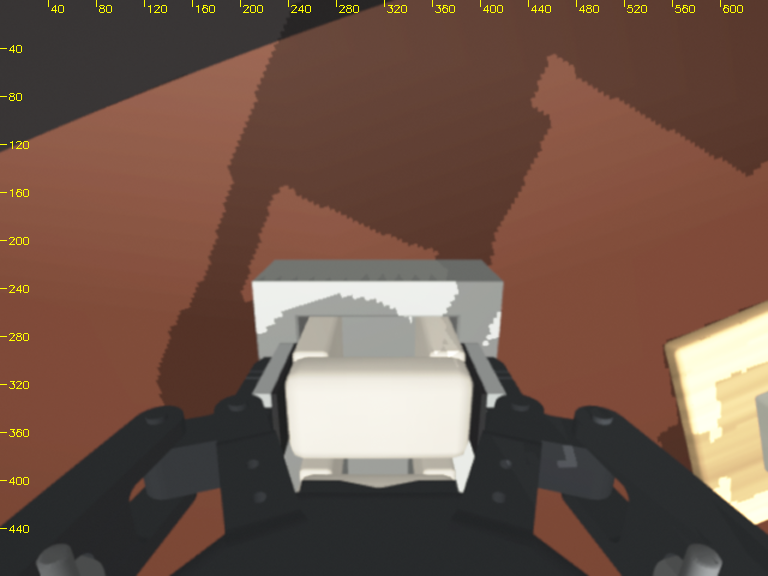

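```bash
python3 -m crank '{"slide":[[0,0,-0.01],[0,0,-0.02],[0,0,-0.035],[0,0,-0.045],[0,0,-0.045]],"delta_rot":[[0,0,0],[0,0,0],[0,0,0],[0,0,0],[0,0,0]],"hand":[1,1,1,1,1]}'
python3 -m crank '{"slide":[[0,0,-0.04],[0,0,-0.01],[0,0,0],[0,0,0],[0,0,0]],"delta_rot":[[0,0,0],[0,0,0.1],[0,0,0.13],[0,0,0.13],[0,0,0.13]],"hand":[1,1,1,1,1]}'
python3 -c '
from fit import *
plan(T(S)((0,.06,.24)),Rdown(S[2]))
c=cam("wrist"); crop(c,"w19.png",0,0,640,480,1.2)'
```

```text
clock: 37.0
position: [0.4222, -0.2831, 0.1984]
eef_rot: [-0.0, 0.806, 0.591, -0.0]
ft_force: [0.6, -0.7, -1.6]
finger_gap: 0.0549
clock: 37.5
position: [0.4224, -0.2833, 0.2473]
eef_rot: [0.0, 0.927, 0.376, 0.0]
ft_force: [-0.6, 0.2, -0.9]
finger_gap: 0.0553
pos [ 0.4224 -0.2833  0.2473] slide total [ 0.3113 -0.1861  0.0072]
delta_rot total (tool) [ 9.000e-04 -3.000e-04  6.571e-01]
slide if rotated first [ 0.1328 -0.3375  0.0073]
```

View pics/w19.png

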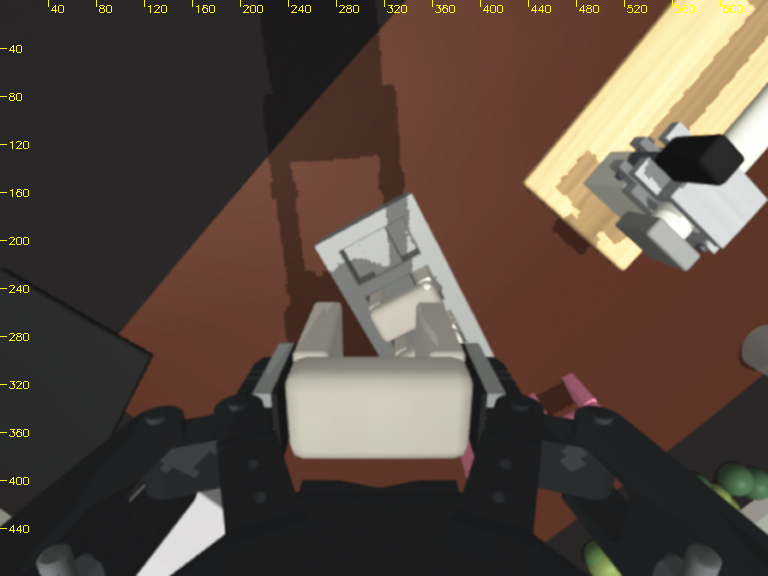

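```bash
python3 -m crank '{"slide":[[0,0,0],[0,0,0],[0,0,0],[0,0,0],[0,0,0]],"delta_rot":[[0,0,0.132],[0,0,0.132],[0,0,0.132],[0,0,0.131],[0,0,0.13]],"hand":[1,1,1,1,1]}'
python3 -m crank '{"slide":[[0.01,-0.025,0],[0.0142,-0.036,0],[0.0157,-0.04,0],[0.0157,-0.04,0],[0.0157,-0.04,0]],"delta_rot":[[0,0,0],[0,0,0],[0,0,0],[0,0,0],[0,0,0]],"hand":[1,1,1,1,1]}'
python3 -m crank '{"slide":[[0.0157,-0.04,0],[0.0157,-0.04,0],[0.0142,-0.036,0],[0.01,-0.025,0],[0.006,-0.0155,0]],"delta_rot":[[0,0,0],[0,0,0],[0,0,0],[0,0,0],[0,0,0]],"hand":[1,1,1,1,1]}'
python3 -c '
from fit import *
cam("scene");cam("scene")
plan(T(S)((0,.06,.16)),Rdown(S[2]))
c=cam("wrist"); crop(c,"w20.png",0,0,640,480,1.2)'
```

```text
clock: 38.05
position: [0.4225, -0.2833, 0.2468]
eef_rot: [0.0, 0.998, 0.058, 0.0]
ft_force: [-0.4, -0.6, -1.7]
finger_gap: 0.0552
clock: 38.55
position: [0.472, -0.0938, 0.247]
eef_rot: [0.0, 0.998, 0.06, 0.0]
ft_force: [0.7, -0.6, -1.3]
finger_gap: 0.0552
clock: 39.05
position: [0.5147, 0.0697, 0.2468]
eef_rot: [-0.0, 0.998, 0.062, 0.0]
ft_force: [0.1, 0.1, -0.8]
finger_gap: 0.0553
pos [0.5148 0.0694 0.2467] slide total [0.001  0.0026 0.0867]
delta_rot total (tool) [-0.0008 -0.0005  0.0105]
slide if rotated first [0.0011 0.0025 0.0867]
```

View pics/w20.png

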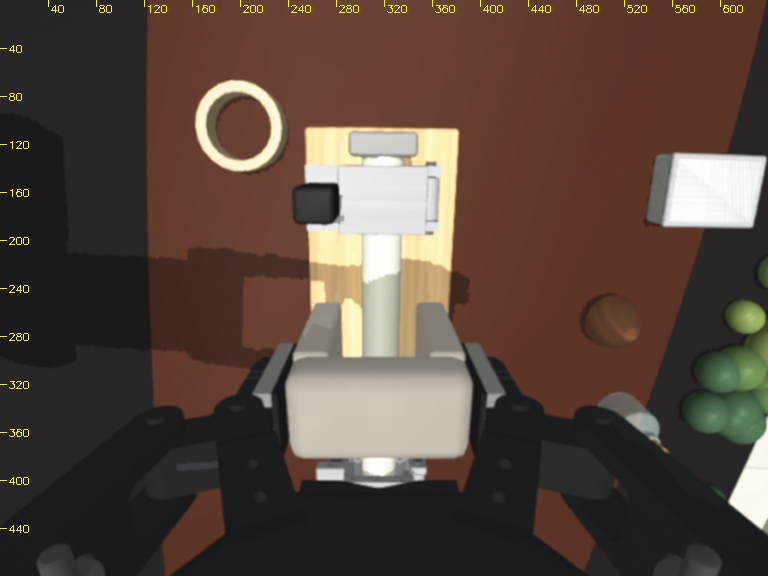

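```bash
python3 -m crank '{"slide":[[0.001,0.0025,0.025],[0,0,0.03],[0,0,0.025],[0,0,0],[0,0,0]],"delta_rot":[[0,0,0.0105],[0,0,0],[0,0,0],[0,0,0],[0,0,0]],"hand":[1,1,1,1,1]}'
python3 -c '
from fit import *
cam("scene")
plan(T(S)((0,.06,.111)),Rdown(S[2]))
c=cam("wrist"); save(c,"w21.pkl"); crop(c,"w21.png",0,0,640,480,1.2)'
```

```text
clock: 39.7
position: [0.516, 0.064, 0.1668]
eef_rot: [0.0, 0.999, 0.054, -0.0]
ft_force: [0.9, -0.2, -0.4]
finger_gap: 0.0558
pos [0.5168 0.0642 0.1676] slide total [-0.0004 -0.003   0.0566]
delta_rot total (tool) [ 0.0006 -0.002  -0.0055]
slide if rotated first [-0.0003 -0.0029  0.0566]
```

View pics/w21.png

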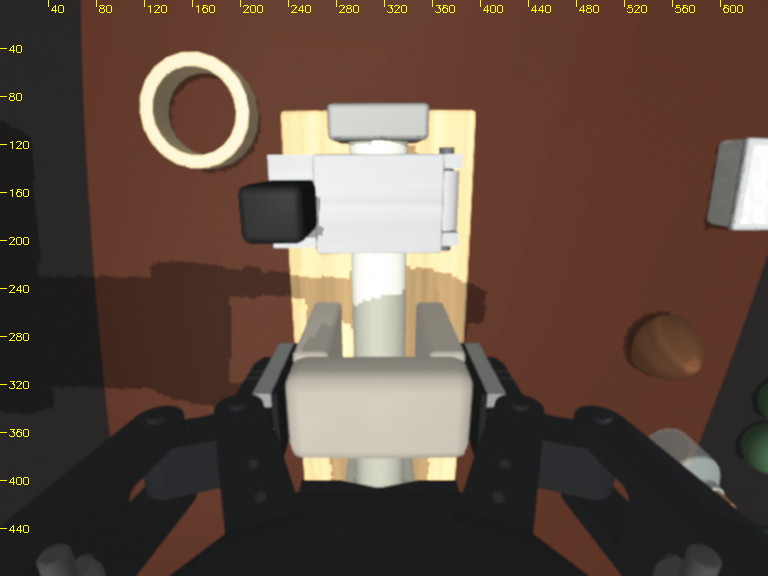

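```bash
python3 -m crank '{"slide":[[0,-0.002,0.005],[0,0,0.012],[0,0,0.014],[0,0,0.014],[0,0,0.006]],"delta_rot":[[0,0,-0.005],[0,0,0],[0,0,0],[0,0,0],[0,0,0]],"hand":[1,1,1,1,1]}'
python3 -m crank '{"slide":[[0,0,0.003],[0,0,0],[0,0,0],[0,0,0],[0,0,0]],"delta_rot":[[0,0,0],[0,0,0],[0,0,0],[0,0,0],[0,0,0]],"hand":[1,1,1,1,1]}'
```

```text
clock: 40.3
position: [0.5146, 0.067, 0.1137]
eef_rot: [-0.0, 0.998, 0.057, -0.001]
ft_force: [0.5, 0.1, -1.9]
finger_gap: 0.0553
clock: 40.8
position: [0.5161, 0.0669, 0.1128]
eef_rot: [0.0, 0.998, 0.057, 0.001]
ft_force: [0.5, -0.5, -0.7]
finger_gap: 0.0558
```

```bash
python3 -m crank '{"slide":[[0,0,0.002],[0,0,0],[0,0,0],[0,0,0],[0,0,0]],"delta_rot":[[0,0,0],[0,0,0],[0,0,0],[0,0,0],[0,0,0]],"hand":[1,1,1,0,-1]}'
python3 -m crank '{"slide":[[0,0,0],[0,0,-0.015],[0,0,-0.04],[0,0,-0.045],[0,0,-0.04]],"delta_rot":[[0,0,0],[0,0,0],[0,0,0],[0,0,0],[0,0,0]],"hand":[-1,-1,-1,-1,-1]}'
python3 -c '
from fit import *
c=cam("scene"); crop(c,"s20.png",125,140,440,330,2.4)
plan([.4653,-.2975,.16],Rdown(M[2]+np.pi/2))'
```

```text
clock: 41.3
position: [0.5158, 0.0669, 0.1103]
eef_rot: [0.0, 0.998, 0.057, 0.0]
ft_force: [0.5, -0.6, -0.3]
finger_gap: 0.068
clock: 41.8
position: [0.5156, 0.0669, 0.2517]
eef_rot: [0.0, 0.998, 0.057, -0.0]
ft_force: [0.8, -1.1, -0.0]
finger_gap: 0.0854
pos [0.5194 0.0669 0.2587] slide total [-0.0962  0.3558  0.0981]
delta_rot total (tool) [ 0.0088 -0.0104 -1.1549]
slide if rotated first [-0.364   0.057   0.0987]
```

View pics/s20.png

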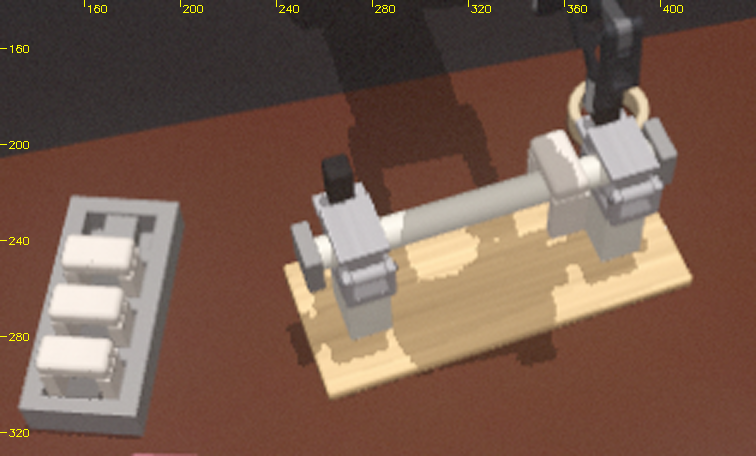

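```bash
python3 -m crank '{"slide":[[-0.008,0.03,0],[-0.0115,0.043,0],[-0.0122,0.046,0],[-0.0122,0.046,0],[-0.0122,0.046,0]],"delta_rot":[[0,0,0],[0,0,0],[0,0,0],[0,0,0],[0,0,0]],"hand":[-1,-1,-1,-1,-1]}'
python3 -m crank '{"slide":[[-0.0122,0.046,0],[-0.0122,0.046,0],[-0.0105,0.04,0],[-0.004,0.0135,0],[0,0,0]],"delta_rot":[[0,0,0],[0,0,0],[0,0,0],[0,0,-0.1],[0,0,-0.14]],"hand":[-1,-1,-1,-1,-1]}'
python3 -m crank '{"slide":[[0,0,0],[0,0,0],[0,0,0],[0,0,0],[0,0,0]],"delta_rot":[[0,0,-0.145],[0,0,-0.145],[0,0,-0.145],[0,0,-0.145],[0,0,-0.145]],"hand":[-1,-1,-1,-1,-1]}'
python3 -m crank '{"slide":[[0,0,0.03],[0,0,0.04],[0,0,0.025],[0,0,0],[0,0,0]],"delta_rot":[[0,0,-0.14],[0,0,-0.05],[0,0,0],[0,0,0],[0,0,0]],"hand":[-1,-1,-1,-1,-1]}'
python3 -c '
from fit import *
cam("top")
c=cam("wrist"); save(c,"w22.pkl"); crop(c,"w22.png",0,0,640,480,1.2)
plan([.467,-.298,.043],Rdown(M[2]+np.pi/2))'
```

```text
clock: 42.35
position: [0.4832, -0.1506, 0.2498]
eef_rot: [-0.0, 0.998, 0.057, -0.0]
ft_force: [1.1, -0.3, 0.2]
finger_gap: 0.0856
clock: 42.85
position: [0.4609, -0.3008, 0.2492]
eef_rot: [-0.0, 0.984, 0.176, -0.001]
ft_force: [-0.5, 0.4, -0.9]
finger_gap: 0.0854
clock: 43.35
position: [0.4614, -0.2979, 0.2495]
eef_rot: [-0.001, 0.857, 0.516, -0.0]
ft_force: [-0.2, -0.7, 0.2]
finger_gap: 0.0855
clock: 43.85
position: [0.4617, -0.2981, 0.1553]
eef_rot: [-0.0, 0.806, 0.592, -0.0]
ft_force: [0.5, -0.0, -0.1]
finger_gap: 0.0855
pos [ 0.4627 -0.2989  0.1569] slide total [0.0023 0.0035 0.1139]
delta_rot total (tool) [ 0.0029  0.0013 -0.0001]
slide if rotated first [0.0021 0.0038 0.1139]
```

View pics/w22.png

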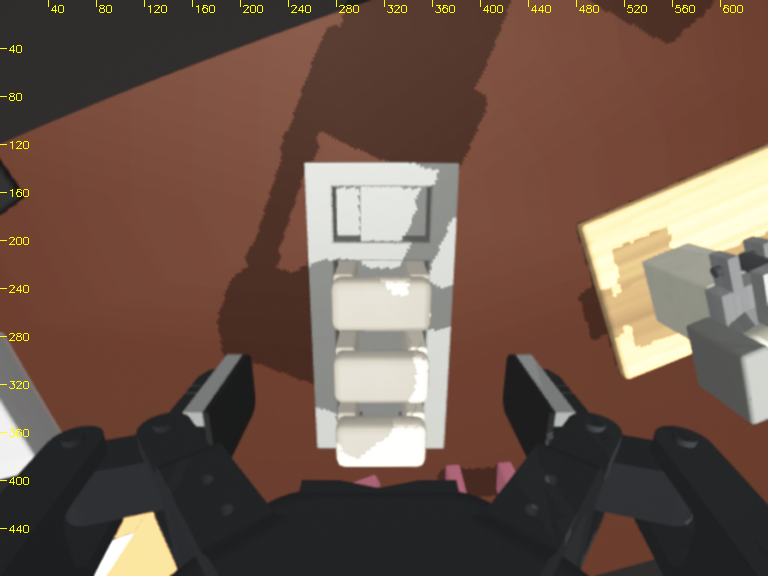

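```bash
python3 -c '
from fit import *
c=load("w22.pkl")
p=atz(c,np.array((382,303))/1.2,.078); print(p)
plan([p[0],p[1],.043],Rdown(M[2]+np.pi/2))'
```

```text
[ 0.46599873 -0.29632548  0.078     ]
pos [ 0.4627 -0.2989  0.1569] slide total [0.0036 0.0021 0.1139]
delta_rot total (tool) [ 0.0029  0.0013 -0.0001]
slide if rotated first [0.0034 0.0024 0.1139]
```

```bash
python3 -m crank '{"slide":[[0.003,0.003,0.03],[0,0,0.03],[0,0,0.025],[0,0,0.02],[0,0,0.009]],"delta_rot":[[0,0,0],[0,0,0],[0,0,0],[0,0,0],[0,0,0]],"hand":[-1,-1,-1,-1,-1]}' 60
python3 -m crank '{"slide":[[0,0,0],[0,0,0],[0,0,0],[0,0,0],[0,0,0]],"delta_rot":[[0,0,0],[0,0,0],[0,0,0],[0,0,0],[0,0,0]],"hand":[-1,1,1,1,1]}' 60
python3 -m crank '{"slide":[[0,0,-0.01],[0,0,-0.02],[0,0,-0.035],[0,0,-0.045],[0,0,-0.045]],"delta_rot":[[0,0,0],[0,0,0],[0,0,0],[0,0,0],[0,0,0]],"hand":[1,1,1,1,1]}'
python3 -m crank '{"slide":[[0,0,-0.04],[0,0,-0.01],[0,0,0],[0,0,0],[0,0,0]],"delta_rot":[[0,0,0],[0,0,0.1],[0,0,0.13],[0,0,0.13],[0,0,0.13]],"hand":[1,1,1,1,1]}'
python3 -m crank '{"slide":[[0,0,0],[0,0,0],[0,0,0],[0,0,0],[0,0,0]],"delta_rot":[[0,0,0.132],[0,0,0.132],[0,0,0.132],[0,0,0.135],[0,0,0.133]],"hand":[1,1,1,1,1]}'
python3 -c '
from fit import *
cam("scene")
plan(T(S)((0,.02,.24)),Rdown(S[2]))
c=cam("wrist"); crop(c,"w23.png",0,0,640,480,1.2)'
```

```text
clock: 44.45
position: [0.4657, -0.2962, 0.0411]
eef_rot: [0.0, 0.806, 0.592, 0.0]
ft_force: [-0.2, 0.2, -0.4]
finger_gap: 0.0859
clock: 44.95
position: [0.4665, -0.2972, 0.0431]
eef_rot: [0.002, 0.806, 0.592, 0.0]
ft_force: [-1.2, -0.8, 5.6]
finger_gap: 0.0555
clock: 45.45
position: [0.4647, -0.2953, 0.1979]
eef_rot: [-0.001, 0.806, 0.592, -0.0]
ft_force: [0.8, -0.7, -1.5]
finger_gap: 0.0549
clock: 45.95
position: [0.465, -0.2955, 0.2469]
eef_rot: [-0.0, 0.926, 0.377, -0.0]
ft_force: [0.5, 0.1, -1.8]
finger_gap: 0.0551
clock: 46.45
position: [0.4649, -0.2955, 0.2466]
eef_rot: [-0.0, 0.999, 0.054, -0.0]
ft_force: [0.2, 0.1, -2.0]
finger_gap: 0.0551
pos [ 0.465  -0.2955  0.2466] slide total [ 0.0894 -0.3152  0.0068]
delta_rot total (tool) [-0.0006  0.0004 -0.0077]
slide if rotated first [ 0.0919 -0.3145  0.0066]
```

View pics/w23.png

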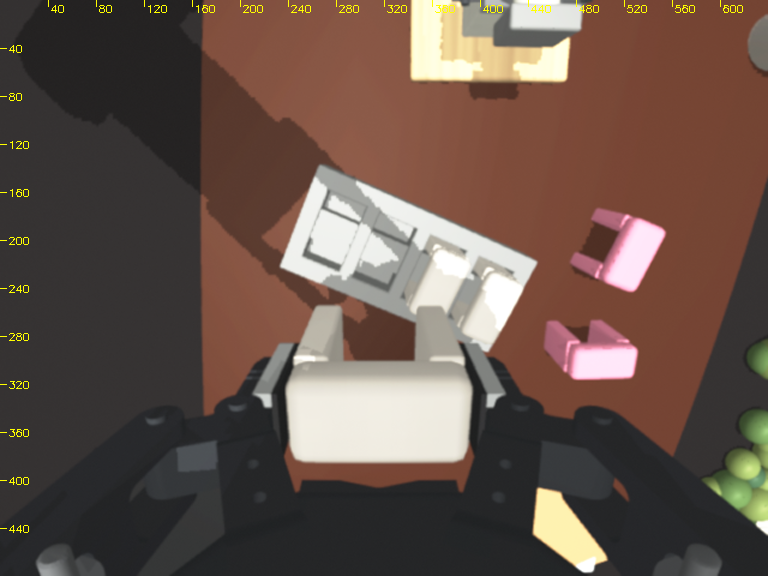

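```bash
python3 -m crank '{"slide":[[0.0065,-0.022,0],[0.01,-0.0346,0],[0.012,-0.041,0],[0.012,-0.041,0],[0.012,-0.041,0]],"delta_rot":[[0,0,-0.0077],[0,0,0],[0,0,0],[0,0,0],[0,0,0]],"hand":[1,1,1,1,1]}'
python3 -m crank '{"slide":[[0.012,-0.041,0],[0.012,-0.041,0],[0.009,-0.031,0],[0.0064,-0.022,0],[0,0,0]],"delta_rot":[[0,0,0],[0,0,0],[0,0,0],[0,0,0],[0,0,0]],"hand":[1,1,1,1,1]}'
python3 -c '
from fit import *
cam("scene");cam("scene")
plan(T(S)((0,.02,.165)),Rdown(S[2]))'
```

```text
clock: 47.05
position: [0.4955, -0.1098, 0.2466]
eef_rot: [-0.0, 0.998, 0.062, 0.0]
ft_force: [0.2, 0.1, -1.6]
finger_gap: 0.0552
clock: 47.55
position: [0.5184, 0.0303, 0.2465]
eef_rot: [-0.001, 0.998, 0.064, 0.0]
ft_force: [0.7, -0.9, -2.6]
finger_gap: 0.0552
pos [0.5182 0.0275 0.2464] slide total [0.0025 0.0004 0.0814]
delta_rot total (tool) [0.0007 0.0006 0.012 ]
slide if rotated first [0.0025 0.0004 0.0814]
```

```bash
python3 -m crank '{"slide":[[0.0025,0,0.025],[0,0,0.03],[0,0,0.025],[0,0,0],[0,0,0]],"delta_rot":[[0,0,0.011],[0,0,0],[0,0,0],[0,0,0],[0,0,0]],"hand":[1,1,1,1,1]}'
python3 -c '
from fit import *
cam("scene")
plan(T(S)((0,.02,.111)),Rdown(S[2]))
c=cam("wrist"); crop(c,"w24.png",0,0,640,480,1.2)'
```

```text
clock: 48.15
position: [0.5211, 0.0267, 0.1667]
eef_rot: [0.0, 0.998, 0.055, -0.0]
ft_force: [0.7, -0.0, -1.3]
finger_gap: 0.055
pos [0.5219 0.0268 0.1675] slide total [-0.0013 -0.0008  0.0565]
delta_rot total (tool) [ 0.0007 -0.0019 -0.0029]
slide if rotated first [-0.0011 -0.0007  0.0565]
```

View pics/w24.png

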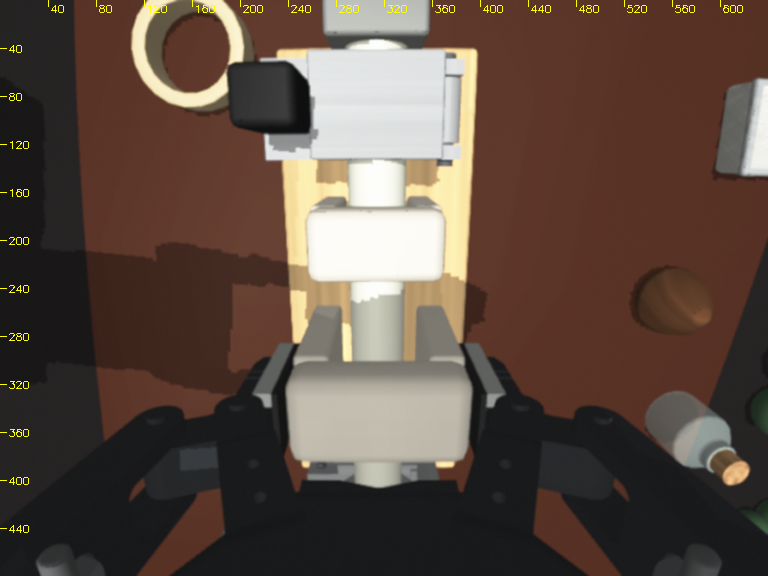

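```bash
python3 -m crank '{"slide":[[-0.001,0,0.005],[0,0,0.012],[0,0,0.014],[0,0,0.014],[0,0,0.006]],"delta_rot":[[0,0,-0.003],[0,0,0],[0,0,0],[0,0,0],[0,0,0]],"hand":[1,1,1,1,1]}'
python3 -m crank '{"slide":[[0,0,0.003],[0,0,0.002],[0,0,0],[0,0,0],[0,0,0]],"delta_rot":[[0,0,0],[0,0,0],[0,0,0],[0,0,0],[0,0,0]],"hand":[1,1,1,0,-1]}'
python3 -m crank '{"slide":[[0,0,0],[0,0,-0.015],[0,0,-0.04],[0,0,-0.045],[0,0,-0.04]],"delta_rot":[[0,0,0],[0,0,0],[0,0,0],[0,0,0],[0,0,0]],"hand":[-1,-1,-1,-1,-1]}'
python3 -c '
from fit import *
cam("top"); c=cam("scene"); crop(c,"s21.png",125,140,440,330,2.4)
plan([.510,-.3105,.25],Rdown(M[2]+np.pi/2))'
```

```text
clock: 48.75
position: [0.5189, 0.0277, 0.1137]
eef_rot: [-0.0, 0.998, 0.057, -0.001]
ft_force: [-0.5, -0.1, -1.1]
finger_gap: 0.0552
clock: 49.25
position: [0.5206, 0.0275, 0.1108]
eef_rot: [0.0, 0.998, 0.057, 0.001]
ft_force: [-0.8, 0.1, 0.5]
finger_gap: 0.0685
clock: 49.75
position: [0.5203, 0.0275, 0.2524]
eef_rot: [0.0, 0.998, 0.057, 0.001]
ft_force: [0.9, -0.1, 0.3]
finger_gap: 0.0854
pos [0.5239 0.0273 0.2566] slide total [-0.0523  0.334   0.0069]
delta_rot total (tool) [ 0.01   -0.0101 -1.1543]
slide if rotated first [-0.3265  0.0874  0.0066]
```

View pics/s21.png

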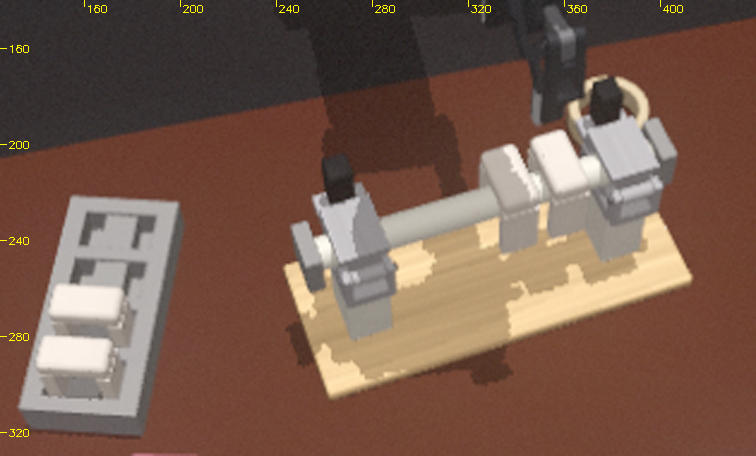

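```bash
python3 -m crank '{"slide":[[-0.004,0.027,0],[-0.006,0.04,0],[-0.0067,0.043,0],[-0.0067,0.043,0],[-0.0067,0.043,0]],"delta_rot":[[0,0,0],[0,0,0],[0,0,0],[0,0,0],[0,0,0]],"hand":[-1,-1,-1,-1,-1]}'
python3 -m crank '{"slide":[[-0.0067,0.043,0],[-0.0067,0.043,0],[-0.0055,0.035,0],[-0.003,0.018,0],[0,0,0]],"delta_rot":[[0,0,0],[0,0,0],[0,0,0],[0,0,-0.1],[0,0,-0.14]],"hand":[-1,-1,-1,-1,-1]}'
python3 -m crank '{"slide":[[0,0,0],[0,0,0],[0,0,0],[0,0,0],[0,0,0]],"delta_rot":[[0,0,-0.145],[0,0,-0.145],[0,0,-0.145],[0,0,-0.145],[0,0,-0.145]],"hand":[-1,-1,-1,-1,-1]}'
python3 -m crank '{"slide":[[0,0,0.03],[0,0,0.04],[0,0,0.025],[0,0,0],[0,0,0]],"delta_rot":[[0,0,-0.14],[0,0,-0.05],[0,0,0],[0,0,0],[0,0,0]],"hand":[-1,-1,-1,-1,-1]}'
python3 -c '
from fit import *
cam("top")
c=cam("wrist"); save(c,"w25.pkl"); crop(c,"w25.png",0,0,640,480,1.2)
plan([.510,-.311,.043],Rdown(M[2]+np.pi/2))'
```

```text
clock: 50.35
position: [0.512, -0.172, 0.2496]
eef_rot: [-0.0, 0.998, 0.057, -0.0]
ft_force: [0.3, -0.1, 0.1]
finger_gap: 0.0853
clock: 50.85
position: [0.5059, -0.3144, 0.2488]
eef_rot: [0.0, 0.984, 0.177, -0.001]
ft_force: [-0.4, 0.6, 0.4]
finger_gap: 0.0854
clock: 51.35
position: [0.5062, -0.3111, 0.2493]
eef_rot: [-0.001, 0.856, 0.516, -0.0]
ft_force: [-0.3, -0.4, 0.1]
finger_gap: 0.0854
clock: 51.85
position: [0.5065, -0.3113, 0.1551]
eef_rot: [-0.0, 0.805, 0.593, -0.0]
ft_force: [-0.3, -0.6, 0.2]
finger_gap: 0.0856
pos [ 0.5075 -0.312   0.1569] slide total [0.0019 0.0017 0.1139]
delta_rot total (tool) [0.0031 0.0012 0.0006]
slide if rotated first [0.0017 0.0021 0.1139]
```

View pics/w25.png

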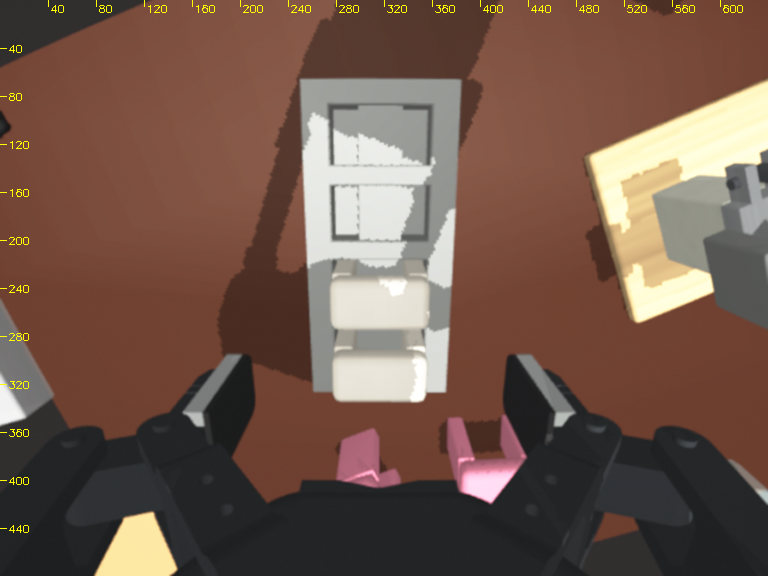

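```bash
python3 -m crank '{"slide":[[0.0015,0.0025,0.03],[0,0,0.03],[0,0,0.025],[0,0,0.02],[0,0,0.009]],"delta_rot":[[0,0,0],[0,0,0],[0,0,0],[0,0,0],[0,0,0]],"hand":[-1,-1,-1,-1,-1]}' 60
python3 -m crank '{"slide":[[0,0,0],[0,0,0],[0,0,0],[0,0,0],[0,0,0]],"delta_rot":[[0,0,0],[0,0,0],[0,0,0],[0,0,0],[0,0,0]],"hand":[-1,1,1,1,1]}' 60
python3 -m crank '{"slide":[[0,0,-0.01],[0,0,-0.02],[0,0,-0.035],[0,0,-0.045],[0,0,-0.045]],"delta_rot":[[0,0,0],[0,0,0],[0,0,0],[0,0,0],[0,0,0]],"hand":[1,1,1,1,1]}'
python3 -m crank '{"slide":[[0,0,-0.04],[0,0,-0.01],[0,0,0],[0,0,0],[0,0,0]],"delta_rot":[[0,0,0],[0,0,0.1],[0,0,0.13],[0,0,0.13],[0,0,0.13]],"hand":[1,1,1,1,1]}'
python3 -m crank '{"slide":[[0,0,0],[0,0,0],[0,0,0],[0,0,0],[0,0,0]],"delta_rot":[[0,0,0.132],[0,0,0.132],[0,0,0.132],[0,0,0.135],[0,0,0.133]],"hand":[1,1,1,1,1]}'
python3 -c '
from fit import *
cam("scene")
plan(T(S)((0,-.02,.24)),Rdown(S[2]))
c=cam("wrist"); crop(c,"w26.png",0,0,640,480,1)'
```

```text
clock: 52.45
position: [0.5095, -0.3107, 0.0411]
eef_rot: [0.0, 0.805, 0.593, 0.0]
ft_force: [0.8, -0.2, -0.2]
finger_gap: 0.0856
clock: 52.95
position: [0.5105, -0.3115, 0.0432]
eef_rot: [0.002, 0.805, 0.593, 0.001]
ft_force: [-0.1, -0.1, 5.6]
finger_gap: 0.0553
clock: 53.45
position: [0.5086, -0.3099, 0.1978]
eef_rot: [-0.001, 0.805, 0.593, -0.0]
ft_force: [0.2, -1.2, -1.0]
finger_gap: 0.0552
clock: 53.95
position: [0.5088, -0.3101, 0.2469]
eef_rot: [-0.0, 0.926, 0.377, -0.0]
ft_force: [0.3, -0.5, -0.8]
finger_gap: 0.0551
clock: 54.45
position: [0.5088, -0.3101, 0.2466]
eef_rot: [-0.0, 0.999, 0.055, -0.0]
ft_force: [0.0, 1.3, -0.6]
finger_gap: 0.0555
pos [ 0.5088 -0.3101  0.2466] slide total [ 0.0479 -0.2943  0.0067]
delta_rot total (tool) [-0.0004  0.0005 -0.007 ]
slide if rotated first [ 0.0499 -0.294   0.0066]
```

View pics/w26.png

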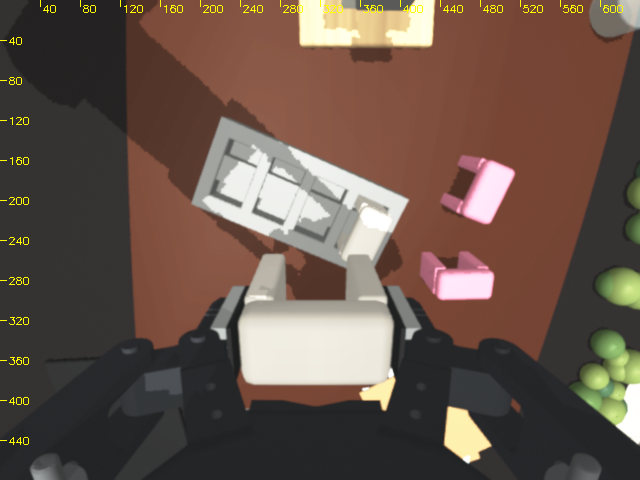

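```bash
python3 -m crank '{"slide":[[0.004,-0.022,0],[0.0055,-0.034,0],[0.0062,-0.038,0],[0.0062,-0.038,0],[0.0062,-0.038,0]],"delta_rot":[[0,0,0],[0,0,0],[0,0,0],[0,0,0],[0,0,0]],"hand":[1,1,1,1,1]}'
python3 -m crank '{"slide":[[0.0062,-0.038,0],[0.0062,-0.038,0],[0.005,-0.03,0],[0.003,-0.018,0],[0,0,0]],"delta_rot":[[0,0,0],[0,0,0],[0,0,0],[0,0,0],[0,0,0]],"hand":[1,1,1,1,1]}'
python3 -c '
from fit import *
cam("scene");cam("scene")
plan(T(S)((0,-.02,.165)),Rdown(S[2]))'
```

```text
clock: 55.05
position: [0.5173, -0.1369, 0.2466]
eef_rot: [-0.0, 0.998, 0.059, -0.0]
ft_force: [0.6, -0.4, -1.1]
finger_gap: 0.0553
clock: 55.55
position: [0.5233, -0.0104, 0.2466]
eef_rot: [-0.001, 0.998, 0.06, -0.0]
ft_force: [-0.3, -1.8, -1.3]
finger_gap: 0.0553
pos [ 0.5236 -0.013   0.2465] slide total [ 0.0017 -0.0005  0.0815]
delta_rot total (tool) [0.001  0.0001 0.0045]
slide if rotated first [ 0.0017 -0.0004  0.0815]
```

```bash
python3 -m crank '{"slide":[[0.0015,0,0.025],[0,0,0.03],[0,0,0.025],[0,0,0],[0,0,0]],"delta_rot":[[0,0,0.0035],[0,0,0],[0,0,0],[0,0,0],[0,0,0]],"hand":[1,1,1,1,1]}'
python3 -c '
from fit import *
cam("scene")
plan(T(S)((0,-.02,.111)),Rdown(S[2]))
c=cam("wrist"); crop(c,"w27.png",0,0,640,480,1.2)'
```

```text
clock: 56.15
position: [0.5254, -0.0138, 0.1666]
eef_rot: [0.0, 0.998, 0.055, -0.0]
ft_force: [0.1, -0.3, -1.2]
finger_gap: 0.0551
pos [ 0.5262 -0.0137  0.1675] slide total [-0.001  -0.0014  0.0565]
delta_rot total (tool) [ 0.0009 -0.0019 -0.0024]
slide if rotated first [-0.0008 -0.0014  0.0565]
```

View pics/w27.png

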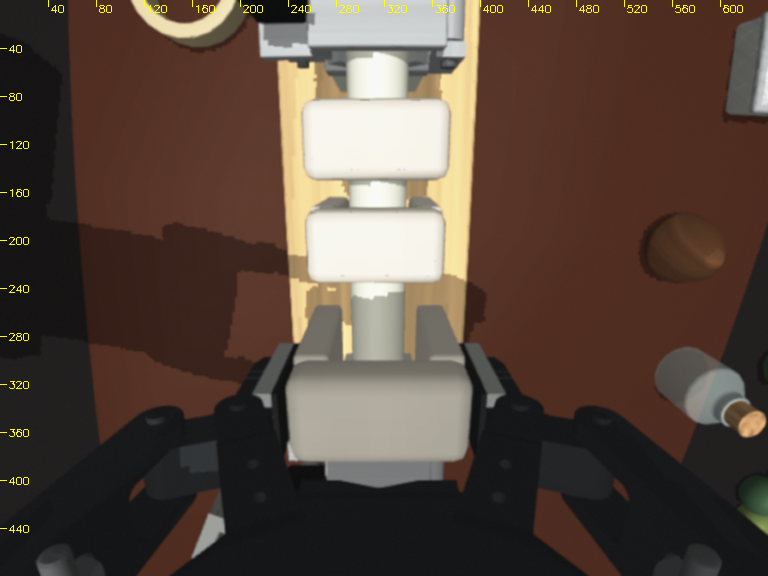

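```bash
python3 -m crank '{"slide":[[-0.001,0,0.005],[0,0,0.012],[0,0,0.014],[0,0,0.014],[0,0,0.006]],"delta_rot":[[0,0,-0.002],[0,0,0],[0,0,0],[0,0,0],[0,0,0]],"hand":[1,1,1,1,1]}'
python3 -m crank '{"slide":[[0,0,0.003],[0,0,0.002],[0,0,0],[0,0,0],[0,0,0]],"delta_rot":[[0,0,0],[0,0,0],[0,0,0],[0,0,0],[0,0,0]],"hand":[1,1,1,0,-1]}'
python3 -m crank '{"slide":[[0,0,0],[0,0,-0.015],[0,0,-0.04],[0,0,-0.045],[0,0,-0.04]],"delta_rot":[[0,0,0],[0,0,0],[0,0,0],[0,0,0],[0,0,0]],"hand":[-1,-1,-1,-1,-1]}'
python3 -c '
from fit import *
cam("top"); c=cam("scene"); crop(c,"s22.png",125,140,440,330,2.4)
plan([.5538,-.3245,.25],Rdown(M[2]+np.pi/2))'
```

```text
clock: 56.75
position: [0.5231, -0.0126, 0.1137]
eef_rot: [-0.0, 0.998, 0.057, -0.001]
ft_force: [-0.1, -0.7, -1.5]
finger_gap: 0.0551
clock: 57.25
position: [0.5249, -0.0129, 0.1108]
eef_rot: [0.0, 0.998, 0.057, 0.001]
ft_force: [0.7, 0.2, 1.1]
finger_gap: 0.068
clock: 57.75
position: [0.5246, -0.0129, 0.2523]
eef_rot: [0.0, 0.998, 0.057, 0.001]
ft_force: [0.5, 0.2, 0.2]
finger_gap: 0.0852
pos [ 0.5281 -0.0134  0.2566] slide total [-0.0098  0.312   0.0076]
delta_rot total (tool) [ 0.0107 -0.0093 -1.1547]
slide if rotated first [-0.2893  0.1172  0.0066]
```

View pics/s22.png

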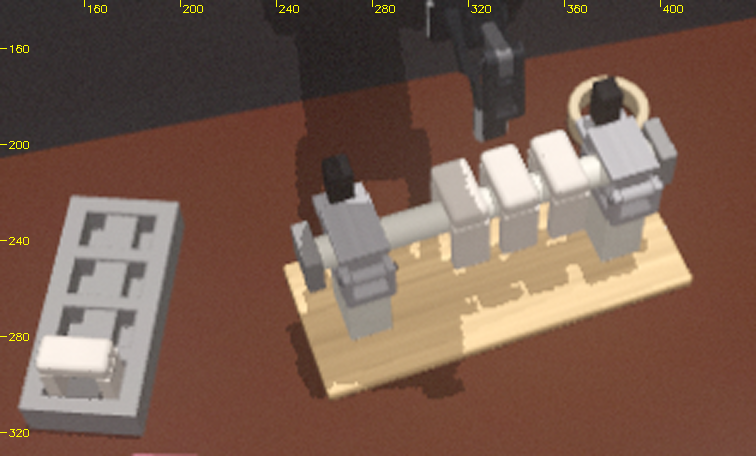

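```bash
python3 -m crank '{"slide":[[-0.001,0.025,0],[-0.001,0.037,0],[-0.001,0.041,0],[-0.001,0.041,0],[-0.001,0.041,0]],"delta_rot":[[0,0,0],[0,0,0],[0,0,0],[0,0,0],[0,0,0]],"hand":[-1,-1,-1,-1,-1]}'
python3 -m crank '{"slide":[[-0.001,0.041,0],[-0.001,0.041,0],[-0.001,0.03,0],[0,0.015,0],[0,0,0]],"delta_rot":[[0,0,0],[0,0,0],[0,0,0],[0,0,-0.1],[0,0,-0.14]],"hand":[-1,-1,-1,-1,-1]}'
python3 -m crank '{"slide":[[0,0,0],[0,0,0],[0,0,0],[0,0,0],[0,0,0]],"delta_rot":[[0,0,-0.145],[0,0,-0.145],[0,0,-0.145],[0,0,-0.145],[0,0,-0.145]],"hand":[-1,-1,-1,-1,-1]}'
python3 -m crank '{"slide":[[0,0,0.03],[0,0,0.04],[0,0,0.025],[0,0,0],[0,0,0]],"delta_rot":[[0,0,-0.14],[0,0,-0.05],[0,0,0],[0,0,0],[0,0,0]],"hand":[-1,-1,-1,-1,-1]}'
python3 -c '
from fit import *
cam("top")
c=cam("wrist"); save(c,"w28.pkl"); crop(c,"w28.png",0,0,640,480,1.2)
plan([.5538,-.3245,.043],Rdown(M[2]+np.pi/2))'
```

```text
clock: 58.35
position: [0.5401, -0.1986, 0.2494]
eef_rot: [-0.0, 0.998, 0.057, -0.0]
ft_force: [1.2, -0.0, 0.5]
finger_gap: 0.0855
clock: 58.85
position: [0.5514, -0.3266, 0.2485]
eef_rot: [0.0, 0.984, 0.177, -0.001]
ft_force: [-0.4, 0.3, -0.2]
finger_gap: 0.0853
clock: 59.35
position: [0.5515, -0.3237, 0.2492]
eef_rot: [-0.001, 0.857, 0.516, -0.0]
ft_force: [-1.0, -0.2, 0.3]
finger_gap: 0.0851
clock: 59.85
position: [0.5517, -0.3238, 0.155]
eef_rot: [-0.0, 0.806, 0.593, -0.0]
ft_force: [0.1, -0.3, -0.5]
finger_gap: 0.0856
pos [ 0.5527 -0.3246  0.157 ] slide total [0.0005 0.0007 0.114 ]
delta_rot total (tool) [0.0032 0.0012 0.0001]
slide if rotated first [0.0004 0.0011 0.114 ]
```

View pics/w28.png

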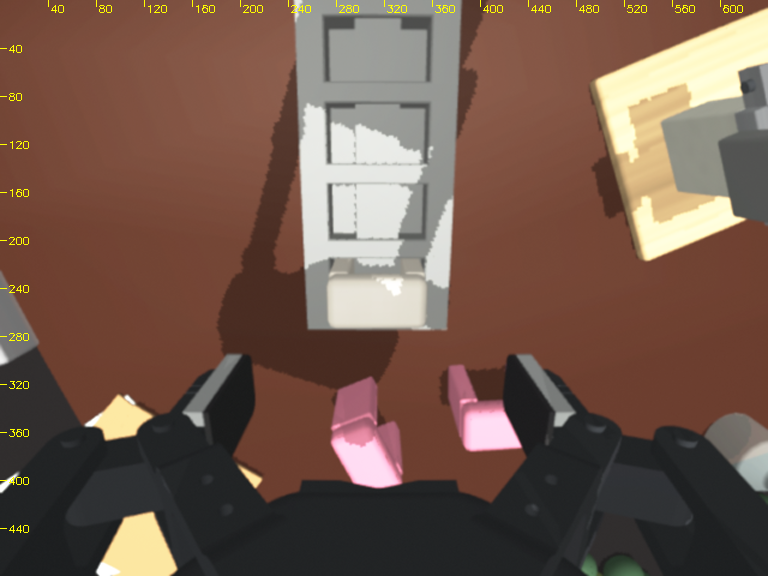

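```bash
python3 -c '
from fit import *
c=load("w28.pkl")
from station import monitor
o=monitor.get_obs()
R=Rdown(M[2]+np.pi/2)
for p,z in[((450,367),.0),((463,402),.05),((463,402),.068),((375,380),.068),((375,380),.0),((380,425),.068),((398,420),0)]:
    print(p,z,(R.T@(atz(c,np.array(p)/1.2,z)-o["position"])).round(3))'
```

```text
(450, 367) 0.0 [0.057 0.082 0.157]
(463, 402) 0.05 [0.058 0.082 0.107]
(463, 402) 0.068 [0.054 0.07  0.089]
(375, 380) 0.068 [-0.001  0.055  0.089]
(375, 380) 0.0 [-0.001  0.093  0.157]
(380, 425) 0.068 [0.003 0.087 0.089]
(398, 420) 0 [0.017 0.129 0.157]
```

```bash
python3 -m crank '{"slide":[[0,0.0015,0.03],[0,0,0.03],[0,0,0.025],[0,0,0.02],[0,0,0.009]],"delta_rot":[[0,0,0],[0,0,0],[0,0,0],[0,0,0],[0,0,0]],"hand":[-1,-1,-1,-1,-1]}' 60
python3 -m crank '{"slide":[[0,0,0],[0,0,0],[0,0,0],[0,0,0],[0,0,0]],"delta_rot":[[0,0,0],[0,0,0],[0,0,0],[0,0,0],[0,0,0]],"hand":[-1,1,1,1,1]}' 60
python3 -m crank '{"slide":[[0,0,-0.01],[0,0,-0.02],[0,0,-0.035],[0,0,-0.045],[0,0,-0.045]],"delta_rot":[[0,0,0],[0,0,0],[0,0,0],[0,0,0],[0,0,0]],"hand":[1,1,1,1,1]}'
python3 -m crank '{"slide":[[0,0,-0.04],[0,0,-0.01],[0,0,0],[0,0,0],[0,0,0]],"delta_rot":[[0,0,0],[0,0,0.1],[0,0,0.13],[0,0,0.13],[0,0,0.13]],"hand":[1,1,1,1,1]}'
python3 -m crank '{"slide":[[0,0,0],[0,0,0],[0,0,0],[0,0,0],[0,0,0]],"delta_rot":[[0,0,0.132],[0,0,0.132],[0,0,0.132],[0,0,0.135],[0,0,0.13]],"hand":[1,1,1,1,1]}'
python3 -c '
from fit import *
cam("scene")
plan(T(S)((0,-.06,.24)),Rdown(S[2]))
c=cam("wrist"); crop(c,"w29.png",0,0,640,480,1)'
```

```text
clock: 60.45
position: [0.5532, -0.3243, 0.0411]
eef_rot: [0.0, 0.806, 0.593, -0.0]
ft_force: [0.2, -0.8, -0.2]
finger_gap: 0.0853
clock: 60.95
position: [0.5543, -0.3251, 0.0434]
eef_rot: [0.002, 0.806, 0.593, 0.001]
ft_force: [-0.1, 0.3, 6.2]
finger_gap: 0.0551
clock: 61.45
position: [0.5523, -0.3236, 0.1978]
eef_rot: [-0.001, 0.806, 0.593, -0.0]
ft_force: [0.6, -0.8, -1.8]
finger_gap: 0.0555
clock: 61.95
position: [0.5526, -0.3238, 0.2469]
eef_rot: [-0.0, 0.926, 0.377, -0.0]
ft_force: [0.3, 0.3, -0.4]
finger_gap: 0.0555
clock: 62.45
position: [0.5526, -0.3238, 0.2465]
eef_rot: [-0.0, 0.998, 0.056, -0.0]
ft_force: [-0.5, -0.2, -1.4]
finger_gap: 0.0553
pos [ 0.5526 -0.3238  0.2465] slide total [ 0.0068 -0.2726  0.0067]
delta_rot total (tool) [-0.0005  0.0006 -0.0043]
slide if rotated first [ 0.008  -0.2725  0.0065]
```

View pics/w29.png

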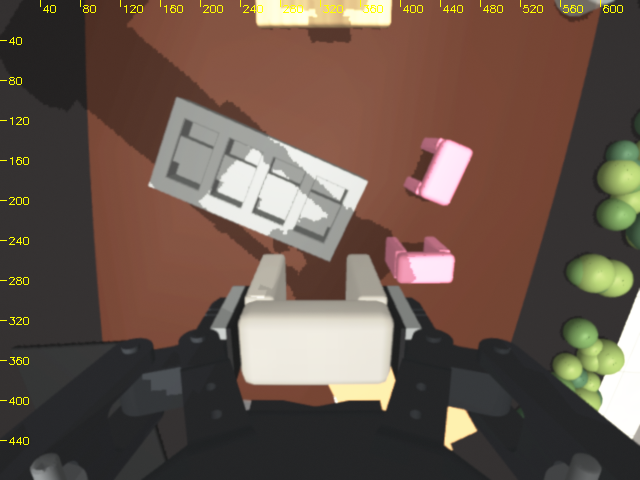

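```bash
python3 -m crank '{"slide":[[0.001,-0.022,0],[0.001,-0.034,0],[0.001,-0.036,0],[0.001,-0.036,0],[0.001,-0.036,0]],"delta_rot":[[0,0,0],[0,0,0],[0,0,0],[0,0,0],[0,0,0]],"hand":[1,1,1,1,1]}'
python3 -m crank '{"slide":[[0.001,-0.036,0],[0.001,-0.033,0],[0,-0.025,0],[0,-0.014,0],[0,0,0]],"delta_rot":[[0,0,0],[0,0,0],[0,0,0],[0,0,0],[0,0,0]],"hand":[1,1,1,1,1]}'
python3 -c '
from fit import *
cam("scene");cam("scene")
plan(T(S)((0,-.06,.165)),Rdown(S[2]))'
```

```text
clock: 63.05
position: [0.5379, -0.1583, 0.2465]
eef_rot: [-0.0, 0.998, 0.06, -0.0]
ft_force: [1.2, 0.8, -1.0]
finger_gap: 0.0552
clock: 63.55
position: [0.5274, -0.0513, 0.2467]
eef_rot: [-0.0, 0.998, 0.061, -0.0]
ft_force: [0.1, 0.0, -0.9]
finger_gap: 0.0554
pos [ 0.5282 -0.0536  0.2465] slide total [ 0.0017 -0.0014  0.0815]
delta_rot total (tool) [ 0.0012 -0.0002  0.0055]
slide if rotated first [ 0.0017 -0.0013  0.0815]
```

```bash
python3 -m crank '{"slide":[[0.0015,-0.001,0.025],[0,0,0.03],[0,0,0.025],[0,0,0],[0,0,0]],"delta_rot":[[0,0,0.004],[0,0,0],[0,0,0],[0,0,0],[0,0,0]],"hand":[1,1,1,1,1]}'
python3 -c '
from fit import *
cam("scene")
plan(T(S)((0,-.06,.111)),Rdown(S[2]))
c=cam("wrist"); crop(c,"w30.png",0,0,640,480,1.2)'
```

```text
clock: 64.15
position: [0.5299, -0.0532, 0.1664]
eef_rot: [0.0, 0.998, 0.056, -0.0]
ft_force: [-0.2, 0.2, -0.5]
finger_gap: 0.0551
pos [ 0.5306 -0.0532  0.1674] slide total [-0.0008 -0.0012  0.0564]
delta_rot total (tool) [ 0.001  -0.0018 -0.0008]
slide if rotated first [-0.0007 -0.0011  0.0564]
```

View pics/w30.png

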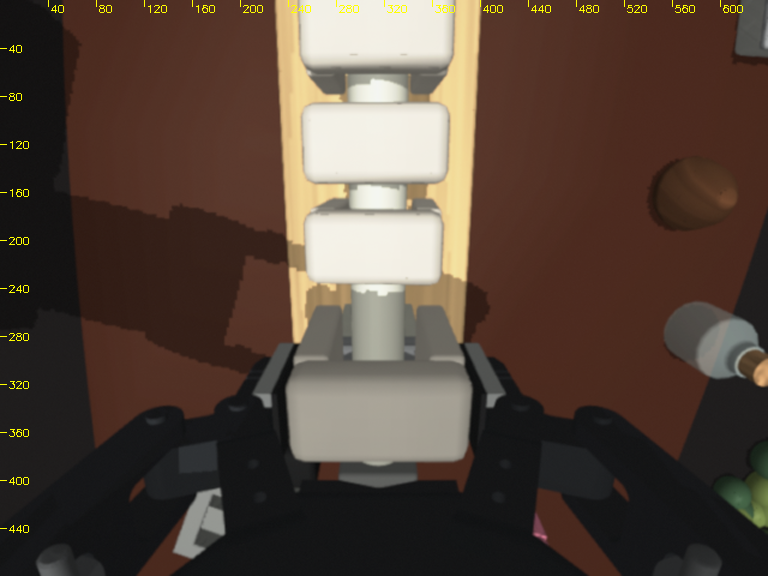

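```bash
python3 -m crank '{"slide":[[-0.001,0,0.005],[0,0,0.012],[0,0,0.014],[0,0,0.014],[0,0,0.006]],"delta_rot":[[0,0,0],[0,0,0],[0,0,0],[0,0,0],[0,0,0]],"hand":[1,1,1,1,1]}'
python3 -m crank '{"slide":[[0,0,0.003],[0,0,0.002],[0,0,0],[0,0,0],[0,0,0]],"delta_rot":[[0,0,0],[0,0,0],[0,0,0],[0,0,0],[0,0,0]],"hand":[1,1,1,0,-1]}'
python3 -m crank '{"slide":[[0,0,0],[0,0,-0.015],[0,0,-0.04],[0,0,-0.045],[0,0,-0.04]],"delta_rot":[[0,0,0],[0,0,0],[0,0,0],[0,0,0],[0,0,0]],"hand":[-1,-1,-1,-1,-1]}'
python3 -m crank '{"slide":[[0,0.04,0],[0,0.045,0],[0,0.045,0],[0,0.045,0],[0,0.045,0]],"delta_rot":[[0,0,0],[0,0,0],[0,0,0],[0,0,0],[0,0,0]],"hand":[-1,-1,-1,-1,-1]}'
python3 -m crank '{"slide":[[-0.04,0.02,0],[-0.04,0,0],[-0.04,0,0],[0,0,0],[0,0,0]],"delta_rot":[[0,0,0],[0,0,0],[0,0,0],[0,0,0],[0,0,0]],"hand":[-1,-1,-1,-1,-1]}'
python3 -c '
from fit import *
c=cam("top"); save(c,"t30.pkl");crop(c,"t30.png",190,230,410,380,3.5)
c=cam("scene"); save(c,"s30.pkl"); crop(c,"s30.png",225,140,445,310,3.5)
cv2.imwrite("pics/s30f.png",c["image"][:,:,::-1])'
```

```text
clock: 64.75
position: [0.5274, -0.0519, 0.1138]
eef_rot: [-0.0, 0.998, 0.057, -0.001]
ft_force: [-0.7, -0.0, -1.4]
finger_gap: 0.0551
clock: 65.25
position: [0.5292, -0.0523, 0.1108]
eef_rot: [0.0, 0.998, 0.057, 0.001]
ft_force: [-0.3, 0.4, 0.2]
finger_gap: 0.068
clock: 65.75
position: [0.5289, -0.0523, 0.2522]
eef_rot: [0.0, 0.998, 0.057, 0.001]
ft_force: [0.4, 0.4, 0.2]
finger_gap: 0.0856
clock: 66.25
position: [0.5537, -0.2727, 0.2504]
eef_rot: [0.0, 0.998, 0.057, 0.0]
ft_force: [0.8, 0.6, -0.0]
finger_gap: 0.0851
clock: 66.75
position: [0.4363, -0.3047, 0.2507]
eef_rot: [0.0, 0.998, 0.056, 0.001]
ft_force: [0.9, 0.2, 0.0]
finger_gap: 0.0853
```

View pics/t30.png

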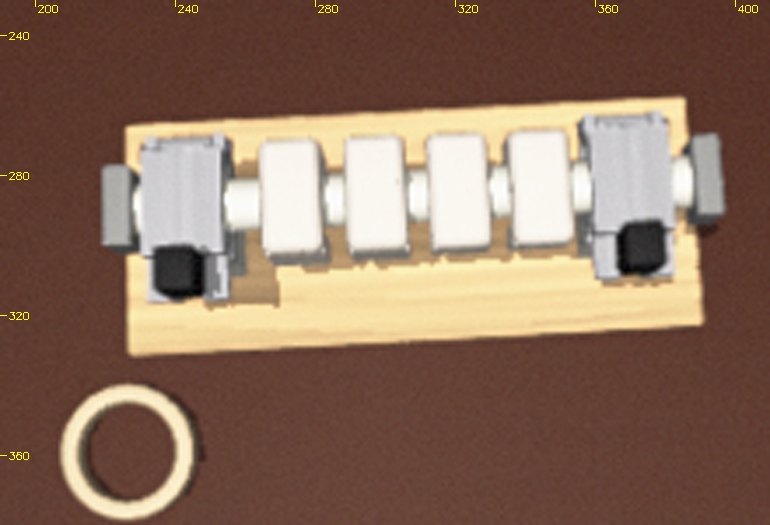

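View pics/s30.png

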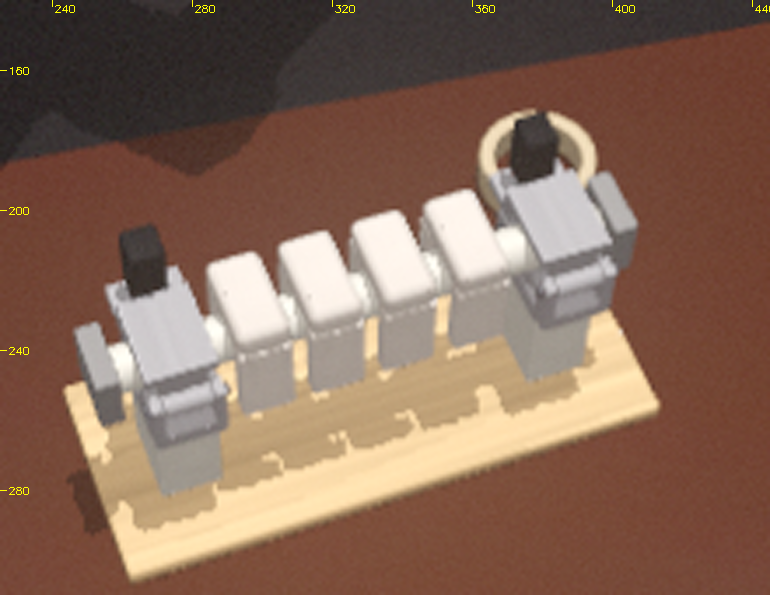

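View pics/s30f.png

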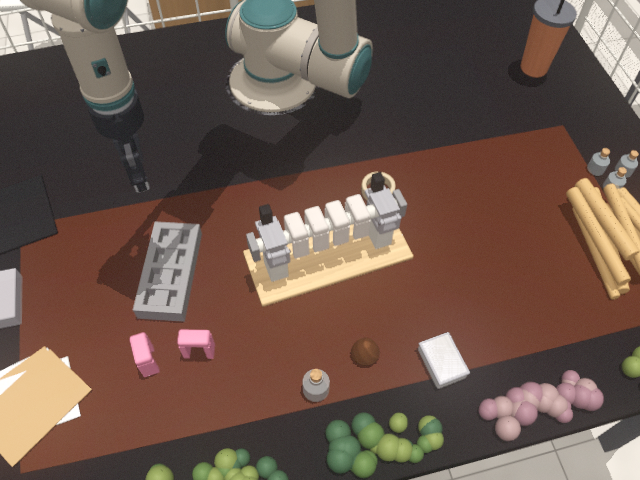

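```bash
python3 -c '
from fit import *
t=load("t30.pkl");s=load("s30.pkl")
for y in(.11,-.11):
  for f in(0,.06,.12,.2):
    q=[T(S)((-.036-.084*np.sin(f)+d*np.cos(f),y,.085+.084*np.cos(f)+d*np.sin(f))) for d in(.011,-.011)]
    print(y,f,"top",proj(t,q).round(1).tolist(),"scene",proj(s,q).round(1).tolist())
for uv in((273.5,286),(297,284.5),(321,283.5),(344.5,282)):
  p=atz(t,uv,.146)-T(S)((0,0,.115)); c,sn=np.cos(S[2]),np.sin(S[2]); print(round(c*p[0]+sn*p[1],4),round(-sn*p[0]+c*p[1],4))
crop(t,"t31.png",220,255,270,325,8); crop(t,"t32.png",350,250,400,320,8)
crop(s,"s31.png",250,165,290,225,9); crop(s,"s32.png",350,160,410,220,9)'
cd pics; python3 -c '
import cv2,numpy as np
a=[cv2.resize(cv2.imread(f),(400,560) if f[0]=="t" else (360,540)) for f in("t31.png","t32.png")]
cv2.imwrite("tt.png",np.hstack(a))
a=[cv2.imread(f) for f in("s31.png","s32.png")]
h=min(x.shape[0] for x in a); cv2.imwrite("ss.png",cv2.resize(np.hstack([x[:h] for x in a]),None,fx=.85,fy=.85))'
```

```text
0.11 0 top [[239.0, 299.6], [239.3, 313.2]] scene [[380.2, 180.5], [375.5, 171.7]]
0.11 0.06 top [[239.1, 302.7], [239.5, 316.3]] scene [[379.1, 178.3], [374.4, 170.0]]
0.11 0.12 top [[239.1, 305.8], [239.6, 319.5]] scene [[378.0, 176.2], [373.4, 168.5]]
0.11 0.2 top [[239.2, 310.0], [239.9, 323.6]] scene [[376.6, 173.6], [371.9, 166.6]]
-0.11 0 top [[374.1, 292.5], [375.2, 306.0]] scene [[266.6, 213.7], [262.9, 204.2]]
-0.11 0.06 top [[374.4, 295.6], [375.3, 309.2]] scene [[265.7, 211.3], [262.1, 202.4]]
-0.11 0.12 top [[374.6, 298.7], [375.5, 312.3]] scene [[264.8, 209.1], [261.3, 200.7]]
-0.11 0.2 top [[374.9, 302.8], [375.7, 316.4]] scene [[263.7, 206.2], [260.3, 198.6]]
-0.0018 0.0549
-0.0013 0.0153
-0.0018 -0.0251
-0.0014 -0.0647
```

View pics/tt.png

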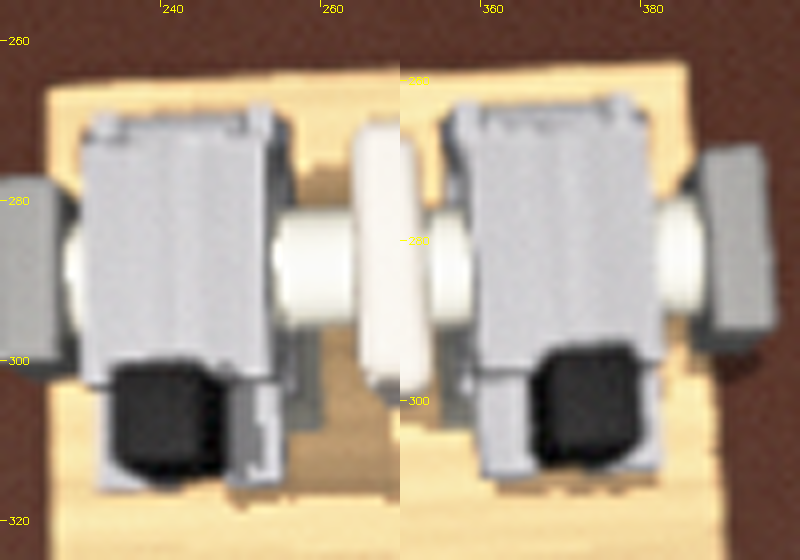

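View pics/ss.png

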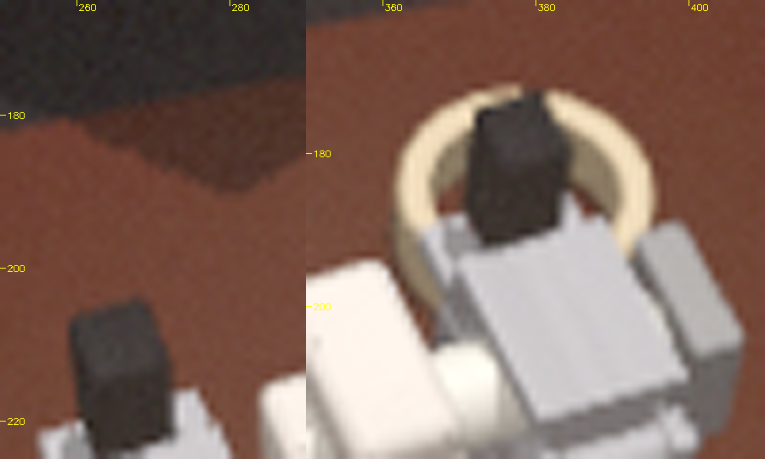

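```bash
python3 -c '
from station import job_done
print(job_done())'
```

```text
the job is handed in; nothing more can be done
None
```

The drying rail is set up and handed in, at about 67 s on the robot's clock. I laid the tube in both saddles and pressed both hinged halves shut. Each bolt was swung up only after both halves were shut, and pushed upright against its stop. All four plaster arches are out of the mould and hang on the tube between the couplers.

**Last checks (top and scene pictures, arm clear of everything):**
- **Caps:** both are flat and shut. The fingertip stopped at the expected height, 22 mm above the seat, when pressing each one.
- **Bolts:** the left knob matches the fully upright position. The right knob's near edge reads about 2 px off, which could be 0.03 rad or reading error. Both knobs stopped against firm resistance when pushed.
- **Arches:** they sit at about +55, +15, −25 and −65 mm along the rail from the seat, all within the ±90 mm span. That is about 5 mm to the right of my ±60 and ±20 mm targets, which I put down to camera calibration.
- **Tube:** both end plugs are outside the couplers. The gap is smaller on the left (about 4 mm) than on the right (about 10 mm).
- **Other things:** the tape, bottle, tin, cone and pink arches look unmoved by eye.

**What went wrong on the way:**
- The pinch grip slipped near the top of both bolt swings. The right bolt stopped about 0.1 rad short, and I released the left one early, so I finished both by pushing the knob with closed fingers.
- The wrist and fixed cameras disagreed by 2–6 mm on the arches; I aimed between them and every grasp held.

I saw no knock or grip slackening during the run.

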